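Refill the ball tray and hold it home in the loading corner

ROBOT

A 7-joint arm with a two-finger parallel gripper is mounted at the origin on the work surface. World frame = base frame: x ahead of the robot, y to its left, z up, the work surface at z = 0. Lengths are in m, angles in rad, forces in N, time in s.
With the tool pointing down it reaches from about 0.4 to 0.85 m from the base axis. Payload 10.4 kg.
Tool frame: the origin (TCP) lies midway between the tips of the shut fingers; the grasp point (between the pads) lies 19 mm behind it; z points along the fingers, y is the direction in which the jaws open and shut (so a half turn about z gives the same grasp; the last joint's range is limited). The gripper opens to 85 mm and grips with 20 to 120 N. Pads are 22 mm wide; open, the fingers measure 114 mm over their backs; the gripper's body (76 mm by 85 mm) begins 54 mm behind the grasp point. The pads swing forward as they close: fully open they stand 13 mm farther back than shut.
Start: joints at [-1.35, 0.332, -0.065, 1.46, 0.022, 1.35, -0.088], TCP at [0.151, 0.607, 0.231] pointing down, gripper open.
Joint ranges: [-2.6, 2.6], [-0.5, 2.12], [-1.47, 1.34], [0.16, 2.42], [-1.27, 4.41], [0.06, 2.06], [-2.6, 2.6]. Speed limits (rad/s): [2.22, 2.22, 2.79, 2.79, 3.14, 3.14, 3.14].

INTERFACE

Orientations are given as a unit quaternion [x, y, z, w].
In Python, from workcell import get_obs, camera, calibration, hand_in gives the robot as it stands.
- The arm moves only by the shell command python3 -m handwheel 'ROWS' [FORCE]. ROWS is JSON, a list of rows, each an object with "jaw": the finger opening in mm, from 0 to 85.4; "delta_pos": the shift along the tool's x, y, z scaled (see below), a list of three; "turn": the turn about the tool's z scaled (see below). In form: [{"jaw": jaw, "delta_pos": [tx, ty, tz], "turn": turn}, ...]. A call has 1 to 10 rows; each row is the pose to reach, as a shift and turn from the pose commanded when the call began, along the tool's axes at that moment, turning the shorter way round; what a row does not reach only later rows make up. The controller multiplies each number of a shift by 1 m and each number of a turn by pi rad. A row lasts 1/12 s, in which the tool goes at most 41.7 mm and 7.16 degrees, less where a joint would pass 70% of its speed; a pose out of reach is approached as far as the arm can. A call with a number of a shift or a turn outside -1 to 1 is refused whole. A call with a gripper value outside its range is refused whole. The fingers move at their own pace and stop on an object; FORCE is the grip in N (left out, the last holds). Time passes only in rows, so rows that repeat a pose let the fingers close. It gives the time, the measured TCP pose, the force and the opening at its end, in the units of the state.
- get_obs(): the state, without advancing time (a new reading comes with each control period).
- camera(name): name is "scene" or "top"; returns the picture (420x560x3 uint8, red, green, blue); there is no depth.
- calibration(name): a dict with "mtx" (3x3 intrinsics, pixels), "rvec" (rotation vector, rad) and "tvec" (3), from world to camera coordinates, as OpenCV has them. Camera axes: x right, y down, z forward; pixel columns grow to the right and rows downward; lengths in m; the calibration is good to about 2 mm. A picture is of the moment at which its call begins. calibration takes no time and is no camera call.
- hand_in(): hands the job in, once; it reports no verdict.
The state is a dict: "clock": time; "joint_pos": joint angles; "joint_velocities": joint speeds; "tau": joint torques, N m; "position": TCP position; "ee_rot": TCP orientation; "ft_force": force on the tool from outside, world axes, zero at the start; "torque": the same for the moment, N m; "grip_width": opening from 0.0 (shut) to 1.0 (fully open).
Only numpy, scipy, OpenCV 4.12 (cv2) and the standard library are available. Lean on these libraries where they do the work, as an engineer would, in place of code of your own. Each camera call takes 0.05 s, during which the arm holds its last target.

TASK

Pick up the white beaker and pour all six steel mill balls out of it into the grey tray, then stand the empty beaker back upright on the bench and let go of it. Then slide the tray along its deck, flush into the corner against both steel stops, pushing on both at once with a steady, moderate push, never ramming it. Finish while still holding the tray pressed against both stops, with all the balls in it, and leave the jar, the tube rack and the scanner where they are.

Things in the scene. Friction and masses are not known exactly. Their poses are not given: they have to be found in the camera images.
- beaker_mid (a point): Centre of the white plastic beaker, half-way up (35 mm above its underside), z axis up its middle. Open round beaker 70 mm high, outside diameter 54 mm at the foot and 62 mm at the rim, wall 3 mm, no handle, about 80 g; it stands on the bench to the left of the deck and holds the six balls. At least 25 mm is free all round it.
- beaker: The same beaker; origin at the centre of its underside.
- ball1_center (a point): Centre of mill ball 1 of six alike: a dark steel ball 15 mm in diameter, 14 g; at first lying in the beaker. It rolls easily.
- ball2_center (a point): Centre of mill ball 2 of six alike: a dark steel ball 15 mm in diameter, 14 g; at first lying in the beaker. It rolls easily.
- ball3_center (a point): Centre of mill ball 3 of six alike: a dark steel ball 15 mm in diameter, 14 g; at first lying in the beaker. It rolls easily.
- ball4_center (a point): Centre of mill ball 4 of six alike: a dark steel ball 15 mm in diameter, 14 g; at first lying in the beaker. It rolls easily.
- ball5_center (a point): Centre of mill ball 5 of six alike: a dark steel ball 15 mm in diameter, 14 g; at first lying in the beaker. It rolls easily.
- ball6_center (a point): Centre of mill ball 6 of six alike: a dark steel ball 15 mm in diameter, 14 g; at first lying in the beaker. It rolls easily.
- tray: The grey plastic ball tray, origin at the centre of its underside: an open box 150 mm (its x) by 110 mm (its y) by 40 mm high, wall and floor 5 mm, about 0.45 kg. It starts lying loose on the deck, short of both stops, turned a little against the deck. At its near end (-x) it carries a solid upright grip block. It is hard slick plastic and slides easily on the deck and along the stops (friction coefficient about 0.25).
- tray_in (a point): Centre of the tray's inner floor (5 mm above its underside), axes along the tray: x to the far short end, y to the left, z up. The inside is 140 mm by 100 mm, the rim 35 mm above this point.
- tray_grip (a point): Middle of the upper part of the tray's grip block, 60 mm above the tray's underside, 86 mm from the tray's centre towards its near end. The block is 24 mm (tray x) by 30 mm (tray y) and reaches 72 mm above the tray's underside, 32 mm above the tray's rim. Pinch it from above across its 30 mm.
- tray_corner (a point): The tray's outer bottom corner that goes home: far end (+x), right side (-y). Axes along the tray.
- stop_far: Steel stop bar fixed on the deck, 16 mm thick, 200 mm long, 30 mm high above the deck, along the deck's far (+x) edge. Origin and axes are those of the deck. Its inner face, the plane x = 120 mm in the deck's axes, meets the tray's far end.
- stop_side: Steel stop bar like the other, along the deck's right (-y) edge, square to it. Origin and axes are those of the deck. Its inner face, the plane y = -100 mm in the deck's axes, meets the tray's right side.
- deck_corner (a point): The inner corner where the inner faces of both stops meet, on the deck's top (10 mm above the bench). Axes along the deck: x to the far stop, y to the left away from the side stop, z up. The deck is a fixed white plate 300 mm (x) by 250 mm (y); this point is 120 mm in +x and 100 mm in -y from its centre. When the tray is home, its corner is here and their axes agree.
- jar: Bystander: capped amber jar, 60 mm in diameter, 85 mm high, left of the deck near the beaker; leave it alone.
- tube_rack: Bystander: white tube rack with capped tubes, 220 by 64 mm, 100 mm high with the tubes, to the right of the deck; leave it alone.
- scanner: Bystander: handheld scanner lying at the left, beyond the beaker and jar, about 160 by 66 mm, 36 mm high; leave it alone.
There are look-alikes about, which are no part of the job. Leave any purple or red look-alike of the tray alone.

How it is judged:
On the way, in this order (a step that is already met when the one before it is completed fails the run):
1. the beaker is held off the bench, tipped well over (more than 60 degrees) at the tray (angle between beaker_mid's own z axis and vertical above 1.05 rad and height (world z) of beaker_mid above 0.06 m and horizontal distance between beaker_mid and tray_in below 0.2 m and contact force between the fingers and beaker above 0.5 N), for 0.05 s.
2. all six balls are in the tray (x of ball1_center in the frame of tray_in between -0.072 and 0.072 m and y of ball1_center in the frame of tray_in between -0.052 and 0.052 m and z of ball1_center in the frame of tray_in between 0 and 0.036 m and x of ball2_center in the frame of tray_in between -0.072 and 0.072 m and y of ball2_center in the frame of tray_in between -0.052 and 0.052 m and z of ball2_center in the frame of tray_in between 0 and 0.036 m and x of ball3_center in the frame of tray_in between -0.072 and 0.072 m and y of ball3_center in the frame of tray_in between -0.052 and 0.052 m and z of ball3_center in the frame of tray_in between 0 and 0.036 m and x of ball4_center in the frame of tray_in between -0.072 and 0.072 m and y of ball4_center in the frame of tray_in between -0.052 and 0.052 m and z of ball4_center in the frame of tray_in between 0 and 0.036 m and x of ball5_center in the frame of tray_in between -0.072 and 0.072 m and y of ball5_center in the frame of tray_in between -0.052 and 0.052 m and z of ball5_center in the frame of tray_in between 0 and 0.036 m and x of ball6_center in the frame of tray_in between -0.072 and 0.072 m and y of ball6_center in the frame of tray_in between -0.052 and 0.052 m and z of ball6_center in the frame of tray_in between 0 and 0.036 m), for 0.2 s.
3. the empty beaker stands upright on the bench, let go (angle between beaker_mid's own z axis and vertical below 0.12 rad and height (world z) of beaker_mid between 0.028 and 0.042 m and contact force between the fingers and beaker below 0.2 N), for 0.2 s.
At the end, for the whole second after the job is handed in: For the last second: fingers on the tray and tray on each stop with over 1.5 N; tray corner within 4 mm of the stops' corner, flat and square within 2 degrees; all six balls in the tray below its rim; beaker upright on the bench (within 7 degrees), untouched (all of step 2 and all of step 3 and contact force between tray and stop_far above 1.5 N and contact force between tray and stop_side above 1.5 N and contact force between the fingers and tray above 1.5 N and x of tray_corner in the frame of deck_corner between -0.004 and 0.004 m and y of tray_corner in the frame of deck_corner between -0.004 and 0.004 m and z of tray_corner in the frame of deck_corner between -0.004 and 0.004 m and angle between the x axis of tray_in and the x axis of deck_corner, either way round below 0.035 rad and angle between tray_in's own z axis and vertical below 0.04 rad); the arm keeps its last pose, push and grip.
It fails at once if the jar is disturbed (moved more than 30 mm) (distance of jar from where it was at the start of the episode above 0.03 m).
It fails at once if the tube rack is disturbed (moved more than 30 mm) (distance of tube_rack from where it was at the start of the episode above 0.03 m).
It fails at once if the scanner is disturbed (moved more than 30 mm) (distance of scanner from where it was at the start of the episode above 0.03 m).
It fails at once if the tray is rammed against a stop (more than 60 N) (contact force between tray and stop_far above 60 N or contact force between tray and stop_side above 60 N).
It also fails if it takes over 72 s, if anything falls off the work surface, if the arm or the gripper's body presses on something with over 40 N, if the wrist force passes 120 N, or if a joint passes its speed limit or range.

## Working session

There is one attempt and no reset: what is moved stays moved. The work goes in short steps, Python scripts to look and compute and a shell command to move; the robot and the scene stay as the last step left them, time stands still between calls to the robot, and variables do not carry over. Pictures are saved under pics/ and viewed, and the job is handed in when it is done.

```bash
ls; mkdir -p pics; python3 - <<'E'
from workcell import *
import cv2
o=get_obs(); print(o)
for n in("scene","top"):
    cv2.imwrite(f"pics/{n}0.png",camera(n)[:,:,::-1]); print(n,calibration(n))
E
```

```text
pics
{'clock': 0.0, 'joint_pos': array([-1.34957943,  0.33286514, -0.06469213,  1.46093614,  0.02161717,
        1.34988922, -0.08853973]), 'joint_velocities': array([-8.66916502e-05, -1.47944646e-03,  4.64345118e-04, -8.50565793e-04,
       -1.33000939e-04, -1.72586287e-04,  1.00168043e-04]), 'tau': array([-1.49375392e-04, -6.25437570e+01,  4.92240465e-02, -3.91613102e+01,
        1.61247054e-02,  9.89572029e-03, -4.72467931e-07]), 'position': array([0.15080614, 0.60615283, 0.23052259]), 'ee_rot': array([ 1.21617861e-01,  9.92576750e-01, -6.99577015e-04, -4.33757537e-05]), 'ft_force': array([ 0.44966705,  0.20200277, -0.57613328]), 'torque': array([0.03145034, 0.05384489, 0.05537332]), 'grip_width': 1.00143003643419}
scene {'mtx': array([[406.17472522,   0.        , 277.60699222],
       [  0.        , 406.17472522, 209.65293674],
       [  0.        ,   0.        ,   1.        ]]), 'rvec': array([ 0.81065694,  2.68577701, -0.8978614 ]), 'tvec': array([ 0.44580313, -0.16424779,  1.14642602])}
top {'mtx': array([[499.24128263,   0.        , 273.89964791],
       [  0.        , 499.24128263, 210.42810109],
       [  0.        ,   0.        ,   1.        ]]), 'rvec': array([ 2.03252944, -2.19035464,  0.21978752]), 'tvec': array([0.02065602, 0.53647468, 1.34857478])}
```

View pics/scene0.png

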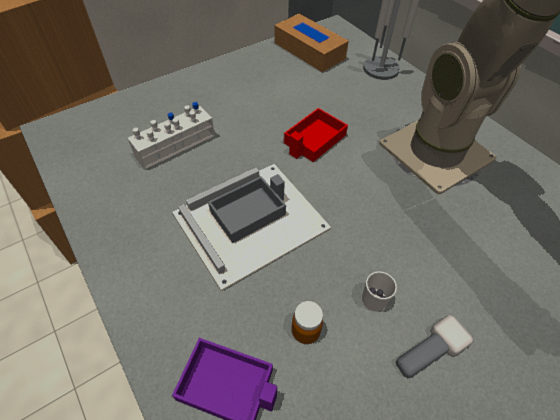

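View pics/top0.png

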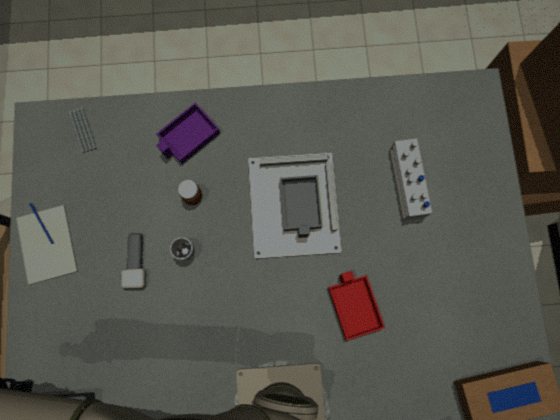

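```bash
cat > h.py <<'E'
import numpy as np,cv2
from workcell import *
def ray(cam,u,v,z):
    c=calibration(cam);R=cv2.Rodrigues(np.array(c['rvec']))[0];t=np.array(c['tvec'])
    p=cv2.undistortPoints(np.array([[[u,v]]],float),c['mtx'],None)[0,0]
    d=R.T@np.array([p[0],p[1],1]);o=-R.T@t
    return o+d*(z-o[2])/d[2]
def proj(cam,P):
    c=calibration(cam);return cv2.projectPoints(np.array(P,float).reshape(-1,3),np.array(c['rvec']),np.array(c['tvec']),c['mtx'],None)[0].reshape(-1,2)
def snap(cam,name,box=None,scale=1):
    im=camera(cam)[:,:,::-1]
    cv2.imwrite(f'pics/{name}_full.png',im)
    if box:
        x0,y0,x1,y1=box;im=im[y0:y1,x0:x1]
    cv2.imwrite(f'pics/{name}.png',cv2.resize(im,None,fx=scale,fy=scale,interpolation=cv2.INTER_CUBIC))
E
python3 - <<'E'
import cv2
from h import *
t=cv2.imread('pics/top0.png');s=cv2.imread('pics/scene0.png')
cv2.imwrite('pics/t_crop.png',cv2.resize(t[140:270,160:350],None,fx=4,fy=4,interpolation=cv2.INTER_CUBIC))
cv2.imwrite('pics/s_crop.png',cv2.resize(s[160:360,170:420],None,fx=3.2,fy=3,interpolation=cv2.INTER_CUBIC))
print(ray('top',182,250,.07),ray('scene',380,283,.07), ray('top',190,187,.085))
E
```

```text
[0.44197177 0.24009405 0.07      ] [0.44822161 0.23750781 0.07      ] [0.61441537 0.20874005 0.085     ]
```

View pics/t_crop.png

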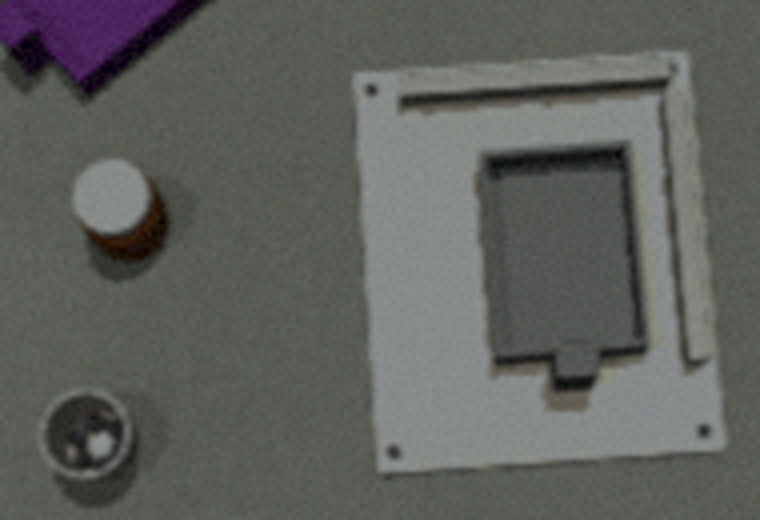

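View pics/s_crop.png

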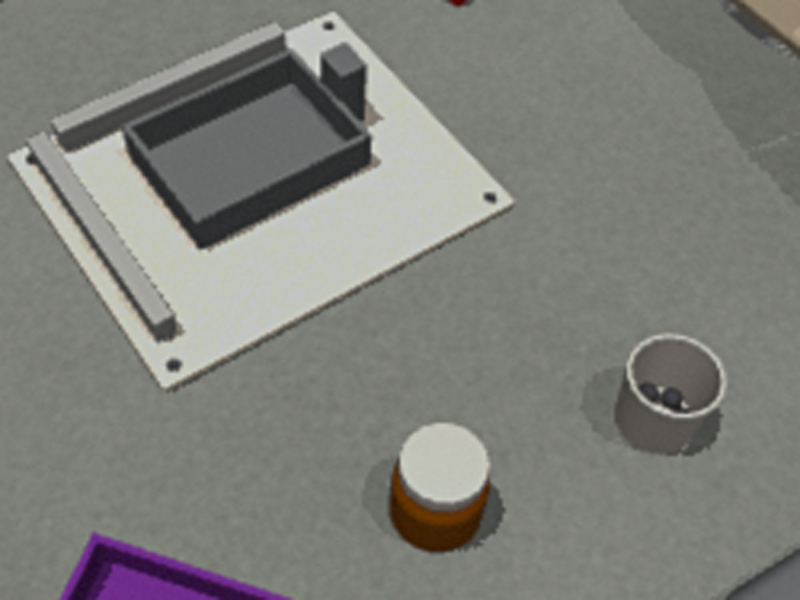

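```bash
python3 -m handwheel '[{"jaw":85,"delta_pos":[0,0,-0.6],"turn":0},{"jaw":85,"delta_pos":[0,0,-0.6],"turn":0},{"jaw":85,"delta_pos":[0,0,-0.6],"turn":0},{"jaw":85,"delta_pos":[0,0,-0.6],"turn":0},{"jaw":85,"delta_pos":[0,0,-0.6],"turn":0},{"jaw":85,"delta_pos":[0,0,-0.6],"turn":0},{"jaw":85,"delta_pos":[0,0,-0.6],"turn":0},{"jaw":85,"delta_pos":[0,0,-0.6],"turn":0},{"jaw":85,"delta_pos":[0,0,-0.6],"turn":0},{"jaw":85,"delta_pos":[0,0,-0.6],"turn":0}]'; python3 -c "
from h import *;print(get_obs())"
```

```text
clock: 0.93
position: [0.1497, 0.5935, 0.5742]
ee_rot: [0.121, 0.992, 0.016, 0.002]
ft_force: [0.5, -0.5, -0.7]
grip_width: 0.994
{'clock': 0.9333, 'joint_pos': array([-1.57408112e+00,  4.07531992e-01,  3.55023149e-01,  6.59793701e-01,
       -1.58393535e-01,  2.05893450e+00,  1.95306551e-03]), 'joint_velocities': array([-3.81900676e-01, -2.73300669e-01,  5.93872452e-01, -1.38736749e-02,
       -1.50620240e-01,  5.24845700e-05,  8.77157454e-02]), 'tau': array([  3.34620506, -58.31363082,   3.77871439, -36.09065294,
        -0.50651701,   2.81834006,   0.28017324]), 'position': array([0.14971839, 0.59350878, 0.57420759]), 'ee_rot': array([0.12142641, 0.99246555, 0.01617105, 0.0024995 ]), 'ft_force': array([ 0.48185546, -0.53919455, -0.65721125]), 'torque': array([-0.07902557,  0.03392454,  0.02782583]), 'grip_width': 0.9942013560643643}
```

```bash
python3 -m handwheel '[{"jaw":85,"delta_pos":[0,0,-0.6],"turn":0},{"jaw":85,"delta_pos":[0,0,-0.6],"turn":0},{"jaw":85,"delta_pos":[0,0,-0.6],"turn":0},{"jaw":85,"delta_pos":[0,0,-0.6],"turn":0},{"jaw":85,"delta_pos":[0,0,-0.6],"turn":0},{"jaw":85,"delta_pos":[0,0,-0.6],"turn":0}]'; python3 -c "
from h import *;print(get_obs())"
```

```text
clock: 1.43
position: [0.1357, 0.537, 0.6168]
ee_rot: [0.121, 0.992, 0.041, 0.005]
ft_force: [-0.0, 0.5, 0.7]
grip_width: 0.995
{'clock': 1.4333, 'joint_pos': array([-1.69383117,  0.25780694,  0.44901019,  0.76427014, -0.13175961,
        2.05789087, -0.00209114]), 'joint_velocities': array([-0.24287566, -0.19129634,  0.19875872,  0.20258369,  0.0387052 ,
       -0.00215255, -0.00432854]), 'tau': array([ 2.22893469e+00, -4.78111088e+01,  3.08320530e+00, -3.47123373e+01,
       -3.64732475e-02, -4.23236126e-01,  8.82028806e-03]), 'position': array([0.13567291, 0.53700086, 0.61677781]), 'ee_rot': array([0.12146556, 0.99174373, 0.04081988, 0.00492191]), 'ft_force': array([-0.02393014,  0.4916416 ,  0.69226893]), 'torque': array([-0.06901347,  0.03557066,  0.00507647]), 'grip_width': 0.9946612339886434}
```

```bash
python3 -m handwheel '[{"jaw":85,"delta_pos":[0,0,0],"turn":0},{"jaw":85,"delta_pos":[0,0,0],"turn":0}]'; python3 -m handwheel '[{"jaw":85,"delta_pos":[0,0,0.08],"turn":0},{"jaw":85,"delta_pos":[0,0,0.08],"turn":0},{"jaw":85,"delta_pos":[0,0,0.08],"turn":0},{"jaw":85,"delta_pos":[0,0,0.08],"turn":0}]'; python3 -c "
from h import *;print(get_obs())"
```

```text
clock: 1.6
position: [0.1356, 0.5376, 0.6167]
ee_rot: [0.121, 0.992, 0.041, 0.005]
ft_force: [-0.3, 0.1, -0.9]
grip_width: 0.999
clock: 1.93
position: [0.1366, 0.5437, 0.5352]
ee_rot: [0.121, 0.992, 0.038, 0.005]
ft_force: [-0.2, 0.1, 2.2]
grip_width: 0.997
{'clock': 1.9333, 'joint_pos': array([-1.74853444,  0.16649936,  0.42693231,  1.05266517, -0.07153958,
        1.85944064, -0.02430847]), 'joint_velocities': array([ 0.0086414 , -0.01546931,  0.01166036, -0.18704646, -0.00667873,
        0.03122479,  0.00053695]), 'tau': array([  0.13097425, -41.3856411 ,   2.81644084, -30.65584302,
         0.30956953,  -1.14650879,  -0.08292957]), 'position': array([0.13655574, 0.54370724, 0.53521233]), 'ee_rot': array([0.1209134 , 0.99192018, 0.03811403, 0.00464957]), 'ft_force': array([-0.16264782,  0.05008354,  2.19005114]), 'torque': array([-0.08917559,  0.01963279, -0.0443755 ]), 'grip_width': 0.9973729467666498}
```

```bash
cat >> h.py <<'E'
from scipy.spatial.transform import Rotation as Ro
def st():
    o=get_obs();R=Ro.from_quat(o['ee_rot']);z=R.as_matrix()[:,2];y=R.as_matrix()[:,1]
    print('t',o['clock'],'q',o['joint_pos'].round(3),'p',o['position'].round(4),'f',o['ft_force'].round(1),'g',round(float(o['grip_width']),3))
    print('toolz',z.round(3),'tooly',y.round(3),'tilt',np.degrees(np.arccos(-z[2])).round(1))
    return o
def to(p):
    o=st();d=Ro.from_quat(o['ee_rot']).as_matrix().T@(np.array(p)-o['position']);print('tool delta',d.round(4));return d
E
python3 -c "
from h import *;to([.35,0,.7])"
```

```text
t 1.9333 q [-1.749  0.166  0.427  1.053 -0.072  1.859 -0.024] p [0.1366 0.5437 0.5352] f [-0.2  0.1  2.2] g 0.997
toolz [ 0.018  0.074 -0.997] tooly [0.24  0.968 0.077] tilt 4.4
tool delta [-0.3378 -0.4625 -0.2009]
```

```bash
python3 -m handwheel '[{"jaw":85,"delta_pos":[-0.338,-0.474,-0.05],"turn":-0.077},{"jaw":85,"delta_pos":[-0.338,-0.474,-0.05],"turn":-0.077},{"jaw":85,"delta_pos":[-0.338,-0.474,-0.05],"turn":-0.077},{"jaw":85,"delta_pos":[-0.338,-0.474,-0.05],"turn":-0.077},{"jaw":85,"delta_pos":[-0.338,-0.474,-0.05],"turn":-0.077},{"jaw":85,"delta_pos":[-0.338,-0.474,-0.05],"turn":-0.077},{"jaw":85,"delta_pos":[-0.338,-0.474,-0.05],"turn":-0.077},{"jaw":85,"delta_pos":[-0.338,-0.474,-0.05],"turn":-0.077},{"jaw":85,"delta_pos":[-0.338,-0.474,-0.05],"turn":-0.077},{"jaw":85,"delta_pos":[-0.338,-0.474,-0.05],"turn":-0.077}]'; python3 -c "
from h import *;to([.35,0,.55])"
```

```text
clock: 2.77
position: [0.2906, 0.1533, 0.5497]
ee_rot: [0.002, 0.999, 0.044, 0.011]
ft_force: [1.3, 0.6, 0.0]
grip_width: 0.992
t 2.7667 q [-1.522 -0.486  0.5    1.474  0.223  2.002  0.608] p [0.2906 0.1533 0.5497] f [1.3 0.6 0. ] g 0.992
toolz [ 0.022  0.088 -0.996] tooly [0.003 0.996 0.088] tilt 5.2
tool delta [-0.0602 -0.1525 -0.0125]
```

```bash
python3 -m handwheel '[{"jaw":85,"delta_pos":[-0.16,-0.15,0],"turn":0},{"jaw":85,"delta_pos":[-0.16,-0.15,0],"turn":0},{"jaw":85,"delta_pos":[-0.16,-0.15,0],"turn":0},{"jaw":85,"delta_pos":[-0.16,-0.15,0],"turn":0},{"jaw":85,"delta_pos":[-0.16,-0.15,0],"turn":0},{"jaw":85,"delta_pos":[-0.16,-0.15,0],"turn":0},{"jaw":85,"delta_pos":[-0.16,-0.15,0],"turn":0},{"jaw":85,"delta_pos":[-0.16,-0.15,0],"turn":0}]'; python3 -c "
from h import *;to([.45,0,.55])"
```

```text
clock: 3.43
position: [0.4498, 0.0049, 0.5397]
ee_rot: [0.003, 0.999, 0.042, 0.012]
ft_force: [0.8, 0.9, 0.9]
grip_width: 0.995
t 3.4333 q [-1.631 -0.437  1.039  1.287  0.35   1.99   1.101] p [0.4498 0.0049 0.5397] f [0.8 0.9 0.9] g 0.995
toolz [ 0.024  0.085 -0.996] tooly [0.005 0.996 0.085] tilt 5.1
tool delta [-0.0004 -0.004  -0.0107]
```

```bash
cat > kin.py <<'E'
import numpy as np, itertools
from scipy.spatial.transform import Rotation as Ro
D=[([-1.34957943,.33286514,-.06469213,1.46093614,.02161717,1.34988922,-.08853973],[.15080614,.60615283,.23052259],[.121617861,.99257675,-.000699577,-.0000433757]),
([-1.57408112,.407531992,.355023149,.659793701,-.158393535,2.0589345,.00195306551],[.14971839,.59350878,.57420759],[.12142641,.99246555,.01617105,.0024995]),
([-1.69383117,.25780694,.44901019,.76427014,-.13175961,2.05789087,-.00209114],[.13567291,.53700086,.61677781],[.12146556,.99174373,.04081988,.00492191]),
([-1.74853444,.16649936,.42693231,1.05266517,-.07153958,1.85944064,-.02430847],[.13655574,.54370724,.53521233],[.1209134,.99192018,.03811403,.00464957]),
([-1.522,-.486,.5,1.474,.223,2.002,.608],[.2906,.1533,.5497],[.002,.999,.044,.011]),
([-1.631,-.437,1.039,1.287,.35,1.99,1.101],[.4498,.0049,.5397],[.003,.999,.042,.012])]
def R1(ax,a): return Ro.from_euler(ax,a).as_matrix()
if __name__=='__main__':
    best=[]
    for s in itertools.product([1,-1],repeat=4):
      for c in np.arange(4)*np.pi/2:
       for e5 in (1,):
        E=[]
        for q,p,o in D:
            R=R1('z',s[0]*q[0])@R1('y',q[1])@R1('z',s[1]*q[2])@R1('y',q[3])@R1('z',s[2]*q[4])@R1('y',q[5])@R1('z',s[3]*q[6]+c)
            E.append(np.linalg.norm(Ro.from_matrix(R.T@Ro.from_quat(o).as_matrix()).as_rotvec()))
        best.append((max(E),s,c,np.round(E,3)))
    best.sort(key=lambda b:b[0]); print(best[:3])
    s,c=best[0][1:3]
    # position: linear in offsets: each link offset vector
    A=[];b=[]
    for q,p,o in D:
        R=np.eye(3);row=[]
        for ax,a in [('z',s[0]*q[0]),('y',q[1]),('z',s[1]*q[2]),('y',q[3]),('z',s[2]*q[4]),('y',q[5]),('z',s[3]*q[6]+c)]:
            R=R@R1(ax,a); row.append(R.copy())
        # d1 base z, z3, x3, x/z5, z7, x6
        A.append(np.c_[[0,0,1],row[2][:,2],row[2][:,0],row[4][:,0],row[4][:,2],row[5][:,0],row[6][:,2]]);b+=p
    A=np.vstack(A);x,res,rk,sv=np.linalg.lstsq(A,np.array(b),rcond=None);print(x.round(4),rk,sv.round(4),(A@x-b).round(4))
E
python3 kin.py
```

```text
[(np.float64(0.000898142069731961), (-1, -1, -1, -1), np.float64(1.5707963267948966), array([0.   , 0.   , 0.   , 0.   , 0.001, 0.001])), (np.float64(0.4424425391370232), (1, -1, -1, -1), np.float64(4.71238898038469), array([0.442, 0.066, 0.296, 0.387, 0.206, 0.213])), (np.float64(0.5139776548974697), (1, 1, 1, 1), np.float64(4.71238898038469), array([0.488, 0.491, 0.514, 0.508, 0.177, 0.169]))]
[-0.3812  0.4034  0.009   0.0641  0.4765 -0.0353 -0.4002] 7 [4.8223 4.1845 0.6986 0.5763 0.5023 0.4019 0.0443] [-0.0453  0.0116 -0.0009 -0.0341  0.0277 -0.0058 -0.0405 -0.0012 -0.0054
 -0.0447 -0.0078 -0.0079 -0.0231  0.0207  0.0104 -0.001   0.0048  0.0095]
```

```bash
cat >> h.py <<'E'
import json
def log(o): open('log.jsonl','a').write(json.dumps([list(map(float,o[k])) for k in('joint_pos','position','ee_rot')])+'\n')
_st=st
def st():
    o=_st();log(o);return o
E
python3 - <<'E'
from h import *
import kin
for d in kin.D: open('log.jsonl','a').write(json.dumps(d)+'\n')
E
cat > fit.py <<'E'
import numpy as np,json
from kin import R1
def rots(q):
    R=np.eye(3);row=[]
    for ax,a in [('z',-q[0]),('y',q[1]),('z',-q[2]),('y',q[3]),('z',-q[4]),('y',q[5]),('z',-q[6]+np.pi/2)]:
        R=R@R1(ax,a);row.append(R.copy())
    return row
def basis(q):
    r=rots(q)
    return np.c_[[0,0,1],r[0][:,0],r[0][:,1],r[1][:,0],r[2],r[3][:,0],r[4],r[5][:,0],r[6][:,2]],r[6]
def fit(lam=1e-5):
    A=[];b=[]
    for l in open('log.jsonl'):
        q,p,o=json.loads(l);A.append(basis(q)[0]);b+=p
    A=np.vstack(A);b=np.array(b)
    x=np.linalg.solve(A.T@A+lam*np.eye(A.shape[1]),A.T@b)
    return x,A@x-b,np.linalg.svd(A)[1]
if __name__=='__main__':
    for lam in(1e-3,1e-5,1e-7):
        x,r,s=fit(lam);print(x.round(4),abs(r).max().round(5))
    print(s.round(4))
E
python3 fit.py; python3 -m handwheel '[{"jaw":85,"delta_pos":[0,0,-0.3],"turn":0},{"jaw":85,"delta_pos":[0,0,-0.3],"turn":0},{"jaw":85,"delta_pos":[0,0,-0.3],"turn":0},{"jaw":85,"delta_pos":[0,0,-0.3],"turn":0},{"jaw":85,"delta_pos":[0,0,-0.3],"turn":0},{"jaw":85,"delta_pos":[0,0,-0.3],"turn":0},{"jaw":85,"delta_pos":[0,0,-0.3],"turn":0},{"jaw":85,"delta_pos":[0,0,-0.3],"turn":0}]'; python3 -c "
from h import *;st()";python3 fit.py
```

```text
[ 9.680e-02  6.000e-03 -2.270e-02  0.000e+00  4.000e-04 -2.280e-02
  4.387e-01  4.100e-03  9.500e-03 -8.000e-04  4.868e-01 -3.500e-03
  1.590e-01] 0.0038
[ 2.549e-01 -1.000e-04 -2.170e-02  2.000e-04 -5.000e-04 -2.280e-02
  4.481e-01 -0.000e+00  3.000e-04 -1.200e-03  4.901e-01 -6.000e-04
  3.391e-01] 9e-05
[ 2.584e-01 -4.000e-04 -2.160e-02  3.000e-04 -6.000e-04 -2.290e-02
  4.483e-01 -1.000e-04  1.000e-04 -1.100e-03  4.901e-01 -7.000e-04
  3.432e-01] 3e-05
[5.5311 5.1047 4.246  0.9958 0.9354 0.8256 0.6432 0.4741 0.2757 0.2105
 0.107  0.0311 0.0275]
clock: 4.1
position: [0.4085, 0.0032, 0.6433]
ee_rot: [0.003, 0.998, 0.028, 0.06]
ft_force: [-0.6, -0.2, 0.0]
grip_width: 0.997
t 4.1 q [-0.749 -0.143  0.534  1.077  0.05   2.059  1.375] p [0.4085 0.0032 0.6433] f [-0.6 -0.2  0. ] g 0.997
toolz [ 0.119  0.055 -0.991] tooly [0.004 0.998 0.056] tilt 7.5
[ 0.1475 -0.0028 -0.0188  0.0086 -0.0033 -0.034   0.4407  0.0046  0.0092
  0.0065  0.4836 -0.0093  0.2102] 0.00344
[ 2.568e-01 -2.000e-04 -2.160e-02  3.000e-04 -5.000e-04 -2.290e-02
  4.482e-01 -1.000e-04  3.000e-04 -1.100e-03  4.900e-01 -6.000e-04
  3.411e-01] 7e-05
[ 2.585e-01 -1.000e-04 -2.170e-02  1.000e-04 -4.000e-04 -2.270e-02
  4.483e-01 -2.000e-04  2.000e-04 -1.300e-03  4.902e-01 -4.000e-04
  3.433e-01] 4e-05
[5.9902 5.526  4.6013 1.0011 0.9527 0.8378 0.6469 0.4855 0.2818 0.2172
 0.1143 0.0404 0.0352]
```

```bash
python3 -m handwheel '[{"jaw":85,"delta_pos":[0.08,0.02,-0.4],"turn":0},{"jaw":85,"delta_pos":[0.08,0.02,-0.4],"turn":0},{"jaw":85,"delta_pos":[0.08,0.02,-0.4],"turn":0},{"jaw":85,"delta_pos":[0.08,0.02,-0.4],"turn":0},{"jaw":85,"delta_pos":[0.08,0.02,-0.4],"turn":0},{"jaw":85,"delta_pos":[0.08,0.02,-0.4],"turn":0},{"jaw":85,"delta_pos":[0.08,0.02,-0.4],"turn":0},{"jaw":85,"delta_pos":[0.08,0.02,-0.4],"turn":0},{"jaw":85,"delta_pos":[0.08,0.02,-0.4],"turn":0},{"jaw":85,"delta_pos":[0.08,0.02,-0.4],"turn":0}]'; python3 -c "
from h import *;st()"
```

```text
clock: 4.93
position: [0.3744, 0.0073, 0.6647]
ee_rot: [0.006, 0.996, 0.029, 0.083]
ft_force: [0.4, -0.7, 1.0]
grip_width: 1.0
t 4.9333 q [ 0.265 -0.15  -0.275  1.056 -0.109  2.059  1.488] p [0.3744 0.0073 0.6647] f [ 0.4 -0.7  1. ] g 1.0
toolz [ 0.166  0.057 -0.984] tooly [0.007 0.998 0.059] tilt 10.1
```

```bash
cat > s.py <<'E'
from h import *
st()
E
python3 -m handwheel '[{"jaw":85,"delta_pos":[0,0,-0.4],"turn":0},{"jaw":85,"delta_pos":[0,0,-0.4],"turn":0},{"jaw":85,"delta_pos":[0,0,-0.4],"turn":0}]'; python3 s.py;  python3 -m handwheel '[{"jaw":85,"delta_pos":[0,0,-0.4],"turn":0},{"jaw":85,"delta_pos":[0,0,-0.4],"turn":0},{"jaw":85,"delta_pos":[0,0,-0.4],"turn":0}]'; python3 s.py; python3 -m handwheel '[{"jaw":85,"delta_pos":[0,0,-0.4],"turn":0}]';python3 s.py; python3 -m handwheel '[{"jaw":85,"delta_pos":[0,0,-0.4],"turn":0}]';python3 s.py
```

```text
clock: 5.18
position: [0.3724, 0.0076, 0.6861]
ee_rot: [0.004, 0.994, 0.031, 0.108]
ft_force: [0.7, -0.4, 0.0]
grip_width: 0.998
t 5.1833 q [ 0.244 -0.157 -0.252  1.015 -0.112  2.059  1.489] p [0.3724 0.0076 0.6861] f [ 0.7 -0.4  0. ] g 0.998
toolz [ 0.214  0.062 -0.975] tooly [0.001 0.998 0.063] tilt 12.9
clock: 5.43
position: [0.3662, 0.0054, 0.7068]
ee_rot: [0.006, 0.991, 0.033, 0.132]
ft_force: [-0.6, 0.2, -0.6]
grip_width: 0.996
t 5.4333 q [ 0.225 -0.173 -0.224  0.982 -0.116  2.058  1.491] p [0.3662 0.0054 0.7068] f [-0.6  0.2 -0.6] g 0.996
toolz [ 0.262  0.064 -0.963] tooly [0.002 0.998 0.067] tilt 15.7
clock: 5.52
position: [0.3627, 0.0041, 0.7175]
ee_rot: [0.006, 0.989, 0.034, 0.145]
ft_force: [1.1, 0.1, 0.5]
grip_width: 1.0
t 5.5167 q [ 0.212 -0.181 -0.206  0.966 -0.118  2.058  1.491] p [0.3627 0.0041 0.7175] f [1.1 0.1 0.5] g 1.0
toolz [ 0.287  0.066 -0.956] tooly [0.002 0.998 0.07 ] tilt 17.1
clock: 5.6
position: [0.3557, 0.0027, 0.7331]
ee_rot: [0.007, 0.986, 0.036, 0.163]
ft_force: [0.0, 0.6, 0.1]
grip_width: 1.001
t 5.6 q [ 0.196 -0.195 -0.185  0.943 -0.12   2.058  1.492] p [0.3557 0.0027 0.7331] f [0.  0.6 0.1] g 1.001
toolz [ 0.323  0.068 -0.944] tooly [0.002 0.997 0.072] tilt 19.2
```

```bash

python3 -m handwheel '[{"jaw":85,"delta_pos":[-0.1,0,-0.4],"turn":0}]' >/dev/null
python3 -m handwheel '[{"jaw":85,"delta_pos":[-0.1,0,-0.4],"turn":0}]' >/dev/null;python3 s.py
python3 -m handwheel '[{"jaw":85,"delta_pos":[-0.1,0,-0.4],"turn":0}]' >/dev/null
python3 -m handwheel '[{"jaw":85,"delta_pos":[-0.15,0,-0.4],"turn":0}]' >/dev/null;python3 s.py
python3 -m handwheel '[{"jaw":85,"delta_pos":[-0.15,0,-0.4],"turn":0}]' >/dev/null
python3 -m handwheel '[{"jaw":85,"delta_pos":[-0.15,0,-0.4],"turn":0}]' >/dev/null;python3 s.py
```

```text
t 5.7667 q [ 0.213 -0.182 -0.187  0.86  -0.128  2.058  1.495] p [ 0.3574 -0.      0.7655] f [0.3 0.6 0.1] g 0.995
toolz [ 0.389  0.071 -0.919] tooly [0.    0.997 0.077] tilt 23.3
t 5.9333 q [ 0.233 -0.166 -0.19   0.778 -0.137  2.058  1.498] p [ 0.3586 -0.0033  0.7959] f [-0.1  0.1  0.1] g 0.992
toolz [ 0.449  0.073 -0.891] tooly [-0.002  0.997  0.081] tilt 27.0
t 6.1 q [ 0.256 -0.148 -0.194  0.695 -0.149  2.058  1.501] p [ 0.3592 -0.0069  0.8252] f [-0.6  0.2  0.5] g 0.993
toolz [ 0.506  0.075 -0.859] tooly [-0.004  0.996  0.085] tilt 30.7
```

```bash

python3 -m handwheel '[{"jaw":85,"delta_pos":[-0.15,0,-0.4],"turn":0}]' >/dev/null
python3 -m handwheel '[{"jaw":85,"delta_pos":[-0.15,0,-0.4],"turn":0}]' >/dev/null
python3 -m handwheel '[{"jaw":85,"delta_pos":[-0.2,0,-0.4],"turn":0}]' >/dev/null
python3 -m handwheel '[{"jaw":85,"delta_pos":[-0.2,0,-0.4],"turn":0}]' >/dev/null;python3 s.py
python3 -m handwheel '[{"jaw":85,"delta_pos":[-0.15,0,-0.4],"turn":0}]' >/dev/null
python3 -m handwheel '[{"jaw":85,"delta_pos":[-0.15,0,-0.4],"turn":0}]' >/dev/null
python3 -m handwheel '[{"jaw":85,"delta_pos":[-0.15,0,-0.4],"turn":0}]' >/dev/null
python3 -m handwheel '[{"jaw":85,"delta_pos":[-0.15,0,-0.4],"turn":0}]' >/dev/null;python3 s.py
```

```text
t 6.4333 q [ 0.289 -0.122 -0.18   0.541 -0.184  2.058  1.508] p [ 0.3493 -0.0147  0.8817] f [-0.2 -0.1  0.1] g 0.994
toolz [ 0.614  0.078 -0.785] tooly [-0.009  0.996  0.092] tilt 38.2
t 6.7667 q [ 0.216 -0.15  -0.054  0.447 -0.225  2.058  1.515] p [ 0.311  -0.0231  0.9298] f [ 0.  -0.6  0.4] g 0.992
toolz [ 0.709  0.078 -0.701] tooly [-0.013  0.995  0.097] tilt 45.5
```

```bash

python3 -m handwheel '[{"jaw":85,"delta_pos":[-0.15,0,-0.4],"turn":0}]' >/dev/null
python3 -m handwheel '[{"jaw":85,"delta_pos":[-0.15,0,-0.4],"turn":0}]' >/dev/null
python3 -m handwheel '[{"jaw":85,"delta_pos":[-0.15,0,-0.4],"turn":0}]' >/dev/null
python3 -m handwheel '[{"jaw":85,"delta_pos":[-0.15,0,-0.4],"turn":0}]' >/dev/null;python3 s.py
python3 -m handwheel '[{"jaw":85,"delta_pos":[-0.15,0,-0.4],"turn":0}]' >/dev/null
python3 -m handwheel '[{"jaw":85,"delta_pos":[-0.15,0,-0.4],"turn":0}]' >/dev/null
python3 -m handwheel '[{"jaw":85,"delta_pos":[-0.15,0,-0.4],"turn":0}]' >/dev/null;python3 s.py
```

```text
t 7.1 q [ 0.14  -0.201  0.073  0.379 -0.266  2.058  1.519] p [ 0.2578 -0.0314  0.9706] f [ 0.6 -0.4 -0.2] g 0.992
toolz [ 0.79   0.076 -0.609] tooly [-0.018  0.995  0.102] tilt 52.5
t 7.35 q [ 0.096 -0.25   0.151  0.341 -0.292  2.058  1.522] p [ 0.2106 -0.0374  0.9957] f [ 0.5 -1.   0.2] g 0.996
toolz [ 0.841  0.074 -0.536] tooly [-0.022  0.994  0.104] tilt 57.6
```

```bash
cat > ik.py <<'E'
import numpy as np
from scipy.optimize import least_squares
from scipy.spatial.transform import Rotation as Ro
from fit import basis,fit
X=fit(1e-7)[0]
LO=np.array([-2.6,-.5,-1.47,.16,-1.27,.06,-2.6]);HI=np.array([2.6,2.12,1.34,2.42,4.41,2.06,2.6])
def fk(q):
    B,R=basis(q);return B@X,R
def solve(p,R,seeds=12,rng=np.random.default_rng(0),q0=None):
    best=None
    for i in range(seeds):
        s=q0 if (q0 is not None and i==0) else rng.uniform(LO+.05,HI-.05)
        def f(q):
            P,Q=fk(q);return np.r_[(P-p)*5,Ro.from_matrix(Q.T@R).as_rotvec()]
        r=least_squares(f,np.clip(s,LO+1e-4,HI-1e-4),bounds=(LO,HI),max_nfev=60)
        if best is None or r.cost<best.cost:best=r
        if best.cost<1e-8:break
    return best.x,best.cost
def Rtool(al,psi,half=0):
    z=np.array([np.sin(al)*np.cos(psi),np.sin(al)*np.sin(psi),-np.cos(al)])
    y=np.array([-np.sin(psi),np.cos(psi),0])*(-1 if half else 1)
    return np.c_[np.cross(y,z),y,z]
E
cat > feas.py <<'E'
from ik import *
bk=np.array([.445,.239,.042])
for al in(50,57):
  for psi in (-90,-60,-30,0,30,60,90,120,150,180):
    a,s=np.radians([al,psi]);out=[]
    for h in(0,1):
        R=Rtool(a,s,h);q,c=solve(bk+.025*R[:,2],R);out.append((round(np.sqrt(c),4),q.round(2).tolist() if c<1e-6 else ''))
        R=Rtool(a,s,h);q,c=solve(np.array([.6,0,.16])+.025*R[:,2],R);out.append((round(np.sqrt(c),4),round(q[6],2)))
    print(al,psi,out)
E
time timeout 500 python3 feas.py
```

```text
50 -90 [(np.float64(0.0), [-0.31, 0.94, -0.84, 1.56, 0.94, 1.86, -1.4]), (np.float64(0.0), np.float64(-0.75)), (np.float64(0.0), [-0.2, 1.05, -1.02, 1.56, 1.06, 1.98, 1.67]), (np.float64(0.0), np.float64(2.38))]
50 -60 [(np.float64(0.0), [-0.44, 0.72, -0.71, 1.86, 1.09, 1.58, -1.15]), (np.float64(0.0), np.float64(-0.56)), (np.float64(0.0), [-0.87, 0.6, -0.19, 1.88, 0.85, 1.36, 2.12]), (np.float64(0.0), np.float64(2.58))]
50 -30 [(np.float64(0.0), [-0.18, 0.68, -1.01, 2.16, 1.48, 1.47, -1.01]), (np.float64(0.0), np.float64(-0.41)), (np.float64(0.0), [-0.1, 0.77, -1.12, 2.15, 1.54, 1.56, 2.14]), (np.float64(0.0327), np.float64(2.6))]
50 0 [(np.float64(0.0034), ''), (np.float64(0.0), np.float64(-0.74)), (np.float64(0.0044), ''), (np.float64(0.0), np.float64(2.56))]
50 30 [(np.float64(0.1185), ''), (np.float64(0.0), np.float64(2.3)), (np.float64(0.1241), ''), (np.float64(0.0), np.float64(0.27))]
50 60 [(np.float64(0.0), [1.07, 0.84, -1.35, 2.4, 1.74, 0.06, 0.94]), (np.float64(0.0421), np.float64(2.6)), (np.float64(0.0), [1.01, 0.71, -1.27, 2.4, 4.39, 0.06, 1.37]), (np.float64(0.0), np.fl
[... 2192 characters left out ...]
.31))]
57 120 [(np.float64(0.0), [0.18, 0.71, -0.33, 1.8, -0.72, 1.24, -2.29]), (np.float64(0.0), np.float64(-2.45)), (np.float64(0.0), [0.87, 1.39, -1.39, 1.77, 0.39, 1.17, -0.01]), (np.float64(0.0), np.float64(0.64))]
57 150 [(np.float64(0.0), [0.03, 0.87, -0.36, 1.49, -0.4, 1.56, -2.24]), (np.float64(0.0308), np.float64(-2.26)), (np.float64(0.0), [0.53, 1.31, -1.25, 1.46, 0.3, 1.58, 0.34]), (np.float64(0.0308), np.float64(0.88))]
57 180 [(np.float64(0.0), [-0.08, 1.01, -0.5, 1.27, -0.05, 1.83, -2.13]), (np.float64(0.1289), np.float64(-1.57)), (np.float64(0.0), [-0.27, 0.96, -0.18, 1.28, -0.24, 1.83, 1.18]), (np.float64(0.1289), np.float64(1.57))]
real	2m20.789s
user	2m18.253s
sys	0m0.170s
```

```bash
cat > emu.py <<'E'
from ik import *
def step(q,pt,Rt,W=1.0,lam=1e-3):
    def f(x):
        P,Q=fk(x);return np.r_[(P-pt)*W,Ro.from_matrix(Q.T@Rt).as_rotvec(),lam*(x-q)]
    return least_squares(f,np.clip(q,LO+1e-5,HI-1e-5),bounds=(LO,HI)).x
if __name__=='__main__':
    q=np.array([.212,-.181,-.206,.966,-.118,2.058,1.491]);P,R=fk(q)
    for W in(1,2,3,5,10):
      for lam in(1e-2,.1):
        x=step(q,P-R[:,2]*.0417,R,W,lam);p,r=fk(x)
        print(W,lam,(p-P).round(4),np.linalg.norm(Ro.from_matrix(R.T@r).as_rotvec()).round(4),(x-q).round(3))
    print('obs',[-.007,-.0014,.0156],.0366,'dq',[-.016,-.014,.021,-.023,-.002,0,.001])
E
python3 emu.py
```

```text
1 0.01 [-0.0053 -0.0007  0.0065] 0.0151 [-0.015 -0.01   0.016 -0.007 -0.001  0.002 -0.   ]
1 0.1 [-0.0052 -0.0005  0.0066] 0.015 [ 0.001 -0.01   0.006 -0.007 -0.004  0.002  0.002]
2 0.01 [-0.0074 -0.0014  0.0176] 0.0404 [-0.02  -0.013  0.025 -0.028 -0.002  0.002 -0.   ]
2 0.1 [-0.0075 -0.0013  0.0175] 0.0403 [ 0.    -0.013  0.011 -0.029 -0.007  0.002  0.003]
3 0.01 [-0.009  -0.0019  0.0255] 0.0587 [-0.023 -0.015  0.03  -0.045 -0.003  0.002 -0.   ]
3 0.1 [-0.009  -0.0018  0.0254] 0.0585 [-0.001 -0.015  0.016 -0.045 -0.009  0.002  0.004]
5 0.01 [-0.0106 -0.0023  0.0332] 0.0763 [-0.025 -0.017  0.034 -0.06  -0.005  0.002 -0.   ]
5 0.1 [-0.0106 -0.0023  0.0331] 0.0762 [-0.001 -0.016  0.02  -0.061 -0.011  0.002  0.004]
10 0.01 [-0.0116 -0.0026  0.0379] 0.0872 [-0.026 -0.018  0.037 -0.07  -0.006  0.002 -0.   ]
10 0.1 [-0.0116 -0.0026  0.0379] 0.0872 [-0.002 -0.017  0.022 -0.071 -0.012  0.002  0.004]
obs [-0.007, -0.0014, 0.0156] 0.0366 dq [-0.016, -0.014, 0.021, -0.023, -0.002, 0, 0.001]
```

```bash
cat > srch.py <<'E'
from emu import *
import ik,time,sys
ik.LO+=.002;ik.HI-=.002
from workcell import get_obs
q0=get_obs()['joint_pos']
al,ps=np.radians([57,-30]);zt=np.array([np.sin(al)*np.cos(ps),np.sin(al)*np.sin(ps),-np.cos(al)])
rng=np.random.default_rng(int(sys.argv[1]))
def travel(q,p1):
    P,R=fk(q);d=np.array(p1)-P;n=max(1,int(np.ceil(np.linalg.norm(d)/.0417)))
    for i in range(1,n+1): q=step(q,P+d*i/n,R,1.95,.01)
    return q,n
t0=time.time();best=9
while time.time()-t0<250:
    az=rng.uniform(-1.6,.3);r=rng.uniform(.2,.55);z=rng.uniform(.6,1.0)
    p1=[r*np.cos(az),r*np.sin(az),z] if rng.random()<.7 else fk(q0)[0]
    q,n=travel(q0.copy(),p1)
    d=rng.normal(size=3);d[2]=abs(d[2]) if rng.random()<.7 else d[2];d/=np.linalg.norm(d)
    for i in range(16):
        P,R=fk(q);q=step(q,P+d*.0417,R,1.95,.01)
        zz=fk(q)[1][:,2];e=np.degrees(np.arccos(np.clip(zz@zt,-1,1)))
        if e<best: best=e;print(round(e,1),'p1',np.round(p1,3),'n',n,'d',d.round(2),'i',i+1,'z',zz.round(2),q.round(2),fk(q)[0].round(2),flush=True)
        if i==5 and np.degrees(np.arccos(zz@zt))>33: break
E
for s in 1 2 3 4; do python3 srch.py $s > o$s & done; wait; tail -n 3 o?
```

```text
==> o1 <==
6.4 p1 [ 0.14  -0.413  0.828] n 11 d [-0.52 -0.84  0.14] i 13 z [ 0.8  -0.36 -0.48] [-0.11 -0.5   1.34  0.9  -0.32  1.64  2.52] [ 0.02 -0.55  0.79]
5.4 p1 [ 0.14  -0.413  0.828] n 11 d [-0.52 -0.84  0.14] i 14 z [ 0.79 -0.4  -0.48] [-0.09 -0.5   1.34  0.91 -0.31  1.61  2.54] [ 0.01 -0.57  0.78]
5.1 p1 [ 0.14  -0.413  0.828] n 11 d [-0.52 -0.84  0.14] i 15 z [ 0.77 -0.43 -0.47] [-0.08 -0.5   1.34  0.92 -0.3   1.57  2.55] [ 0.   -0.58  0.78]

==> o2 <==
5.6 p1 [ 0.034 -0.521  0.823] n 14 d [-0.71 -0.62  0.34] i 10 z [ 0.79 -0.36 -0.5 ] [-0.07 -0.5   1.34  0.69 -0.34  1.87  2.48] [-0.06 -0.48  0.84]
4.3 p1 [ 0.034 -0.521  0.823] n 14 d [-0.71 -0.62  0.34] i 11 z [ 0.78 -0.39 -0.5 ] [-0.06 -0.5   1.34  0.68 -0.33  1.86  2.49] [-0.07 -0.48  0.84]
3.8 p1 [ 0.034 -0.521  0.823] n 14 d [-0.71 -0.62  0.34] i 12 z [ 0.76 -0.42 -0.49] [-0.05 -0.5   1.34  0.68 -0.31  1.84  2.49] [-0.08 -0.49  0.84]

==> o3 <==
5.5 p1 [ 0.277 -0.33   0.665] n 11 d [-0.09 -0.99 -0.07] i 16 z [ 0.79 -0.36 -0.5 ] [-0.29 -0.5   1.34  1.38 -0.22  1.07  2.55] [ 0.24 -0.65  0.6 ]
4.2 p1 [ 0.083 -0.422  0.765] n 12 d [-0.9  -0.29  0.32] i 15 z [ 0.77 -0.37 -0.51] [ 0.3  -0.5   1.34  0.74 -0.55  2.06  2.6 ] [-0.16 -0.36  0.82]
2.7 p1 [ 0.083 -0.422  0.765] n 12 d [-0.9  -0.29  0.32] i 16 z [ 0.76 -0.4  -0.51] [ 0.31 -0.5   1.34  0.73 -0.53  2.06  2.6 ] [-0.17 -0.36  0.82]

==> o4 <==
this script no longer has the robotException ignored in: <_io.TextIOWrapper mode='rw' encoding='UTF-8'>
Traceback (most recent call last):
BrokenPipeError: [Errno 32] Broken pipe
```

```bash
cat > plan.py <<'E'
from emu import *
import ik
ik.LO+=.002;ik.HI-=.002
def call(q,dp,turn,n,W=1.95):
    """emulate a call: dp tool-frame, turn in pi units, n rows (repeat final)"""
    P,R=fk(q);T=P+R@np.array(dp);L=np.linalg.norm(dp);ang=turn*np.pi
    for i in range(1,n+1):
        f=min(1,i*.0417/L) if L>0 else 1
        g=min(1,i*.125/abs(ang)) if ang else 1
        q=step(q,P+(T-P)*f,R@Ro.from_rotvec([0,0,ang*g]).as_matrix(),W,.01)
    return q
def callw(q,p,turn,n):
    P,R=fk(q);dp=R.T@(np.array(p)-P);q=call(q,dp,turn,n)
    P,R=fk(q);z=R[:,2]
    print('tool d',dp.round(3),'->p',P.round(3),'tilt',np.degrees(np.arccos(-z[2])).round(1),'psi',np.degrees(np.arctan2(z[1],z[0])).round(1),'yz',R[2,1].round(3),q.round(2))
    return q
if __name__=='__main__':
    q=np.array([.096,-.25,.151,.341,-.292,2.058,1.522])
    q=callw(q,[.40,.10,.7],-.039,10)
    q=callw(q,[.43,.20,.4],0,10)
    q=callw(q,[.42,.235,.20],0,6)
    z=fk(q)[1][:,2]
    G=np.array([.445,.24,.045])
    for k in (.1,.06,.03,0,0,0,0):
        z=fk(q)[1][:,2];q=callw(q,G+z*.025-z*k,0,3)
E
python3 plan.py
```

```text
tool d [0.156 0.102 0.328] ->p [0.434 0.124 0.728] tilt 54.3 psi 3.1 yz -0.015 [-0.51 -0.5  -0.13  1.47  0.42  1.34  1.08]
tool d [0.265 0.081 0.191] ->p [0.446 0.22  0.397] tilt 53.8 psi 1.3 yz -0.03 [-0.8  -0.5  -0.18  2.17  0.79  0.99  0.36]
tool d [0.173 0.022 0.096] ->p [0.424 0.241 0.203] tilt 53.4 psi 0.8 yz -0.035 [ 0.18 -0.5  -1.12  2.42  0.69  0.49  0.06]
tool d [0.114 0.003 0.036] ->p [0.4   0.273 0.096] tilt 52.4 psi -2.4 yz -0.061 [ 0.14  0.48 -1.47  2.42  1.58  1.31 -0.71]
tool d [ 0.014 -0.03   0.033] ->p [0.425 0.255 0.067] tilt 52.0 psi -3.8 yz -0.072 [ 0.2   0.76 -1.47  2.42  1.79  1.5  -0.68]
tool d [ 0.006 -0.014  0.025] ->p [0.443 0.244 0.048] tilt 51.9 psi -4.1 yz -0.075 [ 0.26  0.95 -1.47  2.42  1.94  1.61 -0.62]
tool d [ 0.002 -0.003  0.029] ->p [0.465 0.239 0.03 ] tilt 51.9 psi -4.1 yz -0.075 [ 0.27  0.97 -1.4   2.4   2.02  1.57 -0.61]
tool d [0. 0. 0.] ->p [0.465 0.239 0.03 ] tilt 51.9 psi -4.1 yz -0.075 [ 0.27  0.97 -1.4   2.4   2.02  1.57 -0.61]
tool d [0. 0. 0.] ->p [0.465 0.239 0.03 ] tilt 51.9 psi -4.1 yz -0.075 [ 0.27  0.97 -1.4   2.4   2.02  1.57 -0.61]
tool d [0. 0. 0.] ->p [0.465 0.239 0.03 ] tilt 51.9 psi -4.1 yz -0.075 [ 0.27  0.97 -1.4   2.4   2.02  1.57 -0.61]
```

```bash
python3 - <<'E'
from h import *
a=ray('top',181.25-.4,248.5-.4,.07);b=ray('scene',380.9-.3,285.7-.3,.07);print(a,b)
for c,sz,o in(('top',4,(160,140)),):
    T=lambda u,v:((u+.5)/4-.5+160,(v+.5)/4-.5+140)
    print('deck',[ray('top',*T(*p),.01)[:2].round(4) for p in((354,75),(687,53),(725,447),(380,472))])
    print('tray',[ray('top',*T(*p),.05)[:2].round(4) for p in((480,150),(630,143),(648,348),(495,360))])
    print('block',ray('top',*T(577,361),.082).round(4))
S=lambda u,v:((u+.5)/3.2-.5+170,(v+.5)/3-.5+160)
print('S tray rim',[ray('scene',*S(*p),.05)[:2].round(4) for p in((203,222),(127,127),(290,52),(370,135))])
print('S deck',[ray('scene',*S(*p),.01)[:2].round(4) for p in((165,388),(9,157),(338,12),(513,202))])
print('S block',ray('scene',*S(342,60),.082).round(4))
# scanner
print('scanner',ray('top',123,285,.03)[:2],ray('top',145,285,.03)[:2],ray('top',133,233,.03)[:2],'red',ray('top',348,275,.04)[:2])
E
```

```text
[0.44744755 0.24305453 0.07      ] [0.45085054 0.24214466 0.07      ]
deck [array([0.7095, 0.0449]), array([ 0.7077, -0.2033]), array([ 0.4126, -0.2016]), array([0.4131, 0.0451])]
tray [array([ 0.6337, -0.0431]), array([ 0.6307, -0.1506]), array([ 0.4814, -0.1495]), array([ 0.4809, -0.0419])]
block [ 0.4706 -0.097   0.082 ]
S tray rim [array([ 0.6298, -0.0411]), array([ 0.6316, -0.1504]), array([ 0.4881, -0.1512]), array([ 0.4854, -0.0448])]
S deck [array([0.7117, 0.0437]), array([ 0.7108, -0.2029]), array([ 0.4101, -0.2004]), array([0.4157, 0.0449])]
S block [ 0.4749 -0.0983  0.082 ]
scanner [0.36201988 0.41494396] [0.35745902 0.35375431] [0.50668707 0.38476376] red [ 0.34230264 -0.21053372]
```

```bash
python3 -m handwheel '[{"jaw":85,"delta_pos":[0.155,0.1,0.33],"turn":-0.039},{"jaw":85,"delta_pos":[0.155,0.1,0.33],"turn":-0.039},{"jaw":85,"delta_pos":[0.155,0.1,0.33],"turn":-0.039},{"jaw":85,"delta_pos":[0.155,0.1,0.33],"turn":-0.039},{"jaw":85,"delta_pos":[0.155,0.1,0.33],"turn":-0.039},{"jaw":85,"delta_pos":[0.155,0.1,0.33],"turn":-0.039},{"jaw":85,"delta_pos":[0.155,0.1,0.33],"turn":-0.039},{"jaw":85,"delta_pos":[0.155,0.1,0.33],"turn":-0.039},{"jaw":85,"delta_pos":[0.155,0.1,0.33],"turn":-0.039},{"jaw":85,"delta_pos":[0.155,0.1,0.33],"turn":-0.039}]'; python3 -c "
from h import *;to([.43,.22,.4])"
```

```text
clock: 8.18
position: [0.2744, 0.016, 0.8922]
ee_rot: [-0.04, 0.887, 0.025, 0.46]
ft_force: [1.0, 1.5, 0.4]
grip_width: 0.992
t 8.1833 q [ 1.118 -0.497 -0.089  0.967 -0.948  1.906  1.995] p [0.2744 0.016  0.8922] f [1.  1.5 0.4] g 0.992
toolz [ 0.814  0.082 -0.575] tooly [-0.094  0.996  0.008] tilt 54.9
tool delta [0.3037 0.1844 0.4264]
```

```bash
python3 -m handwheel '[{"jaw":85,"delta_pos":[0.3,0.18,0.43],"turn":0},{"jaw":85,"delta_pos":[0.3,0.18,0.43],"turn":0},{"jaw":85,"delta_pos":[0.3,0.18,0.43],"turn":0},{"jaw":85,"delta_pos":[0.3,0.18,0.43],"turn":0},{"jaw":85,"delta_pos":[0.3,0.18,0.43],"turn":0},{"jaw":85,"delta_pos":[0.3,0.18,0.43],"turn":0},{"jaw":85,"delta_pos":[0.3,0.18,0.43],"turn":0},{"jaw":85,"delta_pos":[0.3,0.18,0.43],"turn":0},{"jaw":85,"delta_pos":[0.3,0.18,0.43],"turn":0},{"jaw":85,"delta_pos":[0.3,0.18,0.43],"turn":0}]'; python3 -c "
from h import *;to([.43,.22,.4])"
```

```text
clock: 9.02
position: [0.3479, 0.0472, 0.8374]
ee_rot: [-0.035, 0.895, 0.027, 0.445]
ft_force: [1.6, -1.0, -0.8]
grip_width: 0.996
t 9.0167 q [-0.189 -0.5   -0.115  1.142  0.119  1.588  1.392] p [0.3479 0.0472 0.8374] f [ 1.6 -1.  -0.8] g 0.996
toolz [ 0.794  0.079 -0.603] tooly [-0.086  0.996  0.016] tilt 52.9
tool delta [0.2927 0.1579 0.3425]
```

```bash
python3 -m handwheel '[{"jaw":85,"delta_pos":[0.29,0.16,0.34],"turn":0},{"jaw":85,"delta_pos":[0.29,0.16,0.34],"turn":0},{"jaw":85,"delta_pos":[0.29,0.16,0.34],"turn":0},{"jaw":85,"delta_pos":[0.29,0.16,0.34],"turn":0},{"jaw":85,"delta_pos":[0.29,0.16,0.34],"turn":0},{"jaw":85,"delta_pos":[0.29,0.16,0.34],"turn":0},{"jaw":85,"delta_pos":[0.29,0.16,0.34],"turn":0},{"jaw":85,"delta_pos":[0.29,0.16,0.34],"turn":0},{"jaw":85,"delta_pos":[0.29,0.16,0.34],"turn":0},{"jaw":85,"delta_pos":[0.29,0.16,0.34],"turn":0}]'; python3 -c "
from h import *;to([.43,.22,.4])"; sed -i 's/^    q=np.array.*/    import sys,json\n    q=np.array(json.loads(open("log.jsonl").readlines()[-1])[0])/' plan.py
cat > plan2.py <<'E'
from plan import *
import json
q=np.array(json.loads(open("log.jsonl").readlines()[-1])[0])
q=callw(q,[.43,.22,.4],0,4)
q=callw(q,[.42,.25,.17],0,10)
q=callw(q,[.42,.25,.17],0,5)
q=callw(q,[.42,.25,.13],0,5)
q=callw(q,[.42,.25,.13],0,5)
E
python3 plan2.py
```

```text
clock: 9.85
position: [0.4548, 0.2227, 0.5076]
ee_rot: [-0.034, 0.897, 0.024, 0.441]
ft_force: [0.2, 0.6, 0.7]
grip_width: 0.996
t 9.85 q [-0.722 -0.5   -0.157  1.936  0.61   1.069  0.638] p [0.4548 0.2227 0.5076] f [0.2 0.6 0.7] g 0.996
toolz [ 0.788  0.074 -0.611] tooly [-0.083  0.996  0.013] tilt 52.4
tool delta [ 0.1004 -0.0021  0.0459]
tool d [ 0.1   -0.002  0.046] ->p [0.44  0.233 0.399] tilt 51.9 psi 4.2 yz 0.003 [-0.79 -0.5  -0.18  2.15  0.73  0.97  0.4 ]
tool d [0.192 0.018 0.126] ->p [0.425 0.258 0.174] tilt 51.4 psi 3.5 yz -0.003 [ 0.34 -0.5  -1.26  2.42  0.65  0.38  0.06]
tool d [ 0.006 -0.008 -0.002] ->p [0.424 0.256 0.173] tilt 51.1 psi 3.0 yz -0.007 [ 0.34 -0.5  -1.26  2.42  0.64  0.39  0.07]
tool d [ 0.036 -0.005  0.024] ->p [0.427 0.261 0.134] tilt 50.5 psi 1.9 yz -0.016 [ 0.47 -0.29 -1.47  2.42  1.09  0.5  -0.37]
tool d [ 0.008 -0.011 -0.003] ->p [0.425 0.258 0.133] tilt 50.1 psi 1.1 yz -0.022 [ 0.47 -0.31 -1.47  2.42  1.04  0.49 -0.32]
```

```bash
python3 -m handwheel '[{"jaw":85,"delta_pos":[0.29,0.01,0.165],"turn":0},{"jaw":85,"delta_pos":[0.29,0.01,0.165],"turn":0},{"jaw":85,"delta_pos":[0.29,0.01,0.165],"turn":0},{"jaw":85,"delta_pos":[0.29,0.01,0.165],"turn":0},{"jaw":85,"delta_pos":[0.29,0.01,0.165],"turn":0},{"jaw":85,"delta_pos":[0.29,0.01,0.165],"turn":0},{"jaw":85,"delta_pos":[0.29,0.01,0.165],"turn":0},{"jaw":85,"delta_pos":[0.29,0.01,0.165],"turn":0},{"jaw":85,"delta_pos":[0.29,0.01,0.165],"turn":0}]'; python3 -c "
from h import *;to([.42,.25,.13]);snap('scene','s1',(250,150,560,380),2.5)"
```

```text
clock: 10.6
position: [0.4171, 0.2403, 0.2508]
ee_rot: [-0.034, 0.896, 0.027, 0.442]
ft_force: [0.1, -0.4, 0.0]
grip_width: 0.998
t 10.6 q [-0.332 -0.477 -0.639  2.412  0.733  0.622  0.143] p [0.4171 0.2403 0.2508] f [ 0.1 -0.4  0. ] g 0.998
toolz [ 0.791  0.079 -0.607] tooly [-0.086  0.996  0.019] tilt 52.6
tool delta [0.0938 0.0071 0.0764]
```

View pics/s1_full.png

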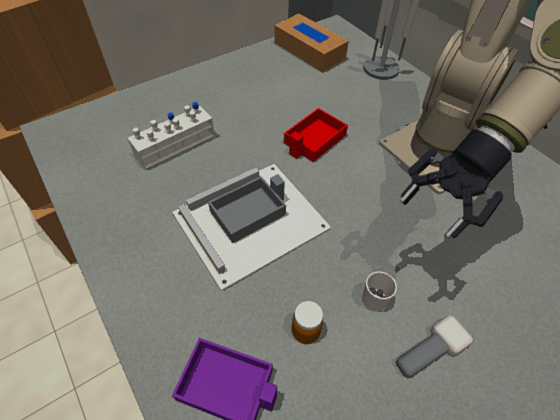

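```bash
python3 -m handwheel '[{"jaw":85,"delta_pos":[0.09,0.005,0.07],"turn":0},{"jaw":85,"delta_pos":[0.09,0.005,0.07],"turn":0},{"jaw":85,"delta_pos":[0.09,0.005,0.07],"turn":0},{"jaw":85,"delta_pos":[0.09,0.005,0.07],"turn":0},{"jaw":85,"delta_pos":[0.09,0.005,0.07],"turn":0}]'; cat > plan2.py <<'E'
from plan import *
from h import st
st()
import json
q=np.array(json.loads(open("log.jsonl").readlines()[-1])[0])
G=np.array([.449,.2425,.045])
for k in (.08,.08,.04,.0):
    z=fk(q)[1][:,2];q=callw(q,G+z*.025-z*k,0,4)
E
python3 plan2.py
```

```text
clock: 11.07
position: [0.4296, 0.2631, 0.1854]
ee_rot: [-0.032, 0.896, 0.021, 0.442]
ft_force: [0.3, -0.0, 0.3]
grip_width: 0.998
t 11.0667 q [ 0.315 -0.5   -1.229  2.414  0.678  0.372  0.047] p [0.4296 0.2631 0.1854] f [ 0.3 -0.   0.3] g 0.998
toolz [ 0.791  0.066 -0.608] tooly [-0.076  0.997  0.01 ] tilt 52.6
tool d [ 0.101 -0.023  0.044] ->p [0.427 0.275 0.084] tilt 51.2 psi 1.4 yz -0.018 [ 0.24  0.54 -1.47  2.42  1.71  1.25 -0.68]
tool d [ 0.018 -0.033 -0.014] ->p [0.42  0.266 0.083] tilt 50.3 psi -0.9 yz -0.038 [ 0.24  0.5  -1.47  2.42  1.64  1.24 -0.67]
tool d [ 0.012 -0.022  0.032] ->p [0.443 0.25  0.055] tilt 50.0 psi -1.7 yz -0.044 [ 0.29  0.79 -1.47  2.42  1.85  1.42 -0.63]
tool d [ 0.004 -0.007  0.036] ->p [0.468 0.242 0.029] tilt 50.0 psi -1.7 yz -0.044 [ 0.29  0.83 -1.36  2.4   1.95  1.39 -0.64]
```

```bash
python3 -m handwheel '[{"jaw":85,"delta_pos":[0.052,-0.017,0.006],"turn":0},{"jaw":85,"delta_pos":[0.052,-0.017,0.006],"turn":0},{"jaw":85,"delta_pos":[0.052,-0.017,0.006],"turn":0},{"jaw":85,"delta_pos":[0.052,-0.017,0.006],"turn":0},{"jaw":85,"delta_pos":[0.052,-0.017,0.006],"turn":0},{"jaw":85,"delta_pos":[0.052,-0.017,0.006],"turn":0}]'; python3 plan2.py
```

```text
clock: 11.57
position: [0.4199, 0.2707, 0.1506]
ee_rot: [-0.027, 0.9, 0.01, 0.435]
ft_force: [0.2, -0.8, -1.0]
grip_width: 0.994
t 11.5667 q [ 0.46  -0.499 -1.428  2.415  0.745  0.366 -0.101] p [0.4199 0.2707 0.1506] f [ 0.2 -0.8 -1. ] g 0.994
toolz [ 0.782  0.042 -0.622] tooly [-0.057  0.998 -0.005] tilt 51.5
tool d [ 0.066 -0.029  0.032] ->p [0.423 0.269 0.084] tilt 50.4 psi 0.3 yz -0.028 [ 0.25  0.5  -1.47  2.42  1.66  1.22 -0.67]
tool d [ 0.015 -0.027 -0.01 ] ->p [0.418 0.262 0.083] tilt 49.7 psi -1.6 yz -0.044 [ 0.24  0.47 -1.47  2.42  1.61  1.21 -0.66]
tool d [ 0.01  -0.018  0.034] ->p [0.441 0.248 0.055] tilt 49.5 psi -2.1 yz -0.048 [ 0.3   0.76 -1.47  2.42  1.82  1.4  -0.63]
tool d [ 0.003 -0.005  0.038] ->p [0.468 0.242 0.029] tilt 49.5 psi -2.1 yz -0.048 [ 0.28  0.81 -1.36  2.39  1.93  1.37 -0.64]
```

```bash
cat > plan3.py <<'E'
from plan import *
import json
q0=np.array(json.loads(open("log.jsonl").readlines()[-1])[0])
for A in ([.43,.245,.12],[.44,.22,.12],[.45,.24,.12],[.45,.22,.13]):
    q=q0;print(A)
    for i in range(3):q=callw(q,A,0,5)
    q=callw(q,[.468,.2425,.029],0,5)
E
python3 plan3.py
```

```text
[0.43, 0.245, 0.12]
tool d [ 0.019 -0.026  0.026] ->p [0.439 0.258 0.124] tilt 50.8 psi 1.8 yz -0.015 [ 0.43 -0.02 -1.47  2.42  1.38  0.71 -0.54]
tool d [ 0.01  -0.013 -0.005] ->p [0.436 0.254 0.123] tilt 50.3 psi 1.0 yz -0.022 [ 0.43 -0.04 -1.47  2.42  1.35  0.7  -0.52]
tool d [ 0.007 -0.009 -0.003] ->p [0.434 0.252 0.122] tilt 50.0 psi 0.3 yz -0.028 [ 0.43 -0.06 -1.47  2.42  1.32  0.7  -0.5 ]
tool d [ 0.05  -0.007  0.086] ->p [0.468 0.242 0.029] tilt 50.0 psi 0.3 yz -0.028 [ 0.2   0.62 -1.24  2.42  1.9   1.18 -0.73]
[0.44, 0.22, 0.12]
tool d [ 0.013 -0.052  0.033] ->p [0.456 0.239 0.127] tilt 50.3 psi 1.2 yz -0.02 [ 0.54 -0.13 -1.47  2.42  1.33  0.57 -0.47]
tool d [ 0.017 -0.019 -0.008] ->p [0.451 0.234 0.125] tilt 49.5 psi -0.1 yz -0.031 [ 0.54 -0.17 -1.47  2.42  1.24  0.54 -0.41]
tool d [ 0.012 -0.013 -0.005] ->p [0.448 0.23  0.124] tilt 48.9 psi -1.1 yz -0.039 [ 0.55 -0.2  -1.47  2.42  1.18  0.52 -0.36]
tool d [0.058 0.016 0.077] ->p [0.468 0.242 0.029] tilt 48.9 psi -1.1 yz -0.039 [ 0.09  0.5  -1.12  2.4   1.81  1.07 -0.75]
[0.45, 0.24, 0.12]
tool d [ 0.006 -0.032  0.041] ->p [
[... 288 characters left out ...]
 yz -0.019 [ 0.48 -0.   -1.47  2.42  1.42  0.69 -0.53]
tool d [ 0.062 -0.001  0.07 ] ->p [0.469 0.244 0.029] tilt 50.4 psi 1.2 yz -0.021 [ 0.37  0.99 -1.44  2.42  2.06  1.48 -0.56]
[0.45, 0.22, 0.13]
tool d [-0.001 -0.052  0.034] ->p [0.462 0.234 0.136] tilt 50.6 psi 1.8 yz -0.016 [ 0.63 -0.34 -1.47  2.42  1.12  0.35 -0.31]
tool d [ 0.013 -0.013 -0.006] ->p [0.459 0.23  0.135] tilt 49.9 psi 0.8 yz -0.024 [ 0.65 -0.41 -1.47  2.42  0.94  0.3  -0.16]
tool d [ 0.009 -0.009 -0.004] ->p [0.456 0.227 0.133] tilt 49.4 psi 0.1 yz -0.029 [ 0.67 -0.48 -1.47  2.42  0.74  0.26  0.01]
tool d [0.071 0.018 0.077] ->p [0.468 0.242 0.029] tilt 49.4 psi 0.1 yz -0.029 [ 0.17  0.56 -1.19  2.41  1.86  1.12 -0.74]
```

```bash
python3 -m handwheel '[{"jaw":85,"delta_pos":[0.006,-0.032,0.041],"turn":0},{"jaw":85,"delta_pos":[0.006,-0.032,0.041],"turn":0},{"jaw":85,"delta_pos":[0.006,-0.032,0.041],"turn":0},{"jaw":85,"delta_pos":[0.006,-0.032,0.041],"turn":0},{"jaw":85,"delta_pos":[0.006,-0.032,0.041],"turn":0},{"jaw":85,"delta_pos":[0.006,-0.032,0.041],"turn":0}]'; python3 -c "
from h import *;to([.45,.24,.12])"
```

```text
clock: 12.07
position: [0.4532, 0.2457, 0.1398]
ee_rot: [-0.027, 0.904, 0.008, 0.427]
ft_force: [0.4, 0.8, 0.2]
grip_width: 0.995
t 12.0667 q [ 0.645 -0.499 -1.467  2.415  0.753  0.244 -0.025] p [0.4532 0.2457 0.1398] f [0.4 0.8 0.2] g 0.995
toolz [ 0.771  0.037 -0.636] tooly [-0.055  0.998 -0.008] tilt 50.5
tool delta [ 0.0175 -0.0053  0.0099]
```

```bash
python3 -m handwheel '[{"jaw":85,"delta_pos":[0.03,-0.006,0.02],"turn":0},{"jaw":85,"delta_pos":[0.03,-0.006,0.02],"turn":0},{"jaw":85,"delta_pos":[0.03,-0.006,0.02],"turn":0},{"jaw":85,"delta_pos":[0.03,-0.006,0.02],"turn":0},{"jaw":85,"delta_pos":[0.03,-0.006,0.02],"turn":0},{"jaw":85,"delta_pos":[0.03,-0.006,0.02],"turn":0}]'; python3 -c "
from h import *;to([.46,.24,.10])"
```

```text
clock: 12.57
position: [0.4521, 0.2411, 0.1337]
ee_rot: [-0.026, 0.909, 0.006, 0.417]
ft_force: [-0.6, -0.8, -0.0]
grip_width: 0.995
t 12.5667 q [ 0.662 -0.499 -1.468  2.416  0.66   0.234  0.076] p [0.4521 0.2411 0.1337] f [-0.6 -0.8 -0. ] g 0.995
toolz [ 0.757  0.033 -0.653] tooly [-0.052  0.999 -0.01 ] tilt 49.2
tool delta [ 0.0204 -0.0012  0.0279]
```

```bash
cat > emu2.py <<'E'
from ik import *
import json
LO2=LO+.002;HI2=HI-.002
VM=.7*np.array([2.22,2.22,2.79,2.79,3.14,3.14,3.14])/12
def jac(q):
    P,R=fk(q);J=np.zeros((6,7))
    for i in range(7):
        d=q.copy();d[i]+=1e-6;p,r=fk(d);J[:3,i]=(p-P)/1e-6;J[3:,i]=Ro.from_matrix(r@R.T).as_rotvec()/1e-6
    return J
def err(q,pt,Rt):
    P,R=fk(q);return np.r_[pt-P,Ro.from_matrix(Rt@R.T).as_rotvec()]
def step2(q,pt,Rt,W=1.95,lam=.05,it=10,active=True):
    q0=q.copy();D=np.array([W]*3+[1]*3)
    for _ in range(it):
        J=D[:,None]*jac(q);e=D*err(q,pt,Rt);free=np.ones(7,bool)
        for k in range(7):
            Jf=J[:,free];dq=np.zeros(7);dq[free]=Jf.T@np.linalg.solve(Jf@Jf.T+lam**2*np.eye(6),e)
            bad=free&(((q+dq)>HI2+1e-9)&(dq>0)|((q+dq)<LO2-1e-9)&(dq<0))
            if not active or not bad.any():break
            free&=~bad
        q=np.clip(q+dq,LO2,HI2)
    d=q-q0;s=np.max(abs(d)/VM)
    if s>1:q=q0+d/s
    return q
def call2(q,dp,turn,n,**k):
    P,R=fk(q);T=P+R@np.array(dp);L=np.linalg.norm(dp);ang=turn*np.pi
    for i in range(1,n+1):
        f=min(1,i*.0417/L) if L>0 else 1;g=min(1,i*.125/abs(ang)) if ang else 1
        q=step2(q,P+(T-P)*f,R@Ro.from_rotvec([0,0,ang*g]).as_matrix(),**k)
    return q
def callw2(q,p,turn,n,**k):
    P,R=fk(q);dp=R.T@(np.array(p)-P);q=call2(q,dp,turn,n,**k);P,R=fk(q);z=R[:,2]
    print('d',dp.round(3),'->p',P.round(3),'tilt',np.degrees(np.arccos(-z[2])).round(1),'psi',np.degrees(np.arctan2(z[1],z[0])).round(1),'yz',R[2,1].round(3),q.round(2));return q
if __name__=='__main__':
    tests=[([.212,-.181,-.206,.966,-.118,2.058,1.491],[0,0,-.4],1,'[ 0.3557 0.0027 0.7331] 19.2 [ 0.196 -0.195 -0.185  0.943 -0.12   2.058  1.492]'),
    ([.315,-.5,-1.229,2.414,.678,.372,.047],[.052,-.017,.006],6,'[.4199 .2707 .1506] 51.5 [ 0.46  -0.499 -1.428  2.415  0.745  0.366 -0.101]'),
    ([.46,-.499,-1.428,2.415,.745,.366,-.101],[.006,-.032,.041],6,'[.4532 .2457 .1398] 50.5 [ 0.645 -0.499 -1.467  2.415  0.753  0.244 -0.025]'),
    ([.645,-.499,-1.467,2.415,.753,.244,-.025],[.03,-.006,.02],6,'[.4521 .2411 .1337] 49.2 [ 0.662 -0.499 -1.468  2.416  0.66   0.234  0.076]')]
    for act,it,lam in((1,10,.05),(0,10,.05),(1,2,.05),(1,3,.2)):
        print(act,it,lam)
        for q,dp,n,o in tests:
            q=call2(np.array(q),dp,0,n,it=it,lam=lam,active=act);P,R=fk(q)
            print(P.round(4),np.degrees(np.arccos(-R[2,2])).round(1),q.round(3),'OBS',o)
E
python3 emu2.py
```

```text
1 10 0.05
[0.3552 0.0027 0.7342] 19.4 [ 0.193 -0.195 -0.182  0.941 -0.12   2.058  1.491] OBS [ 0.3557 0.0027 0.7331] 19.2 [ 0.196 -0.195 -0.185  0.943 -0.12   2.058  1.492]
[0.4188 0.2691 0.1498] 51.3 [ 0.459 -0.498 -1.429  2.414  0.735  0.376 -0.093] OBS [.4199 .2707 .1506] 51.5 [ 0.46  -0.499 -1.428  2.415  0.745  0.366 -0.101]
[0.452  0.2433 0.1437] 50.1 [ 0.614 -0.498 -1.428  2.415  0.674  0.249  0.065] OBS [.4532 .2457 .1398] 50.5 [ 0.645 -0.499 -1.467  2.415  0.753  0.244 -0.025]
[0.4516 0.2408 0.1324] 48.9 [ 0.664 -0.498 -1.467  2.415  0.632  0.233  0.106] OBS [.4521 .2411 .1337] 49.2 [ 0.662 -0.499 -1.468  2.416  0.66   0.234  0.076]
0 10 0.05
[0.3842 0.0041 0.7677] 23.0 [ 0.206 -0.121 -0.218  0.803 -0.107  2.058  1.472] OBS [ 0.3557 0.0027 0.7331] 19.2 [ 0.196 -0.195 -0.185  0.943 -0.12   2.058  1.492]
[0.4147 0.3066 0.1904] 55.9 [ 0.281 -0.498 -1.295  2.418  0.89   0.356 -0.256] OBS [.4199 .2707 .1506] 51.5 [ 0.46  -0.499 -1.428  2.415  0.745  0.366 -0.101]
[0.4781 0.2342 0.1564] 54.2 [ 0.692 -0.486 -1.468  2.418  1.099  0.229 -0.395] OBS [.4532 .2457 .1398] 50.5 [ 0.645 -0
[... 796 characters left out ...]
2 [ 0.662 -0.499 -1.468  2.416  0.66   0.234  0.076]
1 3 0.2
[0.3553 0.0027 0.7342] 19.4 [ 0.214 -0.195 -0.195  0.94  -0.126  2.058  1.495] OBS [ 0.3557 0.0027 0.7331] 19.2 [ 0.196 -0.195 -0.185  0.943 -0.12   2.058  1.492]
[0.4187 0.269  0.1498] 51.3 [ 0.458 -0.498 -1.428  2.414  0.734  0.376 -0.092] OBS [.4199 .2707 .1506] 51.5 [ 0.46  -0.499 -1.428  2.415  0.745  0.366 -0.101]
[0.452  0.2433 0.1437] 50.1 [ 0.614 -0.498 -1.428  2.415  0.674  0.249  0.065] OBS [.4532 .2457 .1398] 50.5 [ 0.645 -0.499 -1.467  2.415  0.753  0.244 -0.025]
[0.4516 0.2408 0.1324] 48.9 [ 0.664 -0.498 -1.467  2.415  0.632  0.233  0.106] OBS [.4521 .2411 .1337] 49.2 [ 0.662 -0.499 -1.468  2.416  0.66   0.234  0.076]
```

```bash
cat > plan4.py <<'E'
from emu2 import *
q0=np.array(json.loads(open("log.jsonl").readlines()[-1])[0])
G=[.468,.2425,.029]
routes={'out':[([.54,.24,.16],5),([.54,.24,.12],4),([.47,.2425,.12],4),(G,6)],
'right':[([.47,.05,.2],8),([.47,.05,.12],4),([.46,.2425,.12],8),(G,6)],
'direct':[(G,8),(G,8)],
'outhi':[([.56,.10,.3],8),([.56,.10,.13],6),([.46,.2425,.12],8),(G,6)]}
for n,r in routes.items():
    print(n);q=q0
    for p,k in r:q=callw2(q,p,0,k)
E
python3 plan4.py
```

```text
out
d [-0.077 -0.006  0.049] ->p [0.537 0.24  0.159] tilt 49.1 psi 2.5 yz -0.012 [ 0.63  0.12 -1.44  2.26  1.42  0.65 -0.26]
d [0.028 0.    0.028] ->p [0.54 0.24 0.12] tilt 49.1 psi 2.5 yz -0.012 [ 0.46  0.3  -1.32  2.29  1.64  0.79 -0.41]
d [ 0.046  0.006 -0.053] ->p [0.47  0.243 0.12 ] tilt 49.1 psi 2.5 yz -0.012 [ 0.51  0.03 -1.43  2.4   1.45  0.65 -0.48]
d [0.07  0.001 0.058] ->p [0.474 0.246 0.035] tilt 48.7 psi 1.9 yz -0.021 [ 0.37  0.81 -1.4   2.4   1.96  1.3  -0.58]
right
d [-0.054 -0.192 -0.036] ->p [0.507 0.059 0.213] tilt 46.5 psi 1.9 yz -0.015 [ 0.37 -0.43 -0.6   2.42 -0.19  0.29  1.5 ]
d [ 0.094 -0.006  0.037] ->p [0.509 0.063 0.168] tilt 43.8 psi 1.5 yz -0.023 [ 0.88 -0.47 -1.04  2.42 -0.9   0.3   2.14]
d [0.059 0.183 0.004] ->p [0.447 0.18  0.1  ] tilt 36.0 psi -2.5 yz -0.061 [ 0.71 -0.32 -1.35  2.38  0.29  0.37  0.68]
d [0.02  0.066 0.068] ->p [0.466 0.238 0.032] tilt 35.6 psi -3.0 yz -0.064 [ 0.21  0.35 -1.13  2.3   1.39  0.8  -0.3 ]
direct
d [0.069 0.002 0.08 ] ->p [0.449 0.231 0.116] tilt 45.3 psi 2.9 yz -0.006 [ 0.72 -0.5  -1.47  2.42  0.31  0.21  0.46]
d [0.048 0.011 0.075] ->p [0.447 0.225 0.105] tilt 42.5 psi 4.4 yz 0.007 [ 0.77 -0.5  -1.47  2.42 -0.06  0.19  0.85]
outhi
d [-0.19  -0.148 -0.032] ->p [0.56 0.1  0.3 ] tilt 49.2 psi 2.5 yz -0.01 [-0.01 -0.34 -0.34  2.23  0.34  0.44  1.  ]
d [0.129 0.002 0.111] ->p [0.563 0.083 0.163] tilt 48.9 psi -1.5 yz -0.056 [ 0.53 -0.14 -0.9   2.37  1.27  0.22  0.04]
d [ 0.091  0.163 -0.052] ->p [0.46  0.242 0.12 ] tilt 48.9 psi -1.5 yz -0.056 [ 0.33  0.06 -1.33  2.38  1.38  0.77 -0.45]
d [0.063 0.005 0.066] ->p [0.468 0.242 0.029] tilt 48.9 psi -1.5 yz -0.056 [ 0.08  0.5  -1.11  2.4   1.8   1.08 -0.73]
```

```bash
python3 -m handwheel '[{"jaw":85,"delta_pos":[-0.073,-0.006,0.045],"turn":0},{"jaw":85,"delta_pos":[-0.073,-0.006,0.045],"turn":0},{"jaw":85,"delta_pos":[-0.073,-0.006,0.045],"turn":0},{"jaw":85,"delta_pos":[-0.073,-0.006,0.045],"turn":0},{"jaw":85,"delta_pos":[-0.073,-0.006,0.045],"turn":0},{"jaw":85,"delta_pos":[-0.073,-0.006,0.045],"turn":0}]' >/dev/null
python3 -m handwheel '[{"jaw":85,"delta_pos":[0.028,0,0.028],"turn":0},{"jaw":85,"delta_pos":[0.028,0,0.028],"turn":0},{"jaw":85,"delta_pos":[0.028,0,0.028],"turn":0}]' >/dev/null
python3 -c "
from h import *;to([.47,.2425,.12])"
```

```text
t 13.3167 q [ 0.474  0.312 -1.329  2.297  1.646  0.795 -0.422] p [0.5354 0.2386 0.1163] f [-1.3  0.5 -0.6] g 0.994
toolz [ 0.753  0.033 -0.657] tooly [-0.052  0.999 -0.009] tilt 48.9
tool delta [ 0.04    0.0073 -0.0516]
```

```bash
python3 -m handwheel '[{"jaw":85,"delta_pos":[0.04,0.007,-0.052],"turn":0},{"jaw":85,"delta_pos":[0.04,0.007,-0.052],"turn":0},{"jaw":85,"delta_pos":[0.04,0.007,-0.052],"turn":0},{"jaw":85,"delta_pos":[0.04,0.007,-0.052],"turn":0}]' >/dev/null
python3 -c "
from h import *;to([.468,.2425,.029]);snap('scene','s2',(300,180,500,340),4)"
```

```text
t 13.65 q [ 0.521 -0.003 -1.44   2.394  1.422  0.628 -0.463] p [0.4702 0.2434 0.1247] f [-0.2 -0.2  0.4] g 0.994
toolz [ 0.759  0.033 -0.651] tooly [-0.055  0.998 -0.013] tilt 49.4
tool delta [0.0741 0.0005 0.0606]
```

View pics/s2.png

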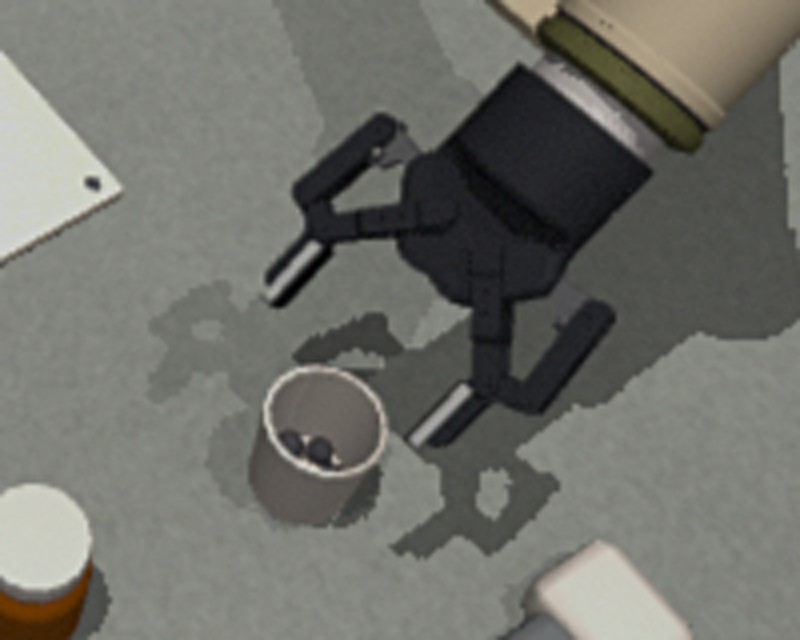

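```bash
python3 -m handwheel '[{"jaw":85,"delta_pos":[0.076,0.0014,0.064],"turn":0},{"jaw":85,"delta_pos":[0.076,0.0014,0.064],"turn":0},{"jaw":85,"delta_pos":[0.076,0.0014,0.064],"turn":0},{"jaw":85,"delta_pos":[0.076,0.0014,0.064],"turn":0},{"jaw":85,"delta_pos":[0.076,0.0014,0.064],"turn":0},{"jaw":85,"delta_pos":[0.076,0.0014,0.064],"turn":0}]'
python3 -c "
from h import *;to([.4694,.2434,.0255])"
```

```text
clock: 14.2
position: [0.4729, 0.2443, 0.0246]
ee_rot: [-0.024, 0.909, 0.005, 0.415]
ft_force: [0.7, 0.2, -0.6]
grip_width: 0.995
t 14.2 q [ 0.333  0.792 -1.349  2.414  1.985  1.279 -0.638] p [0.4729 0.2443 0.0246] f [ 0.7  0.2 -0.6] g 0.995
toolz [ 0.755  0.029 -0.655] tooly [-0.049  0.999 -0.012] tilt 49.1
tool delta [ 0.0016 -0.0008 -0.0033]
```

```bash
python3 -m handwheel '[{"jaw":85,"delta_pos":[0.0015,-0.001,-0.003],"turn":0},{"jaw":30,"delta_pos":[0.0015,-0.001,-0.003],"turn":0},{"jaw":30,"delta_pos":[0.0015,-0.001,-0.003],"turn":0},{"jaw":30,"delta_pos":[0.0015,-0.001,-0.003],"turn":0},{"jaw":30,"delta_pos":[0.0015,-0.001,-0.003],"turn":0},{"jaw":30,"delta_pos":[0.0015,-0.001,-0.003],"turn":0},{"jaw":30,"delta_pos":[0.0015,-0.001,-0.003],"turn":0},{"jaw":30,"delta_pos":[0.0015,-0.001,-0.003],"turn":0}]' 50
python3 -c "
from h import *;st();snap('scene','s3',(300,180,500,340),4)"
```

```text
clock: 14.87
position: [0.4705, 0.2445, 0.0263]
ee_rot: [-0.025, 0.91, 0.004, 0.415]
ft_force: [-1.1, -0.5, -2.0]
grip_width: 0.674
t 14.8667 q [ 0.412  1.036 -1.467  2.415  2.074  1.478 -0.513] p [0.4705 0.2445 0.0263] f [-1.1 -0.5 -2. ] g 0.674
toolz [ 0.754  0.029 -0.656] tooly [-0.049  0.999 -0.012] tilt 49.0
```

View pics/s3.png

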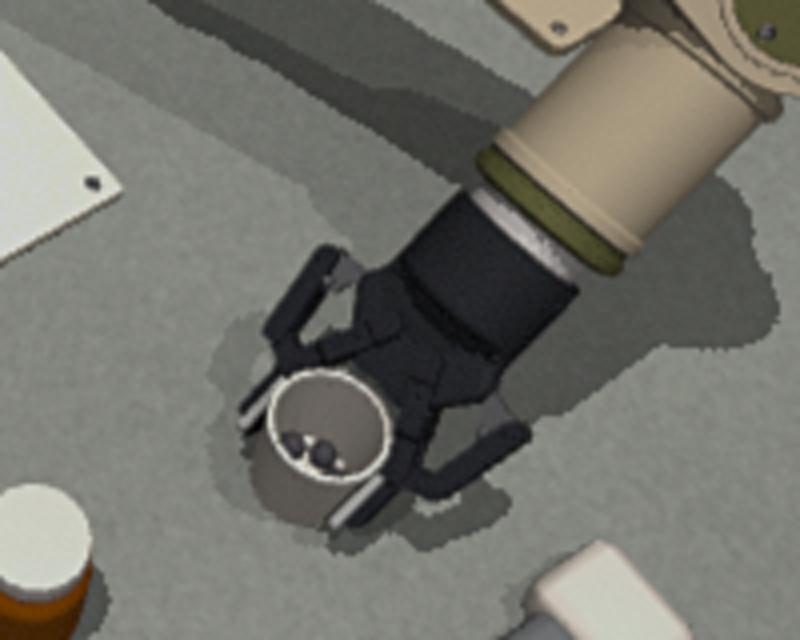

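```bash
cat > plan5.py <<'E'
from emu2 import *
q0=np.array(json.loads(open("log.jsonl").readlines()[-1])[0])
def run(route,q=q0):
    for p,t,k in route:
        q=callw2(q,p if p is not None else fk(q)[0],t,k)
    return q
T=[.626,-.109,.092]
print('A');run([([.50,.24,.12],0,4),([.58,.12,.26],0,7),([.62,-.10,.25],0,7),(T,0,6),(T,-.45,12),(T,-.45,12),(T,-.1,4)])
print('B higher');run([([.50,.24,.12],0,4),([.58,.12,.26],0,7),([.62,-.10,.25],0,7),([.62,-.1,.2],-.45,12),([.62,-.1,.2],-.45,12),([.62,-.1,.2],-.1,4),(T,0,6)])
print('C plus');run([([.50,.24,.12],0,4),([.58,.12,.26],0,7),([.62,-.10,.25],0,7),([.62,-.1,.2],.45,12),([.62,-.1,.2],.45,12),([.62,-.1,.2],.1,4),(T,0,6)])
E
python3 plan5.py
```

```text
A
d [-0.09  -0.007 -0.039] ->p [0.494 0.235 0.085] tilt 48.4 psi 1.4 yz -0.032 [ 0.5   0.52 -1.47  2.37  1.75  1.04 -0.48]
d [-0.181 -0.125 -0.054] ->p [0.54  0.133 0.164] tilt 41.2 psi -4.5 yz -0.096 [ 0.48 -0.13 -0.99  2.26  0.72  0.44  0.52]
d [-0.096 -0.242 -0.   ] ->p [ 0.62 -0.1   0.25] tilt 41.2 psi -4.5 yz -0.096 [ 0.35 -0.1  -0.24  2.08 -0.08  0.44  1.8 ]
d [0.099 0.006 0.123] ->p [ 0.626 -0.109  0.092] tilt 41.2 psi -4.5 yz -0.096 [ 0.41  0.17 -0.32  2.21  0.37  0.06  1.4 ]
d [0. 0. 0.] ->p [ 0.626 -0.109  0.092] tilt 41.2 psi -4.5 yz -0.658 [ 0.7   0.2  -0.61  2.19  0.89  0.1   2.34]
d [ 0. -0. -0.] ->p [ 0.624 -0.105  0.076] tilt 43.5 psi -5.4 yz -0.109 [ 0.66  0.23 -0.59  2.24  2.04  0.11  2.59]
d [ 0.013  0.002 -0.01 ] ->p [ 0.625 -0.107  0.082] tilt 44.9 psi -5.8 yz 0.112 [ 0.58  0.2  -0.5   2.25  2.33  0.11  2.59]
B higher
d [-0.09  -0.007 -0.039] ->p [0.494 0.235 0.085] tilt 48.4 psi 1.4 yz -0.032 [ 0.5   0.52 -1.47  2.37  1.75  1.04 -0.48]
d [-0.181 -0.125 -0.054] ->p [0.54  0.133 0.164] tilt 41.2 psi -4.5 yz -0.096 [ 0.48 -0.13 -0.99  2.26  0.72  0.44  0.52]
d [-0.
[... 746 characters left out ...]
181 -0.125 -0.054] ->p [0.54  0.133 0.164] tilt 41.2 psi -4.5 yz -0.096 [ 0.48 -0.13 -0.99  2.26  0.72  0.44  0.52]
d [-0.096 -0.242 -0.   ] ->p [ 0.62 -0.1   0.25] tilt 41.2 psi -4.5 yz -0.096 [ 0.35 -0.1  -0.24  2.08 -0.08  0.44  1.8 ]
d [0.033 0.005 0.038] ->p [ 0.62 -0.1   0.2 ] tilt 41.2 psi -4.5 yz 0.629 [ 0.43 -0.03 -0.33  2.13 -0.07  0.32  0.38]
d [0. 0. 0.] ->p [ 0.62 -0.1   0.2 ] tilt 41.2 psi -4.5 yz 0.293 [ 0.5  -0.03 -0.4   2.13 -0.08  0.32 -1.03]
d [ 0. -0.  0.] ->p [ 0.62 -0.1   0.2 ] tilt 41.2 psi -4.5 yz 0.096 [ 0.51 -0.03 -0.41  2.13 -0.08  0.32 -1.34]
d [-0.067 -0.001  0.086] ->p [ 0.626 -0.109  0.092] tilt 41.2 psi -4.5 yz 0.096 [ 0.41  0.17 -0.31  2.21  0.36  0.06 -1.74]
```

```bash
cat > plan6.py <<'E'
from plan5 import *
E
sed -i '/^print/d' plan5.py; cat >> plan6.py <<'E'
for name,r in {
'a':[([.50,.24,.12],0,6),([.52,.24,.2],0,5),([.56,.1,.25],0,6),([.62,-.08,.25],0,7)],
'b':[([.52,.24,.06],0,5),([.54,.24,.15],0,5),([.56,.1,.2],0,6),([.62,-.08,.2],0,7)],
'c':[([.47,.24,.15],0,6),([.47,.24,.3],0,6),([.54,.1,.3],0,7),([.62,-.08,.25],0,7)],
'd':[([.52,.20,.06],0,5),([.54,.12,.13],0,5),([.58,.0,.16],0,6),([.62,-.08,.2],0,7)],
'e':[([.53,.24,.12],0,6),([.55,.24,.25],0,6),([.60,.1,.3],0,7),([.62,-.08,.25],0,7)],
}.items():
    print(name);q=run(r)
E
python3 plan6.py
```

```text
a
d [-0.09  -0.007 -0.039] ->p [0.5   0.24  0.119] tilt 49.0 psi 2.1 yz -0.014 [ 0.55  0.26 -1.47  2.35  1.59  0.81 -0.45]
d [-0.075 -0.002 -0.038] ->p [0.52 0.24 0.2 ] tilt 49.0 psi 2.1 yz -0.014 [ 0.49 -0.2  -1.22  2.26  0.92  0.45  0.1 ]
d [-0.058 -0.142 -0.007] ->p [0.56 0.1  0.25] tilt 49.0 psi 2.1 yz -0.014 [ 0.13 -0.29 -0.48  2.29  0.44  0.32  0.87]
d [-0.032 -0.183  0.04 ] ->p [ 0.62 -0.08  0.25] tilt 49.0 psi 2.1 yz -0.014 [-0.36 -0.19  0.44  2.22 -0.12  0.26  1.84]
b
d [-0.058 -0.007  0.015] ->p [0.52 0.24 0.06] tilt 49.0 psi 2.2 yz -0.012 [ 0.49  0.85 -1.47  2.34  1.97  1.26 -0.44]
d [-0.081 -0.002 -0.044] ->p [0.54 0.24 0.15] tilt 49.0 psi 2.2 yz -0.012 [ 0.63  0.25 -1.47  2.26  1.52  0.76 -0.3 ]
d [-0.045 -0.141 -0.022] ->p [0.557 0.108 0.19 ] tilt 47.9 psi 1.6 yz -0.023 [ 0.35 -0.2  -0.74  2.34  0.78  0.23  0.49]
d [-0.041 -0.191  0.036] ->p [ 0.612 -0.052  0.201] tilt 47.8 psi 2.0 yz -0.016 [-0.36 -0.14  0.39  2.28 -0.05  0.16  1.72]
c
d [-0.093 -0.006 -0.082] ->p [0.465 0.212 0.077] tilt 44.7 psi -3.7 yz -0.122 [ 0.42  0.26 -1.36  2.39  1.5   0.85 -0.37]
d [-0.161  0.
[... 609 characters left out ...]
.007] ->p [0.573 0.04  0.15 ] tilt 50.4 psi 1.6 yz -0.026 [ 0.38 -0.09 -0.61  2.41  2.02  0.13 -0.58]
d [-0.062 -0.123  0.002] ->p [ 0.616 -0.048  0.252] tilt 57.6 psi -2.8 yz -0.097 [-0.52 -0.26  0.44  2.36  1.52  0.18  0.19]
e
d [-0.109 -0.009 -0.017] ->p [0.53 0.24 0.12] tilt 49.0 psi 2.2 yz -0.012 [ 0.56  0.42 -1.47  2.3   1.68  0.91 -0.39]
d [-0.111 -0.003 -0.07 ] ->p [0.55 0.24 0.25] tilt 49.0 psi 2.2 yz -0.012 [ 0.47 -0.22 -1.13  2.15  0.7   0.48  0.38]
d [-0.065 -0.143  0.001] ->p [0.6 0.1 0.3] tilt 49.0 psi 2.2 yz -0.012 [ 0.21 -0.25 -0.51  2.14  0.28  0.4   1.07]
d [ 0.032 -0.18   0.043] ->p [ 0.62 -0.08  0.25] tilt 49.0 psi 2.2 yz -0.012 [-0.15 -0.17  0.25  2.21 -0.3   0.26  2.  ]
```

```bash
cat > plan7.py <<'E'
from plan5 import *
e=[([.53,.24,.12],0,6),([.55,.24,.25],0,6),([.60,.1,.3],0,7)]
for name,r in {
'1':[([.626,-.08,.25],0,7),([.626,-.08,.25],.5,14),([.626,-.08,.25],.5,14),([.626,-.08,.14],0,6),([.626,-.08,.11],0,4)],
'2':[([.626,-.08,.25],0,7),([.626,-.08,.14],0,6),([.626,-.08,.14],.5,14),([.626,-.08,.14],.5,14)],
'3':[([.64,-.08,.25],0,7),([.64,-.08,.14],0,6),([.64,-.08,.14],.5,14),([.64,-.08,.14],.5,14)],
}.items():
    print(name);q=run(e+r)
E
python3 plan7.py
```

```text
1
d [-0.109 -0.009 -0.017] ->p [0.53 0.24 0.12] tilt 49.0 psi 2.2 yz -0.012 [ 0.56  0.42 -1.47  2.3   1.68  0.91 -0.39]
d [-0.111 -0.003 -0.07 ] ->p [0.55 0.24 0.25] tilt 49.0 psi 2.2 yz -0.012 [ 0.47 -0.22 -1.13  2.15  0.7   0.48  0.38]
d [-0.065 -0.143  0.001] ->p [0.6 0.1 0.3] tilt 49.0 psi 2.2 yz -0.012 [ 0.21 -0.25 -0.51  2.14  0.28  0.4   1.07]
d [ 0.028 -0.18   0.047] ->p [ 0.626 -0.08   0.25 ] tilt 49.0 psi 2.2 yz -0.012 [-0.14 -0.15  0.24  2.2  -0.32  0.26  2.02]
d [ 0.  0. -0.] ->p [ 0.626 -0.08   0.25 ] tilt 49.0 psi 2.2 yz 0.755 [ 0.17 -0.13 -0.05  2.18 -0.49  0.27  0.6 ]
d [ 0. -0. -0.] ->p [ 0.626 -0.08   0.25 ] tilt 49.0 psi 2.2 yz 0.012 [ 0.44 -0.12 -0.3   2.17 -0.61  0.28 -0.87]
d [-0.083 -0.001  0.072] ->p [ 0.625 -0.083  0.153] tilt 47.4 psi 3.0 yz 0.005 [ 0.88  0.08 -0.75  2.22 -1.13  0.11 -0.27]
d [-0.031 -0.004  0.029] ->p [ 0.626 -0.085  0.126] tilt 45.3 psi 4.2 yz -0.006 [ 0.71  0.13 -0.58  2.22 -1.13  0.11 -0.25]
2
d [-0.109 -0.009 -0.017] ->p [0.53 0.24 0.12] tilt 49.0 psi 2.2 yz -0.012 [ 0.56  0.42 -1.47  2.3   1.68  0.91 -0.39]
d [-0.111 -0.003 -0.07 ] ->p
[... 813 characters left out ...]
[-0.111 -0.003 -0.07 ] ->p [0.55 0.24 0.25] tilt 49.0 psi 2.2 yz -0.012 [ 0.47 -0.22 -1.13  2.15  0.7   0.48  0.38]
d [-0.065 -0.143  0.001] ->p [0.6 0.1 0.3] tilt 49.0 psi 2.2 yz -0.012 [ 0.21 -0.25 -0.51  2.14  0.28  0.4   1.07]
d [ 0.019 -0.181  0.058] ->p [ 0.64 -0.08  0.25] tilt 49.0 psi 2.2 yz -0.012 [-0.1  -0.11  0.21  2.17 -0.37  0.25  2.06]
d [0.083 0.001 0.072] ->p [ 0.639 -0.081  0.181] tilt 46.5 psi 2.9 yz -0.001 [-0.83 -0.06  0.95  2.23 -0.57  0.17  2.3 ]
d [0.029 0.001 0.029] ->p [ 0.64 -0.08  0.14] tilt 46.4 psi 2.9 yz 0.725 [ 0.26  0.09 -0.15  2.22 -1.27  0.12  1.39]
d [-0. -0.  0.] ->p [ 0.64 -0.08  0.14] tilt 46.4 psi 2.9 yz 0.002 [ 0.31  0.09 -0.19  2.21 -1.26  0.11 -0.19]
```

```bash
python3 -m handwheel '[{"jaw":30,"delta_pos":[-0.03,0,-0.01],"turn":0},{"jaw":30,"delta_pos":[-0.06,-0.005,-0.013],"turn":0},{"jaw":30,"delta_pos":[-0.09,-0.007,-0.015],"turn":0},{"jaw":30,"delta_pos":[-0.109,-0.009,-0.017],"turn":0},{"jaw":30,"delta_pos":[-0.109,-0.009,-0.017],"turn":0},{"jaw":30,"delta_pos":[-0.109,-0.009,-0.017],"turn":0},{"jaw":30,"delta_pos":[-0.109,-0.009,-0.017],"turn":0}]'
python3 -c "
from h import *;to([.55,.24,.25]);snap('scene','s4',(300,180,500,340),4)"
```

```text
clock: 15.5
position: [0.5306, 0.2392, 0.1231]
ee_rot: [-0.025, 0.908, 0.003, 0.418]
ft_force: [0.1, -0.4, -2.6]
grip_width: 0.676
t 15.5 q [ 0.559  0.389 -1.455  2.301  1.668  0.892 -0.4  ] p [0.5306 0.2392 0.1231] f [ 0.1 -0.4 -2.6] g 0.676
toolz [ 0.759  0.026 -0.65 ] tooly [-0.048  0.999 -0.016] tilt 49.5
tool delta [-0.109  -0.0021 -0.0677]
```

View pics/s4.png

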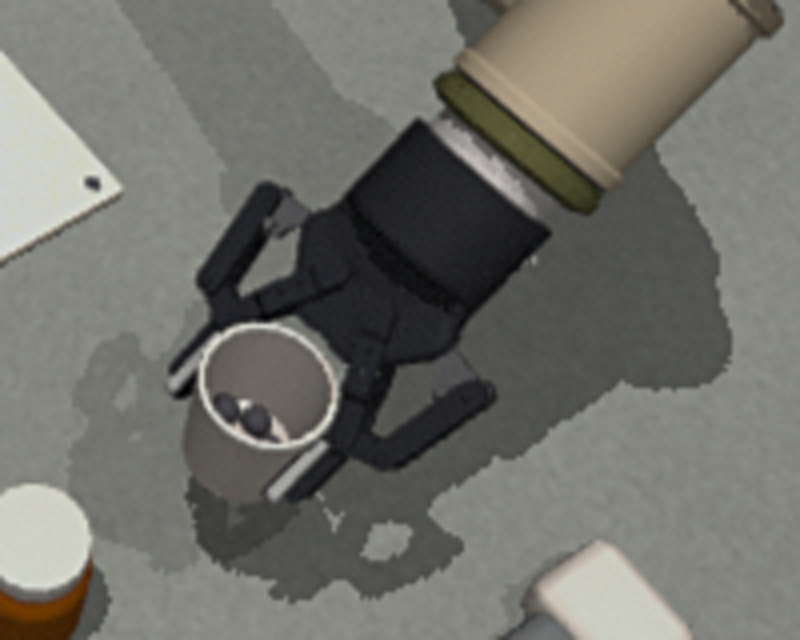

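```bash
python3 -m handwheel '[{"jaw":30,"delta_pos":[-0.109,-0.002,-0.068],"turn":0},{"jaw":30,"delta_pos":[-0.109,-0.002,-0.068],"turn":0},{"jaw":30,"delta_pos":[-0.109,-0.002,-0.068],"turn":0},{"jaw":30,"delta_pos":[-0.109,-0.002,-0.068],"turn":0},{"jaw":30,"delta_pos":[-0.109,-0.002,-0.068],"turn":0},{"jaw":30,"delta_pos":[-0.109,-0.002,-0.068],"turn":0}]' >/dev/null
python3 -m handwheel '[{"jaw":30,"delta_pos":[-0.065,-0.143,0],"turn":0},{"jaw":30,"delta_pos":[-0.065,-0.143,0],"turn":0},{"jaw":30,"delta_pos":[-0.065,-0.143,0],"turn":0},{"jaw":30,"delta_pos":[-0.065,-0.143,0],"turn":0},{"jaw":30,"delta_pos":[-0.065,-0.143,0],"turn":0},{"jaw":30,"delta_pos":[-0.065,-0.143,0],"turn":0}]' >/dev/null
cat > plan8.py <<'E'
from h import st
st()
from plan5 import *
for name,r in {
'3':[([.64,-.08,.25],0,7),([.64,-.08,.14],0,6),([.64,-.08,.14],.5,14),([.64,-.08,.14],.5,14)],
'4':[([.64,-.08,.14],0,9),([.64,-.08,.14],.5,14),([.64,-.08,.14],.5,14)],
'5':[([.64,-.08,.25],0,7),([.64,-.08,.25],.5,14),([.64,-.08,.14],0,6),([.64,-.08,.14],.5,14)],
}.items():
    print(name);q=run(r)
E
python3 plan8.py
```

```text
t 16.55 q [ 0.202 -0.242 -0.505  2.153  0.291  0.397  1.06 ] p [0.5982 0.0978 0.2938] f [-0.   1.3 -2.3] g 0.675
toolz [ 0.75   0.027 -0.661] tooly [-0.046  0.999 -0.011] tilt 48.6
3
d [ 0.012 -0.179  0.055] ->p [ 0.64 -0.08  0.25] tilt 48.6 psi 2.1 yz -0.011 [-0.09 -0.11  0.19  2.16 -0.35  0.26  2.03]
d [0.083 0.001 0.073] ->p [ 0.64  -0.079  0.165] tilt 45.1 psi 1.7 yz -0.013 [-0.02  0.03  0.12  2.2  -0.63  0.16  2.3 ]
d [ 0.018 -0.001  0.018] ->p [ 0.64 -0.08  0.14] tilt 45.1 psi 1.7 yz 0.708 [-0.15  0.07  0.26  2.22 -1.04  0.13  1.14]
d [ 0.  0. -0.] ->p [ 0.64 -0.08  0.14] tilt 45.1 psi 1.7 yz 0.013 [-0.35  0.07  0.47  2.23 -1.1   0.14 -0.37]
4
d [ 0.095 -0.178  0.128] ->p [ 0.634 -0.059  0.158] tilt 46.3 psi 2.2 yz -0.022 [ 0.57  0.05 -0.52  2.21 -0.55  0.09  2.23]
d [ 0.01  -0.021  0.016] ->p [ 0.64 -0.08  0.14] tilt 46.3 psi 2.2 yz 0.722 [ 0.44  0.1  -0.34  2.21 -1.1   0.09  1.25]
d [ 0.  0. -0.] ->p [ 0.64 -0.08  0.14] tilt 46.3 psi 2.2 yz 0.022 [ 0.18  0.08 -0.07  2.22 -1.23  0.11 -0.21]
5
d [ 0.012 -0.179  0.055] ->p [ 0.64 -0.08  0.25] tilt 48.6 psi 2.1 yz -0.011 [-0.09 -0.11  0.19  2.16 -0.35  0.26  2.03]
d [0. 0. 0.] ->p [ 0.64 -0.08  0.25] tilt 48.6 psi 2.1 yz 0.75 [ 0.16 -0.09 -0.04  2.15 -0.45  0.27  0.55]
d [ 0.001 -0.083  0.073] ->p [ 0.641 -0.081  0.154] tilt 47.8 psi 2.4 yz 0.741 [ 0.62  0.09 -0.52  2.2  -1.18  0.09  1.33]
d [ 0.001 -0.011  0.008] ->p [ 0.64  -0.081  0.143] tilt 47.4 psi 2.6 yz 0.013 [ 0.75  0.12 -0.65  2.2  -1.23  0.07 -0.16]
```

```bash
python3 -m handwheel '[{"jaw":30,"delta_pos":[0.012,-0.179,0.055],"turn":0},{"jaw":30,"delta_pos":[0.012,-0.179,0.055],"turn":0},{"jaw":30,"delta_pos":[0.012,-0.179,0.055],"turn":0},{"jaw":30,"delta_pos":[0.012,-0.179,0.055],"turn":0},{"jaw":30,"delta_pos":[0.012,-0.179,0.055],"turn":0},{"jaw":30,"delta_pos":[0.012,-0.179,0.055],"turn":0}]' >/dev/null
python3 -m handwheel '[{"jaw":30,"delta_pos":[0,0,0],"turn":0.35},{"jaw":30,"delta_pos":[0,0,0],"turn":0.35},{"jaw":30,"delta_pos":[0,0,0],"turn":0.35},{"jaw":30,"delta_pos":[0,0,0],"turn":0.35},{"jaw":30,"delta_pos":[0,0,0],"turn":0.35},{"jaw":30,"delta_pos":[0,0,0],"turn":0.35},{"jaw":30,"delta_pos":[0,0,0],"turn":0.35},{"jaw":30,"delta_pos":[0,0,0],"turn":0.35},{"jaw":30,"delta_pos":[0,0,0],"turn":0.35}]' >/dev/null
python3 -m handwheel '[{"jaw":30,"delta_pos":[0,0,0],"turn":0.15},{"jaw":30,"delta_pos":[0,0,0],"turn":0.15},{"jaw":30,"delta_pos":[0,0,0],"turn":0.15},{"jaw":30,"delta_pos":[0,0,0],"turn":0.15},{"jaw":30,"delta_pos":[0,0,0],"turn":0.15}]' >/dev/null
python3 -c "
from h import *;to([.64,-.08,.14]);snap('scene','s5');snap('top','t5',(200,130,400,280),4)"
```

```text
t 18.2167 q [ 0.157 -0.097 -0.051  2.149 -0.448  0.271  0.541] p [ 0.6403 -0.0744  0.251 ] f [-0.1  0.1 -1.9] g 0.673
toolz [ 0.75   0.033 -0.661] tooly [0.659 0.039 0.751] tilt 48.7
tool delta [-0.0047 -0.0838  0.0729]
```

View pics/s5.png

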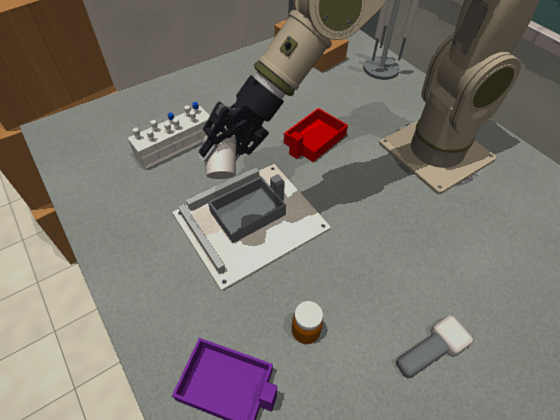

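View pics/t5.png

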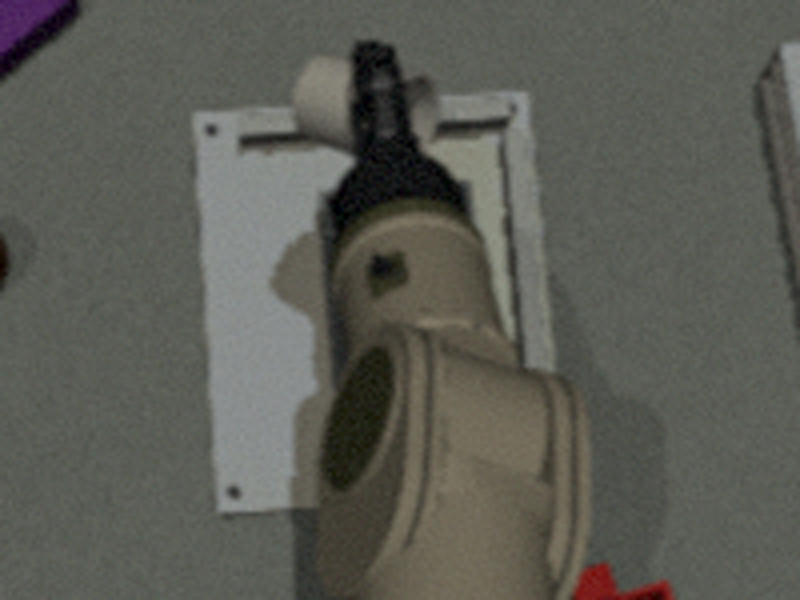

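```bash
python3 -m handwheel '[{"jaw":30,"delta_pos":[-0.005,-0.084,0.073],"turn":0},{"jaw":30,"delta_pos":[-0.005,-0.084,0.073],"turn":0},{"jaw":30,"delta_pos":[-0.005,-0.084,0.073],"turn":0},{"jaw":30,"delta_pos":[-0.005,-0.084,0.073],"turn":0},{"jaw":30,"delta_pos":[-0.005,-0.084,0.073],"turn":0},{"jaw":30,"delta_pos":[-0.005,-0.084,0.073],"turn":0},{"jaw":30,"delta_pos":[-0.005,-0.084,0.073],"turn":0}]' >/dev/null
cat > plan9.py <<'E'
from h import *
st()
from plan5 import *
for name,r in {
'3':[([.64,-.08,.14],.25,10),([.64,-.08,.14],.25,10)],
'4':[([.64,-.08,.12],.25,10),([.64,-.08,.12],.25,10)],
}.items():
    print(name);q=run(r)
E
python3 plan9.py; python3 -c "
from h import *
snap('scene','s6',(130,60,330,220),4)"
```

```text
t 18.9 q [ 0.631  0.084 -0.519  2.203 -1.173  0.095  1.34 ] p [ 0.6415 -0.0818  0.1569] f [ 0.6  0.6 -2.1] g 0.676
toolz [ 0.742  0.031 -0.669] tooly [0.667 0.061 0.743] tilt 48.0
3
d [ 0.002 -0.013  0.01 ] ->p [ 0.64  -0.081  0.144] tilt 47.5 psi 2.6 yz 0.537 [ 0.76  0.12 -0.65  2.2  -1.23  0.07  0.63]
d [-0.001 -0.003  0.002] ->p [ 0.64  -0.08   0.141] tilt 47.4 psi 2.7 yz 0.022 [ 0.76  0.13 -0.66  2.2  -1.27  0.06 -0.11]
4
d [ 0.003 -0.028  0.024] ->p [ 0.641 -0.084  0.133] tilt 46.1 psi 3.3 yz 0.521 [ 0.59  0.13 -0.48  2.2  -1.17  0.09  0.57]
d [-0.004 -0.01   0.009] ->p [ 0.64  -0.081  0.122] tilt 45.9 psi 3.5 yz 0.014 [ 0.69  0.16 -0.58  2.2  -1.25  0.06 -0.12]
```

View pics/s6.png

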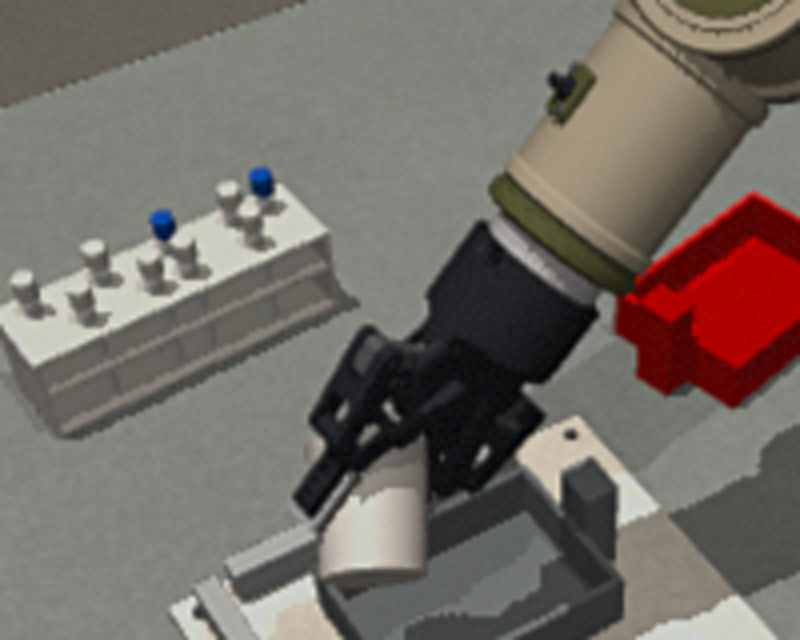

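```bash
python3 -m handwheel '[{"jaw":30,"delta_pos":[0.002,-0.013,0.01],"turn":0.03},{"jaw":30,"delta_pos":[0.002,-0.013,0.01],"turn":0.06},{"jaw":30,"delta_pos":[0.002,-0.013,0.01],"turn":0.1},{"jaw":30,"delta_pos":[0.002,-0.013,0.01],"turn":0.13},{"jaw":30,"delta_pos":[0.002,-0.013,0.01],"turn":0.16},{"jaw":30,"delta_pos":[0.002,-0.013,0.01],"turn":0.19},{"jaw":30,"delta_pos":[0.002,-0.013,0.01],"turn":0.22},{"jaw":30,"delta_pos":[0.002,-0.013,0.01],"turn":0.24},{"jaw":30,"delta_pos":[0.002,-0.013,0.01],"turn":0.25}]'
python3 -m handwheel '[{"jaw":30,"delta_pos":[0,0,0],"turn":0.02},{"jaw":30,"delta_pos":[0,0,0],"turn":0.04},{"jaw":30,"delta_pos":[0,0,0],"turn":0.06},{"jaw":30,"delta_pos":[0,0,0],"turn":0.08},{"jaw":30,"delta_pos":[0,0,0],"turn":0.1},{"jaw":30,"delta_pos":[0,0,0],"turn":0.12},{"jaw":30,"delta_pos":[0,0,0],"turn":0.14}]'
python3 -c "
from h import *
st();snap('scene','s7',(130,60,330,220),4);snap('top','t7',(200,130,400,280),4)"
```

```text
clock: 19.7
position: [0.6405, -0.0819, 0.1451]
ee_rot: [0.832, 0.379, 0.375, 0.152]
ft_force: [-0.1, -0.0, -1.6]
grip_width: 0.679
clock: 20.28
position: [0.6405, -0.0819, 0.1452]
ee_rot: [0.895, 0.189, 0.399, 0.067]
ft_force: [0.5, 0.1, -1.4]
grip_width: 0.674
t 20.2833 q [ 0.768  0.121 -0.661  2.204 -1.265  0.066  0.225] p [ 0.6405 -0.0819  0.1452] f [ 0.5  0.1 -1.4] g 0.674
toolz [ 0.739  0.032 -0.673] tooly [ 0.285 -0.92   0.27 ] tilt 47.7
```

View pics/s7.png

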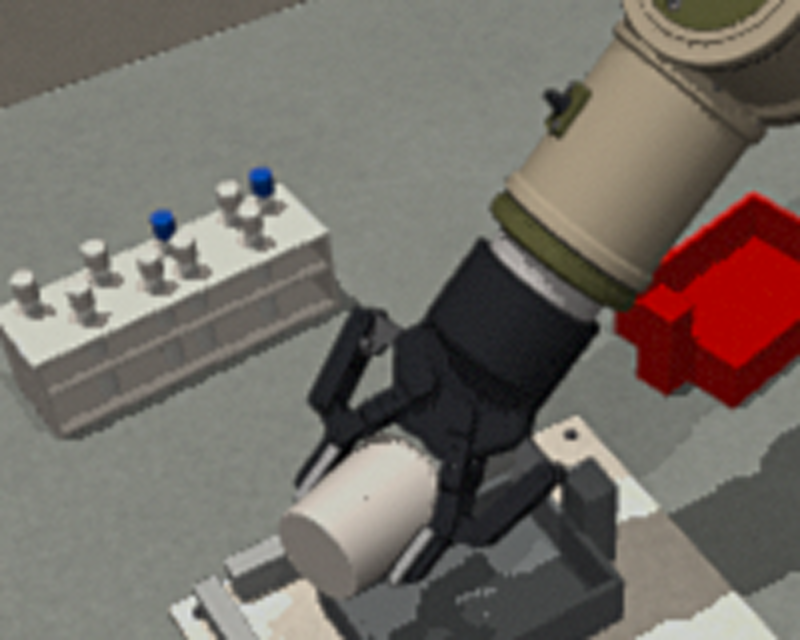

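```bash
python3 -m handwheel '[{"jaw":30,"delta_pos":[0,0,0],"turn":0.02},{"jaw":30,"delta_pos":[0,0,0],"turn":0.04},{"jaw":30,"delta_pos":[0,0,0],"turn":0.06},{"jaw":30,"delta_pos":[0,0,0],"turn":0.08},{"jaw":30,"delta_pos":[0,0,0],"turn":0.1},{"jaw":30,"delta_pos":[0,0,0],"turn":0.12},{"jaw":30,"delta_pos":[0,0,0],"turn":0.12},{"jaw":30,"delta_pos":[0,0,0],"turn":0.12},{"jaw":30,"delta_pos":[0,0,0],"turn":0.12},{"jaw":30,"delta_pos":[0,0,0],"turn":0.12}]'
python3 -c "
from h import *
st();snap('scene','s8',(130,60,330,220),4);snap('top','t8',(200,130,400,280),4)"
```

```text
clock: 21.22
position: [0.6407, -0.0828, 0.1458]
ee_rot: [0.914, 0.019, 0.405, -0.008]
ft_force: [0.3, 0.6, -0.2]
grip_width: 0.676
t 21.2167 q [ 0.771  0.121 -0.663  2.204 -1.266  0.066 -0.147] p [ 0.6407 -0.0828  0.1458] f [ 0.3  0.6 -0.2] g 0.676
toolz [ 0.74   0.031 -0.672] tooly [ 0.041 -0.999  0.   ] tilt 47.8
```

View pics/s8.png

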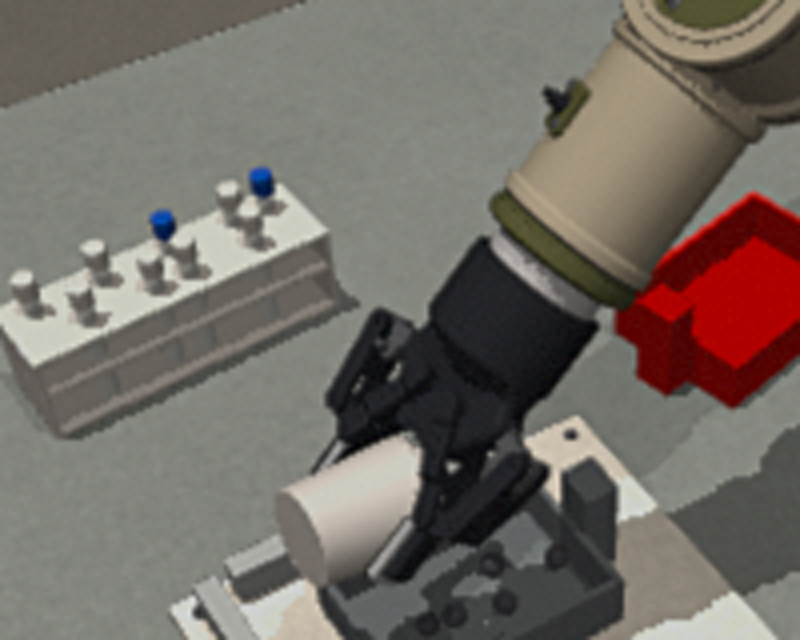

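View pics/t8.png

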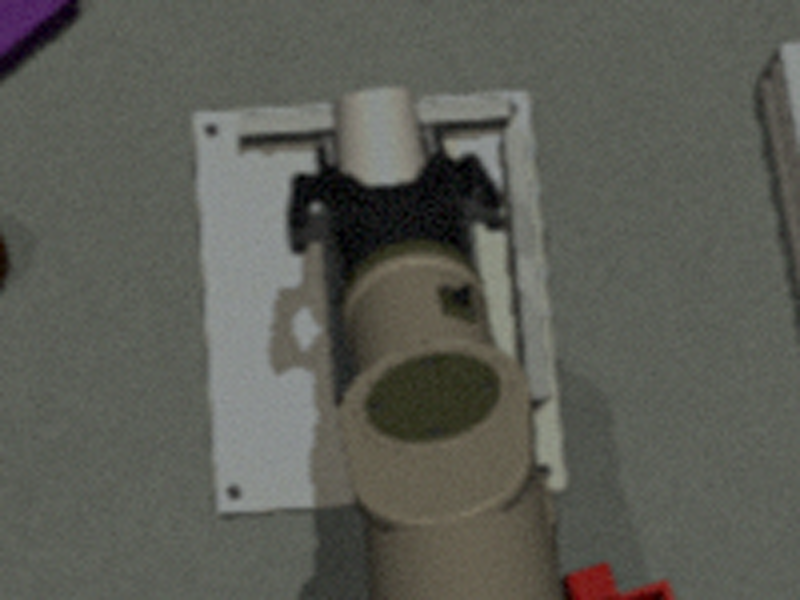

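```bash
python3 -m handwheel '[{"jaw":30,"delta_pos":[0,0,0],"turn":0},{"jaw":30,"delta_pos":[0,0,0],"turn":0},{"jaw":30,"delta_pos":[0,0,0],"turn":0},{"jaw":30,"delta_pos":[0,0,0],"turn":0},{"jaw":30,"delta_pos":[0.03,0,-0.027],"turn":0},{"jaw":30,"delta_pos":[0.06,0,-0.054],"turn":0},{"jaw":30,"delta_pos":[0.089,0,-0.081],"turn":0},{"jaw":30,"delta_pos":[0.089,0,-0.081],"turn":0}]' >/dev/null
python3 -c "
from h import *
st();snap('scene','s9',(170,100,330,220),5)"
```

```text
t 21.9833 q [ 0.457 -0.042 -0.329  2.143 -0.591  0.254 -0.891] p [ 0.6421 -0.0794  0.2268] f [ 0.8  1.2 -1. ] g 0.677
toolz [ 0.739  0.037 -0.673] tooly [ 0.045 -0.999 -0.005] tilt 47.7
```

View pics/s9.png

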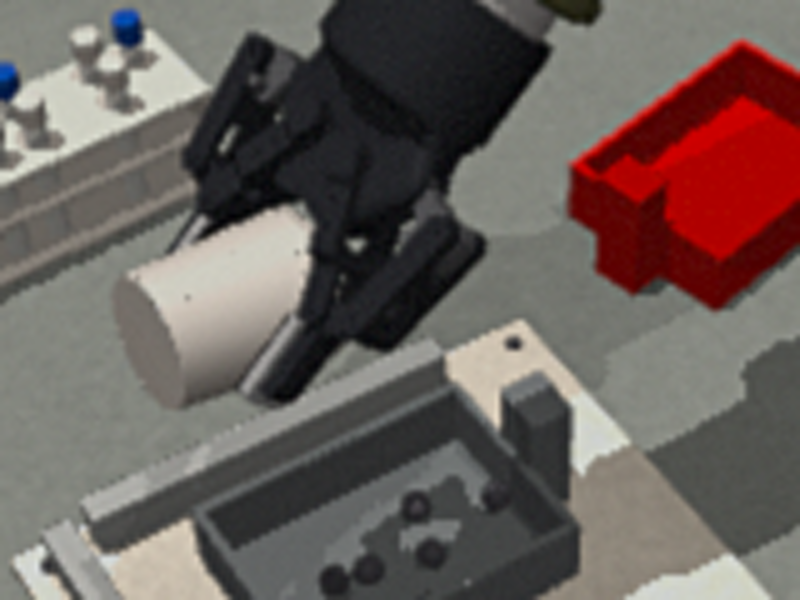

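```bash
python3 -c "
import cv2
im=cv2.imread('pics/s9_full.png')[170:250,190:300];cv2.imwrite('pics/s9b.png',cv2.resize(im,None,fx=7,fy=7,interpolation=cv2.INTER_CUBIC))"
```

```text
(no output)
```

View pics/s9b.png

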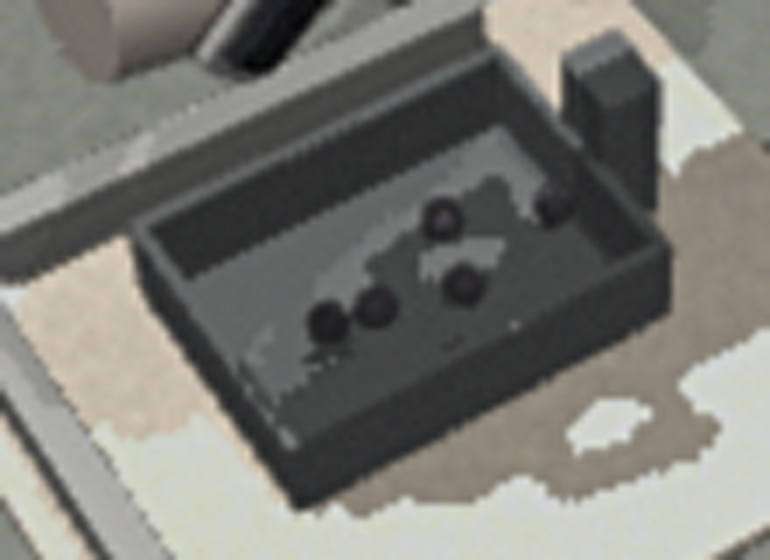

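```bash
cat > plan10.py <<'E'
from h import *
st()
from plan5 import *
run([([.642,-.08,.25],-.5,14),([.642,-.08,.25],-.5,14),([.62,.1,.28],0,7),([.55,.28,.2],0,7),([.55,.28,.06],0,7),([.55,.28,.028],0,5)])
E
python3 plan10.py
```

```text
t 22.0333 q [ 0.457 -0.049 -0.329  2.135 -0.574  0.258 -0.913] p [ 0.6449 -0.0806  0.2357] f [ 4.1 -1.3  6.8] g 0.673
toolz [ 0.745  0.033 -0.666] tooly [ 0.041 -0.999 -0.003] tilt 48.2
d [ 0.009 -0.001 -0.012] ->p [ 0.642 -0.08   0.25 ] tilt 48.2 psi 2.5 yz 0.746 [ 0.29 -0.08 -0.16  2.13 -0.49  0.29  0.58]
d [-0. -0.  0.] ->p [ 0.642 -0.08   0.25 ] tilt 48.2 psi 2.5 yz 0.003 [ 0.09 -0.09  0.03  2.14 -0.43  0.28  2.09]
d [-0.012  0.181 -0.031] ->p [0.62 0.1  0.28] tilt 48.2 psi 2.5 yz 0.003 [ 0.31 -0.17 -0.61  2.12  0.33  0.36  1.02]
d [0.102 0.183 0.007] ->p [0.55 0.28 0.2 ] tilt 48.2 psi 2.5 yz 0.003 [ 0.39  0.08 -1.24  2.14  1.21  0.68 -0.1 ]
d [ 0.104 -0.     0.093] ->p [0.55 0.28 0.06] tilt 48.2 psi 2.5 yz 0.003 [ 0.12  0.49 -1.05  2.23  1.79  0.91 -0.57]
d [ 0.024 -0.     0.021] ->p [0.55  0.28  0.028] tilt 48.2 psi 2.5 yz 0.003 [ 0.08  0.58 -1.    2.23  1.88  0.96 -0.65]
```

Clean. Turn back upright.

```bash
python3 -m handwheel '[{"jaw":30,"delta_pos":[0.009,0,-0.012],"turn":-0.4},{"jaw":30,"delta_pos":[0.009,0,-0.012],"turn":-0.4},{"jaw":30,"delta_pos":[0.009,0,-0.012],"turn":-0.4},{"jaw":30,"delta_pos":[0.009,0,-0.012],"turn":-0.4},{"jaw":30,"delta_pos":[0.009,0,-0.012],"turn":-0.4},{"jaw":30,"delta_pos":[0.009,0,-0.012],"turn":-0.4},{"jaw":30,"delta_pos":[0.009,0,-0.012],"turn":-0.4},{"jaw":30,"delta_pos":[0.009,0,-0.012],"turn":-0.4},{"jaw":30,"delta_pos":[0.009,0,-0.012],"turn":-0.4},{"jaw":30,"delta_pos":[0.009,0,-0.012],"turn":-0.4}]' >/dev/null
python3 -m handwheel '[{"jaw":30,"delta_pos":[0,0,0],"turn":-0.39},{"jaw":30,"delta_pos":[0,0,0],"turn":-0.39},{"jaw":30,"delta_pos":[0,0,0],"turn":-0.39},{"jaw":30,"delta_pos":[0,0,0],"turn":-0.39},{"jaw":30,"delta_pos":[0,0,0],"turn":-0.39},{"jaw":30,"delta_pos":[0,0,0],"turn":-0.39},{"jaw":30,"delta_pos":[0,0,0],"turn":-0.39},{"jaw":30,"delta_pos":[0,0,0],"turn":-0.39},{"jaw":30,"delta_pos":[0,0,0],"turn":-0.39},{"jaw":30,"delta_pos":[0,0,0],"turn":-0.39}]' >/dev/null
python3 -m handwheel '[{"jaw":30,"delta_pos":[0,0,0],"turn":-0.205},{"jaw":30,"delta_pos":[0,0,0],"turn":-0.205},{"jaw":30,"delta_pos":[0,0,0],"turn":-0.205},{"jaw":30,"delta_pos":[0,0,0],"turn":-0.205},{"jaw":30,"delta_pos":[0,0,0],"turn":-0.205},{"jaw":30,"delta_pos":[0,0,0],"turn":-0.205}]' >/dev/null
python3 -c "
from h import *
to([.62,.1,.28]);snap('scene','s10',(130,60,330,220),4)"
```

```text
t 24.2 q [ 0.129 -0.082 -0.009  2.147 -0.478  0.277  2.125] p [ 0.6404 -0.0796  0.243 ] f [ 1.   0.2 -0. ] g 0.677
toolz [ 0.742  0.037 -0.67 ] tooly [-0.035  0.999  0.016] tilt 47.9
tool delta [-0.016   0.1808 -0.0333]
```

View pics/s10.png

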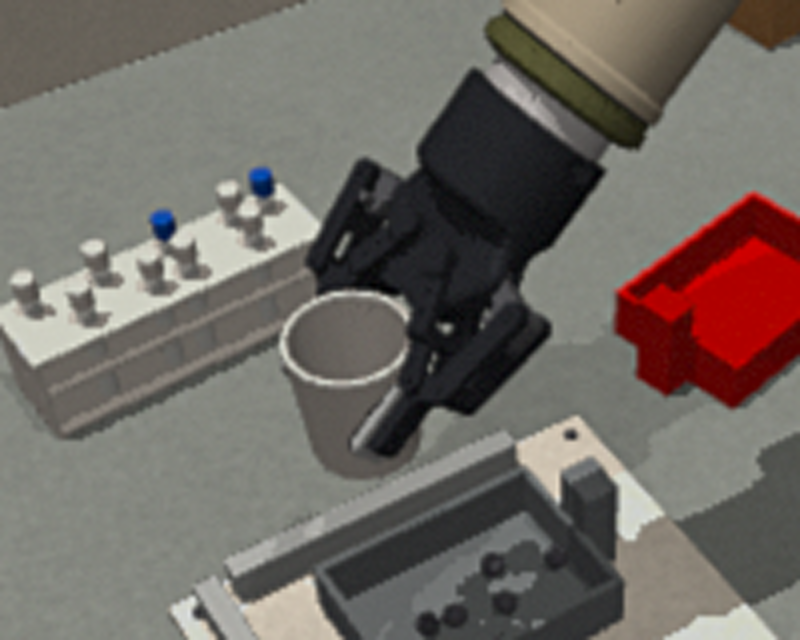

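```bash
python3 -m handwheel '[{"jaw":30,"delta_pos":[-0.016,0.181,-0.033],"turn":0},{"jaw":30,"delta_pos":[-0.016,0.181,-0.033],"turn":0},{"jaw":30,"delta_pos":[-0.016,0.181,-0.033],"turn":0},{"jaw":30,"delta_pos":[-0.016,0.181,-0.033],"turn":0},{"jaw":30,"delta_pos":[-0.016,0.181,-0.033],"turn":0},{"jaw":30,"delta_pos":[-0.016,0.181,-0.033],"turn":0}]' >/dev/null
python3 -m handwheel '[{"jaw":30,"delta_pos":[0.102,0.183,0.007],"turn":0},{"jaw":30,"delta_pos":[0.102,0.183,0.007],"turn":0},{"jaw":30,"delta_pos":[0.102,0.183,0.007],"turn":0},{"jaw":30,"delta_pos":[0.102,0.183,0.007],"turn":0},{"jaw":30,"delta_pos":[0.102,0.183,0.007],"turn":0},{"jaw":30,"delta_pos":[0.102,0.183,0.007],"turn":0},{"jaw":30,"delta_pos":[0.102,0.183,0.007],"turn":0}]' >/dev/null
python3 -c "
from h import *
to([.55,.28,.06]);snap('scene','s11');snap('top','t11',(130,140,350,305),3.6)"
```

```text
t 25.3333 q [ 0.468  0.112 -1.333  2.129  1.216  0.701 -0.114] p [0.5503 0.2874 0.2031] f [-0.  -0.  -0.9] g 0.675
toolz [ 0.741  0.043 -0.67 ] tooly [-0.032  0.999  0.029] tilt 47.9
tool delta [ 0.1064 -0.0115  0.0953]
```

View pics/s11.png

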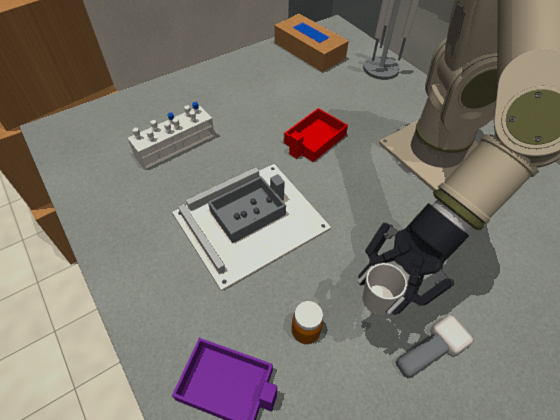

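View pics/t11.png

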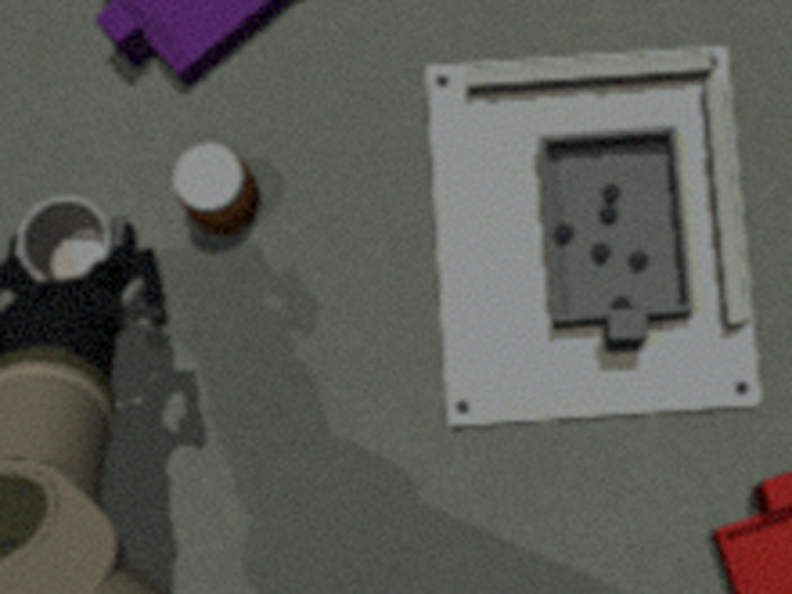

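```bash
python3 -m handwheel '[{"jaw":30,"delta_pos":[0.106,-0.011,0.095],"turn":0},{"jaw":30,"delta_pos":[0.106,-0.011,0.095],"turn":0},{"jaw":30,"delta_pos":[0.106,-0.011,0.095],"turn":0},{"jaw":30,"delta_pos":[0.106,-0.011,0.095],"turn":0},{"jaw":30,"delta_pos":[0.106,-0.011,0.095],"turn":0},{"jaw":30,"delta_pos":[0.106,-0.011,0.095],"turn":0}]' >/dev/null
python3 -c "
from h import *
to([.55,.28,.029])"
```

```text
t 25.9333 q [ 0.17   0.496 -1.079  2.231  1.787  0.903 -0.572] p [0.552  0.2735 0.061 ] f [0.3 0.7 0.1] g 0.675
toolz [ 0.74   0.035 -0.672] tooly [-0.029  0.999  0.02 ] tilt 47.8
tool delta [0.025  0.0059 0.0203]
```

```bash
python3 -m handwheel '[{"jaw":30,"delta_pos":[0.008,0.001,0.007],"turn":0},{"jaw":30,"delta_pos":[0.016,0.002,0.014],"turn":0},{"jaw":30,"delta_pos":[0.022,0.003,0.019],"turn":0},{"jaw":30,"delta_pos":[0.025,0.003,0.021],"turn":0},{"jaw":30,"delta_pos":[0.025,0.003,0.021],"turn":0}]'
python3 -c "
from h import *
to([.55,.28,.027])"
```

```text
clock: 26.35
position: [0.5514, 0.2779, 0.03]
ee_rot: [-0.009, 0.914, 0.016, 0.406]
ft_force: [-0.5, -0.6, -0.9]
grip_width: 0.674
t 26.35 q [ 0.113  0.586 -1.028  2.232  1.887  0.96  -0.648] p [0.5514 0.2779 0.03  ] f [-0.5 -0.6 -0.9] g 0.674
toolz [ 0.742  0.036 -0.669] tooly [-0.03   0.999  0.021] tilt 48.0
tool delta [0.0032 0.0021 0.001 ]
```

Lower 3 mm more, then open.

```bash
python3 -m handwheel '[{"jaw":30,"delta_pos":[0.001,0,0.0013],"turn":0},{"jaw":30,"delta_pos":[0.0025,0,0.0022],"turn":0},{"jaw":30,"delta_pos":[0.0025,0,0.0022],"turn":0}]'
python3 -m handwheel '[{"jaw":85,"delta_pos":[0,0,0],"turn":0},{"jaw":85,"delta_pos":[0,0,0],"turn":0},{"jaw":85,"delta_pos":[0,0,0],"turn":0},{"jaw":85,"delta_pos":[0,0,0],"turn":0},{"jaw":85,"delta_pos":[0,0,0],"turn":0},{"jaw":85,"delta_pos":[0,0,0],"turn":0}]'
python3 -c "
from h import *
st();snap('scene','s12',(300,180,500,340),4)"
```

```text
clock: 26.6
position: [0.551, 0.2781, 0.0261]
ee_rot: [-0.01, 0.914, 0.016, 0.406]
ft_force: [0.8, -0.3, -0.3]
grip_width: 0.675
clock: 27.1
position: [0.5508, 0.2782, 0.0258]
ee_rot: [-0.01, 0.914, 0.016, 0.406]
ft_force: [-0.3, -0.4, -0.7]
grip_width: 0.997
t 27.1 q [ 0.107  0.597 -1.022  2.233  1.898  0.965 -0.655] p [0.5508 0.2782 0.0258] f [-0.3 -0.4 -0.7] g 0.997
toolz [ 0.742  0.037 -0.67 ] tooly [-0.031  0.999  0.021] tilt 48.0
```

View pics/s12.png

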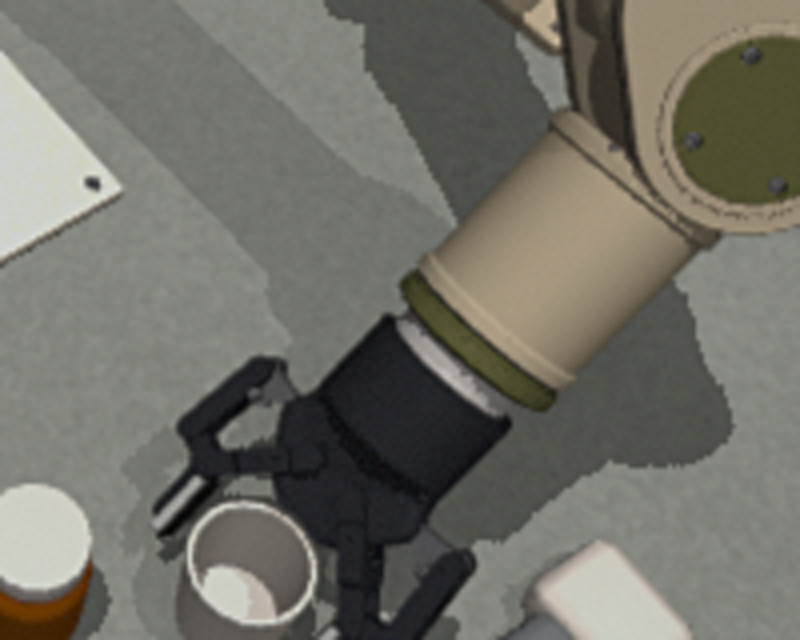

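```bash
cat > plan11.py <<'E'
from h import *
o=st()
from plan5 import *
G=[.4728+.008,-.0975,.058]
for name,pre in {'a':[([.555,.278,.13],0,4),([.58,.1,.28],0,7),([.58,-.1,.25],0,7)],'b':[([.555,.278,.13],0,4),([.52,.1,.3],0,7),([.5,-.1,.3],0,7)]}.items():
    for tgt in ([.42,-.1,.15],[.45,-.1,.1],[.40,-.1,.3]):
        print(name,tgt);q=run(pre)
        for i in range(5):
            import contextlib,io
            with contextlib.redirect_stdout(io.StringIO()):
                for j in range(3): q=callw2(q,tgt,0,1)
            q=callw2(q,tgt,0,1)
E
python3 plan11.py
```

```text
t 27.15 q [ 0.107  0.597 -1.022  2.233  1.898  0.965 -0.655] p [0.5508 0.2782 0.0257] f [ 0.2 -0.   0.2] g 0.992
toolz [ 0.742  0.037 -0.67 ] tooly [-0.031  0.999  0.021] tilt 47.9
a [0.42, -0.1, 0.15]
d [-0.08   0.002 -0.067] ->p [0.555 0.278 0.13 ] tilt 47.9 psi 2.8 yz 0.021 [ 0.28  0.32 -1.19  2.19  1.55  0.81 -0.38]
d [-0.127 -0.176 -0.088] ->p [0.572 0.127 0.231] tilt 45.0 psi -0.0 yz -0.015 [ 0.37 -0.2  -0.77  2.21  0.46  0.4   0.78]
d [-0.015 -0.228 -0.008] ->p [ 0.58 -0.1   0.25] tilt 45.0 psi -0.0 yz -0.015 [ 0.   -0.23  0.14  2.22 -0.2   0.37  1.9 ]
d [ 0.098  0.005 -0.018] ->p [ 0.496 -0.105  0.206] tilt 44.1 psi -0.9 yz -0.023 [ 0.26 -0.37 -0.04  2.42 -0.44  0.37  2.16]
d [ 0.074  0.01  -0.003] ->p [ 0.471 -0.109  0.194] tilt 41.2 psi -1.3 yz -0.024 [ 0.78 -0.4  -0.45  2.42 -0.79  0.5   2.47]
d [0.025 0.006 0.   ] ->p [ 0.434 -0.104  0.16 ] tilt 33.8 psi 0.1 yz -0.005 [ 1.11 -0.44 -0.7   2.42 -0.85  0.66  2.54]
d [0.005 0.001 0.   ] ->p [ 0.423 -0.101  0.152] tilt 31.7 psi 0.9 yz 0.003 [ 1.24 -0.48 -0.8   2.42 -0.91  0.74  2.59]
d [0.001 0.    0.   ] ->p [ 0.42 -0.1   0.1
[... 4275 characters left out ...]
  0.51]
d [-0.04  -0.266 -0.104] ->p [ 0.5   -0.099  0.299] tilt 40.9 psi -4.5 yz -0.076 [ 0.13 -0.45  0.    2.23 -0.05  0.64  1.77]
d [ 0.034  0.02  -0.06 ] ->p [ 0.453 -0.119  0.273] tilt 36.2 psi 4.1 yz 0.011 [ 0.37 -0.45 -0.03  2.25 -0.36  0.78  2.15]
d [ 0.012  0.017 -0.022] ->p [ 0.418 -0.112  0.293] tilt 33.1 psi 15.7 yz 0.112 [ 0.6  -0.45 -0.12  2.19 -0.52  1.02  2.32]
d [-0.  0. -0.] ->p [ 0.4 -0.1  0.3] tilt 32.6 psi 17.5 yz 0.124 [ 0.72 -0.49 -0.19  2.19 -0.57  1.09  2.36]
d [0. 0. 0.] ->p [ 0.4 -0.1  0.3] tilt 32.6 psi 17.5 yz 0.124 [ 0.72 -0.49 -0.19  2.19 -0.57  1.09  2.36]
d [0. 0. 0.] ->p [ 0.4 -0.1  0.3] tilt 32.6 psi 17.5 yz 0.124 [ 0.72 -0.49 -0.19  2.19 -0.57  1.09  2.36]
```

```bash
python3 -m handwheel '[{"jaw":85,"delta_pos":[-0.02,0,-0.018],"turn":0},{"jaw":85,"delta_pos":[-0.04,0,-0.036],"turn":0},{"jaw":85,"delta_pos":[-0.08,0.002,-0.068],"turn":0},{"jaw":85,"delta_pos":[-0.08,0.002,-0.068],"turn":0},{"jaw":85,"delta_pos":[-0.08,0.002,-0.068],"turn":0}]' >/dev/null
python3 -c "
from h import *
to([.57,.27,.25]);to([.58,.1,.28]);snap('scene','s13',(300,180,500,340),4)"
```

```text
t 27.5667 q [ 0.289  0.311 -1.193  2.19   1.543  0.805 -0.376] p [0.5554 0.2791 0.1349] f [ 0.7 -0.7  0.4] g 0.994
toolz [ 0.746  0.037 -0.665] tooly [-0.031  0.999  0.021] tilt 48.3
tool delta [-0.0955 -0.007  -0.066 ]
t 27.5667 q [ 0.289  0.311 -1.193  2.19   1.543  0.805 -0.376] p [0.5554 0.2791 0.1349] f [ 0.7 -0.7  0.4] g 0.994
toolz [ 0.746  0.037 -0.665] tooly [-0.031  0.999  0.021] tilt 48.3
tool delta [-0.1238 -0.1766 -0.0848]
```

View pics/s13.png

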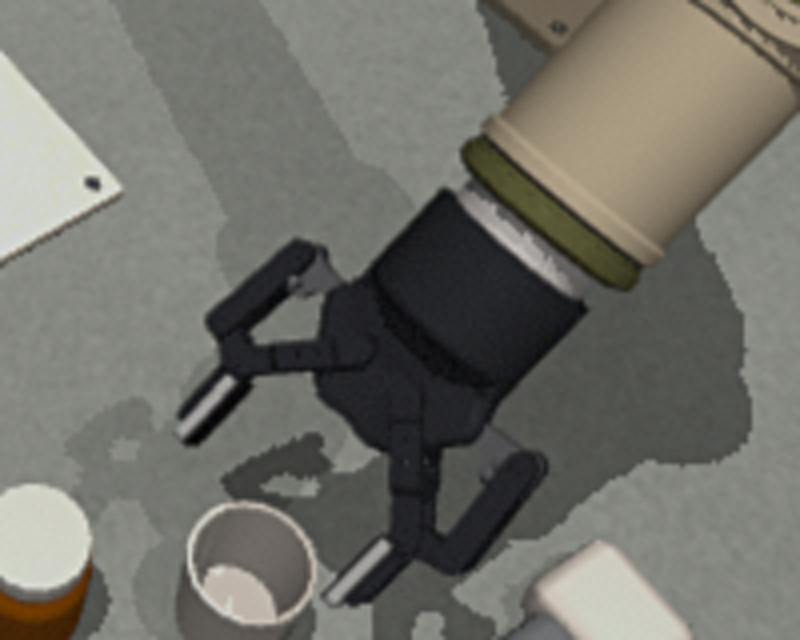

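```bash
python3 -m handwheel '[{"jaw":85,"delta_pos":[-0.095,-0.007,-0.066],"turn":0},{"jaw":85,"delta_pos":[-0.095,-0.007,-0.066],"turn":0},{"jaw":85,"delta_pos":[-0.095,-0.007,-0.066],"turn":0},{"jaw":85,"delta_pos":[-0.095,-0.007,-0.066],"turn":0}]' >/dev/null
cat > plan12.py <<'E'
from h import *
o=st()
from plan5 import *
for pre in ([([.58,-.1,.25],.49,10),([.58,-.1,.25],.5,14),([.58,-.1,.25],.1,4)],[([.58,-.1,.25],0,10),([.58,-.1,.25],.49,14),([.58,-.1,.25],.5,14)]):
    q1=run(pre)
    for tgt in ([.42,-.1,.15],[.36,-.1,.15],[.38,-.1,.12]):
        print(tgt);q=q1
        for i in range(5):
            import contextlib,io
            with contextlib.redirect_stdout(io.StringIO()):
                for j in range(3): q=callw2(q,tgt,0,1)
            q=callw2(q,tgt,0,1)
E
python3 plan12.py
```

```text
t 27.95 q [ 0.599 -0.049 -1.329  2.073  0.914  0.582  0.187] p [0.5697 0.2695 0.2475] f [ 0.6  0.1 -0.4] g 0.996
toolz [ 0.743  0.037 -0.668] tooly [-0.031  0.999  0.021] tilt 48.1
d [-0.007 -0.37  -0.008] ->p [ 0.58 -0.1   0.25] tilt 48.1 psi 2.9 yz 0.712 [ 0.05 -0.23  0.14  2.26 -0.48  0.33  0.93]
d [ 0.  0. -0.] ->p [ 0.58 -0.1   0.25] tilt 48.1 psi 2.9 yz 0.214 [ 0.39 -0.21 -0.17  2.24 -0.69  0.36 -0.46]
d [ 0. -0. -0.] ->p [ 0.58 -0.1   0.25] tilt 48.1 psi 2.9 yz -0.017 [ 0.45 -0.21 -0.22  2.24 -0.72  0.37 -0.75]
[0.42, -0.1, 0.15]
d [-0.117 -0.004 -0.029] ->p [ 0.514 -0.103  0.217] tilt 47.3 psi 3.2 yz -0.019 [ 0.8  -0.33 -0.46  2.38 -1.06  0.47 -0.4 ]
d [-0.091 -0.014 -0.011] ->p [ 0.486 -0.115  0.2  ] tilt 44.2 psi 4.9 yz -0.029 [ 1.32 -0.41 -0.81  2.38 -1.22  0.7  -0.22]
d [-0.035 -0.021 -0.004] ->p [ 0.444 -0.116  0.158] tilt 37.7 psi 12.5 yz -0.088 [ 1.68 -0.45 -1.03  2.38 -1.22  0.92 -0.12]
d [0. 0. 0.] ->p [ 0.42 -0.1   0.15] tilt 36.4 psi 16.0 yz -0.113 [ 1.64 -0.49 -0.97  2.41 -1.2   0.97 -0.13]
d [-0.  0.  0.] ->p [ 0.42 -0.1   0.15] tilt 36.4 psi 16.0 yz -0.113 [ 1.6
[... 2822 characters left out ...]
tilt 32.5 psi 27.3 yz -0.175 [ 1.7  -0.49 -0.89  2.41 -1.05  1.17 -0.08]
[0.38, -0.1, 0.12]
d [-0.164 -0.009 -0.039] ->p [ 0.514 -0.103  0.215] tilt 47.2 psi 3.2 yz -0.0 [ 0.83 -0.33 -0.48  2.38 -1.08  0.47 -0.36]
d [-0.138 -0.02  -0.019] ->p [ 0.478 -0.12   0.193] tilt 43.1 psi 5.5 yz -0.018 [ 1.34 -0.4  -0.8   2.38 -1.2   0.72 -0.19]
d [-0.077 -0.035 -0.003] ->p [ 0.435 -0.132  0.152] tilt 37.5 psi 12.5 yz -0.072 [ 1.78 -0.45 -1.06  2.38 -1.23  0.95 -0.03]
d [-0.027 -0.028 -0.009] ->p [ 0.407 -0.119  0.12 ] tilt 35.6 psi 24.3 yz -0.164 [ 2.05 -0.45 -1.25  2.38 -1.23  1.1   0.08]
d [-0. -0. -0.] ->p [ 0.38 -0.1   0.12] tilt 34.3 psi 28.3 yz -0.189 [ 1.96 -0.49 -1.16  2.41 -1.19  1.16  0.06]
```

```bash
cat > srch2.py <<'E'
from emu2 import *
import sys,time
q0=np.array(json.loads(open("log.jsonl").readlines()[-1])[0])
rng=np.random.default_rng(int(sys.argv[1]))
def trav(q,p,n):
    P,R=fk(q)
    for i in range(1,n+1):q=step2(q,P+(np.array(p)-P)*min(1,i*.0417/np.linalg.norm(np.array(p)-P)),R,it=3)
    return q
t0=time.time();best=9
while time.time()-t0<280:
    az=rng.uniform(-.6,.6);r=rng.uniform(.45,.85);z=rng.uniform(.2,.6)
    p1=[r*np.cos(az),r*np.sin(az),z]
    n=int(np.linalg.norm(np.array(p1)-fk(q0)[0])/.04)+3
    q=trav(q0,p1,n)
    d=rng.normal(size=3);d/=np.linalg.norm(d)
    for i in range(24):
        P,R=fk(q);T=P+d*.0417
        q=step2(q,T,R,it=3);P,R=fk(q)
        if P[2]<.15 or np.hypot(P[0],P[1])<.3:break
        zz=R[:,2];e=np.hypot(zz[0]-.2,zz[1]*1.5)
        if zz[0]<.2: e=abs(zz[1])*1.5
        s=e+.008*i
        if s<best: best=s;print(round(s,3),'p1',np.round(p1,3),'n',n,'d',d.round(2),'i',i+1,'z',zz.round(2),q.round(2),P.round(2),flush=True)
        if i==6 and zz[0]>.68:break
E
for s in 1 2 3 4; do python3 srch2.py $s > o$s & done; wait; tail -qn 3 o?
```

```text
0.308 p1 [ 0.461 -0.074  0.42 ] n 12 d [-0.92 -0.39 -0.02] i 23 z [ 0.27  0.08 -0.96] [ 0.13 -0.48  1.13  1.95  0.16  1.39  2.6 ] [ 0.06 -0.42  0.24]
0.304 p1 [ 0.461 -0.074  0.42 ] n 12 d [-0.92 -0.39 -0.02] i 24 z [ 0.24  0.07 -0.97] [ 0.09 -0.48  1.2   1.91  0.19  1.41  2.6 ] [ 0.04 -0.43  0.25]
0.283 p1 [ 0.374 -0.252  0.542] n 18 d [ 0.04 -0.78 -0.62] i 1 z [ 0.47 -0.06 -0.88] [ 0.61 -0.32 -0.15  2.01 -0.24  0.98  2.13] [ 0.46 -0.2   0.32]
0.302 p1 [ 0.394 -0.23   0.552] n 18 d [-0.69  0.04 -0.73] i 14 z [ 0.39  0.03 -0.92] [ 1.05 -0.49 -0.18  2.4  -0.48  1.03  2.58] [ 0.27 -0.2   0.17]
0.292 p1 [ 0.394 -0.23   0.552] n 18 d [-0.69  0.04 -0.73] i 15 z [ 0.37  0.04 -0.93] [ 1.   -0.49 -0.09  2.4  -0.42  1.06  2.58] [ 0.25 -0.21  0.17]
0.289 p1 [ 0.394 -0.23   0.552] n 18 d [-0.69  0.04 -0.73] i 16 z [ 0.35  0.05 -0.93] [ 0.92 -0.49  0.03  2.4  -0.35  1.08  2.58] [ 0.23 -0.22  0.17]
0.26 p1 [ 0.554 -0.36   0.282] n 18 d [-0.98  0.17 -0.14] i 20 z [ 0.3   0.02 -0.95] [ 0.61 -0.49  0.66  2.21 -0.01  1.25  2.48] [ 0.1  -0.33  0.21]
0.252 p1 [ 0.474 -0.056  0.408] n 12 d [-0.96 -0.15 -0.25] i 12 z [ 0.35  0.05 -0.94] [ 0.72 -0.45 -0.35  2.35 -0.41  0.94  2.14] [ 0.36 -0.1   0.18]
0.25 p1 [ 0.474 -0.056  0.408] n 12 d [-0.96 -0.15 -0.25] i 13 z [ 0.32  0.06 -0.95] [ 0.84 -0.45 -0.37  2.35 -0.44  0.99  2.25] [ 0.34 -0.11  0.17]
0.326 p1 [ 0.511 -0.086  0.289] n 12 d [-0.91 -0.37 -0.2 ] i 19 z [ 0.38  0.03 -0.93] [ 0.09 -0.48  1.15  2.17  0.08  1.07  2.56] [ 0.14 -0.39  0.16]
0.306 p1 [ 0.511 -0.086  0.289] n 12 d [-0.91 -0.37 -0.2 ] i 20 z [ 0.35  0.02 -0.94] [ 0.06 -0.48  1.22  2.15  0.12  1.08  2.56] [ 0.12 -0.41  0.15]
0.302 p1 [0.463 0.04  0.279] n 9 d [-0.87 -0.5   0.03] i 24 z [ 0.3   0.04 -0.95] [-0.02 -0.49  1.28  1.82  0.17  1.41  2.56] [ 0.06 -0.47  0.27]
```

```bash
python3 -c "
from h import *
to([.474,-.056,.408])"
```

```text
t 27.95 q [ 0.599 -0.049 -1.329  2.073  0.914  0.582  0.187] p [0.5697 0.2695 0.2475] f [ 0.6  0.1 -0.4] g 0.996
toolz [ 0.743  0.037 -0.668] tooly [-0.031  0.999  0.021] tilt 48.1
tool delta [-0.0538 -0.3189 -0.1905]
```

```bash
python3 -m handwheel '[{"jaw":85,"delta_pos":[-0.054,-0.319,-0.19],"turn":0},{"jaw":85,"delta_pos":[-0.054,-0.319,-0.19],"turn":0},{"jaw":85,"delta_pos":[-0.054,-0.319,-0.19],"turn":0},{"jaw":85,"delta_pos":[-0.054,-0.319,-0.19],"turn":0},{"jaw":85,"delta_pos":[-0.054,-0.319,-0.19],"turn":0},{"jaw":85,"delta_pos":[-0.054,-0.319,-0.19],"turn":0},{"jaw":85,"delta_pos":[-0.054,-0.319,-0.19],"turn":0},{"jaw":85,"delta_pos":[-0.054,-0.319,-0.19],"turn":0},{"jaw":85,"delta_pos":[-0.054,-0.319,-0.19],"turn":0},{"jaw":85,"delta_pos":[-0.054,-0.319,-0.19],"turn":0}]'; python3 s.py
cat > srch3.py <<'E'
from emu2 import *
import sys,time
q0=np.array(json.loads(open("log.jsonl").readlines()[-1])[0])
rng=np.random.default_rng(int(sys.argv[1]))
t0=time.time();best=9
while time.time()-t0<150:
    q=q0;dirs=[]
    for k in range(2):
        d=np.array([-.96,-.15,-.25])*(k==0)*rng.random()+rng.normal(size=3)*.5*(1+k);d/=np.linalg.norm(d);n=int(rng.integers(3,13));dirs.append((d.round(2).tolist(),n))
        for i in range(n):
            P,R=fk(q);q=step2(q,P+d*.0417,R,it=3);P,R=fk(q)
            if P[2]<.15 or np.hypot(P[0],P[1])<.3:break
            zz=R[:,2];e=np.hypot(max(zz[0]-.2,0),zz[1]*3)+(q[6]>2.4)*.1
            s=e+.008*(i+(dirs[0][1] if k else 0))
            if s<best: best=s;print(round(s,3),dirs,i+1,'z',zz.round(2),q.round(2),P.round(2),flush=True)
E
for s in 1 2 3 4; do python3 srch3.py $s > o$s & done; wait; tail -qn 2 o?
```

```text
clock: 28.78
position: [0.5232, 0.0128, 0.3611]
ee_rot: [-0.011, 0.917, 0.018, 0.399]
ft_force: [-0.2, 0.4, -0.7]
grip_width: 0.997
t 28.7833 q [ 0.21  -0.498 -0.252  2.179 -0.193  0.629  1.637] p [0.5232 0.0128 0.3611] f [-0.2  0.4 -0.7] g 0.997
toolz [ 0.731  0.041 -0.682] tooly [-0.034  0.999  0.024] tilt 47.0
0.367 [([-0.87, 0.11, -0.47], 12)] 11 z [ 0.49 -0.01 -0.87] [ 0.05 -0.5  -0.48  2.34 -0.02  0.78  1.16] [0.4  0.1  0.21]
0.356 [([-0.87, 0.11, -0.47], 12)] 12 z [ 0.46 -0.02 -0.89] [ 0.02 -0.5  -0.51  2.34  0.    0.82  1.09] [0.39 0.12 0.2 ]
0.315 [([-0.83, -0.01, -0.56], 7), ([-0.83, 0.09, -0.56], 10)] 9 z [ 0.3   0.06 -0.95] [ 0.73 -0.5  -0.72  2.33 -0.48  0.94  1.88] [0.38 0.03 0.16]
0.3 [([-0.83, -0.01, -0.56], 7), ([-0.83, 0.09, -0.56], 10)] 10 z [ 0.26  0.05 -0.96] [ 0.76 -0.5  -0.76  2.33 -0.48  0.96  1.87] [0.37 0.04 0.16]
0.387 [([-0.97, 0.08, 0.23], 5), ([-0.83, 0.08, -0.56], 10)] 9 z [ 0.48  0.01 -0.88] [ 0.21 -0.5  -0.54  2.34 -0.15  0.75  1.34] [0.41 0.09 0.2 ]
0.363 [([-0.97, 0.08, 0.23], 5), ([-0.83, 0.08, -0.56], 10)] 10 z [ 0.45  0.   -0.89] [ 0.22 -0.5  -0.59  2.34 -0.15  0.78  1.29] [0.4  0.1  0.19]
0.414 [([-0.88, 0.06, -0.47], 10)] 9 z [ 0.54  0.03 -0.84] [ 0.24 -0.5  -0.41  2.35 -0.2   0.7   1.54] [0.44 0.05 0.22]
0.388 [([-0.88, 0.06, -0.47], 10)] 10 z [ 0.5   0.03 -0.86] [ 0.23 -0.5  -0.42  2.35 -0.18  0.73  1.5 ] [0.43 0.05 0.21]
```

```bash
cat > sim.py <<'E'
from emu2 import *
q0=np.array(json.loads(open("log.jsonl").readlines()[-1])[0])
def show(q):
    P,R=fk(q);print('p',P.round(3),'z',R[:,2].round(3),'y',R[:,1].round(3),q.round(2))
for ty in (.0,.005,.01):
    q=q0;print(ty)
    for i,tz in enumerate([-.03]*6+[-.015]*4+[0]*4+[.02]*4):
        q=call2(q,[.1,ty,tz],0,1)
        if i in(5,9,13,17):show(q)
E
python3 sim.py
```

```text
0.0
p [0.468 0.004 0.237] z [ 0.625  0.051 -0.779] y [-0.042  0.999  0.032] [ 0.31 -0.5  -0.33  2.36 -0.34  0.59  1.79]
p [ 0.426 -0.01   0.206] z [ 0.504  0.067 -0.861] y [-0.052  0.998  0.047] [ 0.48 -0.5  -0.39  2.36 -0.43  0.75  1.94]
p [ 0.377 -0.035  0.18 ] z [ 0.373  0.093 -0.923] y [-0.065  0.995  0.074] [ 0.72 -0.5  -0.47  2.36 -0.51  0.93  2.13]
p [ 0.324 -0.072  0.151] z [ 0.248  0.134 -0.96 ] y [-0.079  0.99   0.118] [ 1.17 -0.5  -0.68  2.36 -0.62  1.1   2.44]
0.005
p [0.467 0.024 0.237] z [ 0.622  0.042 -0.782] y [-0.036  0.999  0.026] [ 0.23 -0.5  -0.33  2.36 -0.23  0.59  1.63]
p [0.425 0.036 0.206] z [ 0.5    0.034 -0.865] y [-0.033  0.999  0.021] [ 0.24 -0.5  -0.38  2.36 -0.21  0.73  1.57]
p [0.378 0.057 0.18 ] z [ 0.368  0.014 -0.93 ] y [-0.025  1.     0.005] [ 0.22 -0.5  -0.45  2.36 -0.19  0.87  1.47]
p [0.326 0.091 0.152] z [ 0.238 -0.025 -0.971] y [-0.015  0.999 -0.029] [ 0.27 -0.5  -0.63  2.36 -0.22  0.98  1.36]
0.01
p [0.466 0.043 0.237] z [ 0.622  0.033 -0.782] y [-0.029  0.999  0.018] [ 0.14 -0.5  -0.33  2.36 -0.11  0.59  1.46]
p [0.417 0.08  0.206] z [ 0.507  0.003 -0.862] y [-0.014  1.    -0.005] [ 0.05 -0.5  -0.4   2.36 -0.02  0.74  1.24]
p [0.349 0.136 0.177] z [ 0.4   -0.052 -0.915] y [ 0.01   0.999 -0.052] [-0.05 -0.5  -0.57  2.36  0.01  0.89  0.96]
p [0.257 0.204 0.128] z [ 0.326 -0.121 -0.937] y [ 0.035  0.993 -0.116] [ 0.01 -0.5  -0.97  2.36 -0.08  0.97  0.69]
```

```bash

python3 -m handwheel '[{"jaw":60,"delta_pos":[0.1,0.005,-0.03],"turn":0}]' >/dev/null
python3 -m handwheel '[{"jaw":60,"delta_pos":[0.1,0.005,-0.03],"turn":0}]' >/dev/null
python3 -m handwheel '[{"jaw":60,"delta_pos":[0.1,0.005,-0.03],"turn":0}]' >/dev/null
python3 -m handwheel '[{"jaw":60,"delta_pos":[0.1,0.005,-0.03],"turn":0}]' >/dev/null
python3 -m handwheel '[{"jaw":60,"delta_pos":[0.1,0.005,-0.03],"turn":0}]' >/dev/null
python3 -m handwheel '[{"jaw":60,"delta_pos":[0.1,0.005,-0.03],"turn":0}]' >/dev/null;python3 s.py
python3 -m handwheel '[{"jaw":60,"delta_pos":[0.1,0.005,-0.015],"turn":0}]' >/dev/null
python3 -m handwheel '[{"jaw":60,"delta_pos":[0.1,0.005,-0.015],"turn":0}]' >/dev/null
python3 -m handwheel '[{"jaw":60,"delta_pos":[0.1,0.005,-0.015],"turn":0}]' >/dev/null
python3 -m handwheel '[{"jaw":60,"delta_pos":[0.1,0.005,-0.015],"turn":0}]' >/dev/null; python3 s.py
```

```text
t 29.2833 q [ 0.195 -0.497 -0.409  2.416 -0.13   0.473  1.445] p [0.4704 0.0481 0.2195] f [ 0.2 -0.8 -0.7] g 0.702
toolz [ 0.661  0.027 -0.75 ] tooly [-0.026  1.     0.013] tilt 41.4
t 29.6167 q [ 0.231 -0.497 -0.566  2.417 -0.091  0.57   1.278] p [0.4357 0.0773 0.1864] f [ 0.  -0.3  0.2] g 0.705
toolz [ 0.576 -0.007 -0.817] tooly [ 0.002  1.    -0.008] tilt 35.2
```

```bash
cat > sim.py <<'E'
from emu2 import *
q0=np.array(json.loads(open("log.jsonl").readlines()[-1])[0])
def show(q):
    P,R=fk(q);print('p',P.round(3),'z',R[:,2].round(3),'y',R[:,1].round(3),q.round(2))
for ty in (-.01,-.005,0):
  for tz in (-.02,.01):
    q=q0;print(ty,tz)
    for i in range(12):
        q=call2(q,[.1,ty,tz],0,1)
        if i in(3,7,11):show(q)
E
python3 sim.py
```

```text
-0.01 -0.02
p [0.371 0.105 0.172] z [ 0.463 -0.064 -0.884] y [ 0.031  0.998 -0.056] [-0.14 -0.5  -0.44  2.42  0.14  0.81  0.9 ]
p [0.272 0.153 0.163] z [ 0.377 -0.141 -0.915] y [ 0.063  0.99  -0.127] [-0.6  -0.5  -0.41  2.42  0.24  1.1   0.46]
p [0.121 0.185 0.153] z [ 0.351 -0.191 -0.917] y [ 0.082  0.981 -0.173] [-1.02 -0.5  -0.56  2.42  0.12  1.33 -0.02]
-0.01 0.01
p [0.395 0.099 0.136] z [ 0.46  -0.057 -0.886] y [ 0.027  0.998 -0.051] [ 0.45 -0.5  -0.86  2.42 -0.2   0.65  1.26]
p [0.33  0.136 0.099] z [ 0.35  -0.126 -0.928] y [ 0.055  0.992 -0.114] [ 0.41 -0.5  -1.05  2.42 -0.16  0.77  1.01]
p [0.228 0.185 0.067] z [ 0.274 -0.205 -0.94 ] y [ 0.08   0.979 -0.19 ] [ 0.23 -0.5  -1.25  2.42 -0.15  0.92  0.64]
-0.005 -0.02
p [0.367 0.114 0.171] z [ 0.467 -0.065 -0.882] y [ 0.031  0.998 -0.057] [-0.15 -0.5  -0.46  2.42  0.15  0.81  0.86]
p [0.258 0.167 0.162] z [ 0.392 -0.139 -0.909] y [ 0.063  0.99  -0.124] [-0.62 -0.5  -0.47  2.42  0.23  1.1   0.39]
p [0.101 0.196 0.144] z [ 0.375 -0.174 -0.91 ] y [ 0.077  0.985 -0.157] [-0.96 -0.5  -0.7   2.42  0.08  1.3  -0.07]
-0.005 0.01
p [0.392
[... 350 characters left out ...]
[0.364 0.122 0.17 ] z [ 0.471 -0.066 -0.88 ] y [ 0.032  0.998 -0.057] [-0.16 -0.5  -0.49  2.42  0.16  0.82  0.82]
p [0.246 0.181 0.158] z [ 0.406 -0.134 -0.904] y [ 0.062  0.991 -0.12 ] [-0.61 -0.5  -0.54  2.42  0.21  1.1   0.34]
p [0.087 0.206 0.132] z [ 0.396 -0.158 -0.905] y [ 0.071  0.987 -0.141] [-0.88 -0.49 -0.84  2.41  0.04  1.26 -0.1 ]
0 0.01
p [0.389 0.118 0.132] z [ 0.467 -0.061 -0.882] y [ 0.029  0.998 -0.053] [ 0.41 -0.5  -0.9   2.42 -0.17  0.64  1.16]
p [0.309 0.174 0.084] z [ 0.377 -0.134 -0.916] y [ 0.06   0.991 -0.12 ] [ 0.37 -0.5  -1.19  2.42 -0.12  0.75  0.81]
p [0.185 0.224 0.043] z [ 0.332 -0.192 -0.924] y [ 0.081  0.981 -0.175] [ 0.19 -0.5  -1.45  2.42 -0.14  0.87  0.38]
```

```bash
cat > sim.py <<'E'
from plan5 import *
import contextlib,io
q0=np.array(json.loads(open("log.jsonl").readlines()[-1])[0])
def show(q):
    P,R=fk(q);print('p',P.round(3),'z',R[:,2].round(3),'y',R[:,1].round(3),q.round(2))
for T in ([.46,-.03,.24],[.46,-.08,.24],[.48,-.1,.2]):
  q1=callw2(q0,T,0,5);
  for d in([-.83,0,-.56],[-.83,.15,-.56],[-1,.1,0]):
    q=q1;print(T,d)
    for i in range(12):
        P,R=fk(q);q=step2(q,P+np.array(d)*.0417,R)
        if i in(4,8,11):show(q)
E
python3 sim.py
```

```text
d [-0.05  -0.108 -0.029] ->p [ 0.46 -0.03  0.24] tilt 35.2 psi -0.7 yz -0.008 [ 0.17 -0.48 -0.18  2.33 -0.11  0.67  1.62]
[0.46, -0.03, 0.24] [-0.83, 0, -0.56]
p [ 0.417 -0.046  0.173] z [ 0.474  0.008 -0.88 ] y [-0.008  1.     0.005] [ 0.73 -0.48 -0.55  2.39 -0.51  0.73  2.05]
p [ 0.374 -0.072  0.131] z [ 0.345  0.043 -0.938] y [-0.022  0.999  0.037] [ 1.17 -0.48 -0.8   2.39 -0.68  0.88  2.35]
p [ 0.337 -0.101  0.099] z [ 0.251  0.078 -0.965] y [-0.032  0.997  0.073] [ 1.54 -0.48 -1.    2.39 -0.75  0.97  2.57]
[0.46, -0.03, 0.24] [-0.83, 0.15, -0.56]
p [ 0.417 -0.011  0.168] z [ 0.46   0.    -0.888] y [-0.003  1.    -0.002] [ 0.6  -0.48 -0.57  2.39 -0.41  0.71  1.85]
p [0.38  0.016 0.128] z [ 0.324 -0.002 -0.946] y [-0.003  1.    -0.003] [ 0.78 -0.48 -0.8   2.39 -0.46  0.8   1.83]
p [0.352 0.045 0.096] z [ 0.22  -0.015 -0.975] y [ 0.001  1.    -0.016] [ 0.88 -0.48 -1.    2.39 -0.49  0.85  1.76]
[0.46, -0.03, 0.24] [-1, 0.1, 0]
p [ 0.409 -0.035  0.194] z [ 0.455  0.031 -0.89 ] y [-0.014  1.     0.028] [ 0.3  -0.48 -0.23  2.37 -0.24  0.78  1.79]
p [ 0.361 -0.046  0.176] z [ 0.332  0.0
[... 2102 characters left out ...]
.832] y [-0.001  1.    -0.002] [ 0.82 -0.42 -0.48  2.36 -0.61  0.67  2.28]
p [ 0.402 -0.117  0.161] z [ 0.453  0.045 -0.89 ] y [-0.024  0.999  0.038] [ 1.25 -0.44 -0.74  2.36 -0.77  0.85  2.54]
p [ 0.362 -0.122  0.143] z [ 0.352  0.069 -0.933] y [-0.023  0.998  0.064] [ 1.34 -0.44 -0.77  2.36 -0.7   0.95  2.54]
[0.48, -0.1, 0.2] [-1, 0.1, 0]
p [ 0.393 -0.122  0.186] z [ 0.52   0.033 -0.853] y [-0.02   0.999  0.026] [ 0.7  -0.47 -0.25  2.41 -0.55  0.76  2.35]
p [ 0.303 -0.169  0.175] z [ 0.441  0.117 -0.89 ] y [-0.053  0.993  0.105] [ 0.75 -0.47  0.01  2.41 -0.48  0.99  2.59]
p [ 0.238 -0.193  0.157] z [ 0.364  0.16  -0.917] y [-0.035  0.987  0.159] [ 0.62 -0.47  0.28  2.41 -0.3   1.09  2.59]
```

```bash

python3 -m handwheel '[{"jaw":60,"delta_pos":[-0.05,-0.108,-0.029],"turn":0},{"jaw":60,"delta_pos":[-0.05,-0.108,-0.029],"turn":0},{"jaw":60,"delta_pos":[-0.05,-0.108,-0.029],"turn":0},{"jaw":60,"delta_pos":[-0.05,-0.108,-0.029],"turn":0}]' >/dev/null;python3 s.py
python3 -m handwheel '[{"jaw":60,"delta_pos":[0.1,0.015,-0.002],"turn":0}]' >/dev/null
python3 -m handwheel '[{"jaw":60,"delta_pos":[0.1,0.015,-0.002],"turn":0}]' >/dev/null
python3 -m handwheel '[{"jaw":60,"delta_pos":[0.1,0.015,0.003],"turn":0}]' >/dev/null
python3 -m handwheel '[{"jaw":60,"delta_pos":[0.1,0.015,0.006],"turn":0}]' >/dev/null
python3 -m handwheel '[{"jaw":60,"delta_pos":[0.1,0.015,0.01],"turn":0}]' >/dev/null
python3 -m handwheel '[{"jaw":60,"delta_pos":[0.1,0.015,0.015],"turn":0}]' >/dev/null;python3 s.py
```

```text
t 29.95 q [ 0.147 -0.479 -0.144  2.326 -0.091  0.672  1.617] p [ 0.4617 -0.0355  0.2432] f [0.6 0.4 0.8] g 0.702
toolz [ 0.58  -0.008 -0.814] tooly [ 0.006  1.    -0.005] tilt 35.5
t 30.45 q [ 0.728 -0.497 -0.682  2.417 -0.529  0.671  1.948] p [ 0.4191 -0.0076  0.1558] f [-0.6  0.6  0.5] g 0.699
toolz [ 0.477  0.    -0.879] tooly [-0.003  1.    -0.002] tilt 28.5
```

```bash

python3 -m handwheel '[{"jaw":60,"delta_pos":[0.1,0.015,0.015],"turn":0}]' >/dev/null
python3 -m handwheel '[{"jaw":60,"delta_pos":[0.1,0.015,0.02],"turn":0}]' >/dev/null
python3 -m handwheel '[{"jaw":60,"delta_pos":[0.1,0.015,0.02],"turn":0}]' >/dev/null
python3 -m handwheel '[{"jaw":60,"delta_pos":[0.1,0.015,0.025],"turn":0}]' >/dev/null;python3 s.py
cat > sim.py <<'E'
from plan5 import *
q0=np.array(json.loads(open("log.jsonl").readlines()[-1])[0])
run([([.42,-.09,.14],0,5),([.46,-.0975,.11],0,4),([.481,-.0975,.06],0,4),([.535,-.13,.06],0,10)])
E
python3 sim.py
```

```text
t 30.7833 q [ 0.927 -0.497 -0.944  2.417 -0.604  0.712  1.94 ] p [0.3977 0.0192 0.1119] f [0.3 0.  0. ] g 0.702
toolz [ 0.375 -0.003 -0.927] tooly [-0.002  1.    -0.004] tilt 22.0
d [-0.031 -0.109 -0.017] ->p [ 0.42 -0.09  0.14] tilt 22.0 psi -0.5 yz -0.004 [ 1.04 -0.34 -0.75  2.32 -0.49  0.75  2.15]
d [-0.026 -0.007  0.043] ->p [ 0.46  -0.097  0.11 ] tilt 22.0 psi -0.5 yz -0.004 [ 1.11 -0.15 -0.89  2.27 -0.33  0.61  2.02]
d [-0.001  0.     0.054] ->p [ 0.481 -0.097  0.06 ] tilt 22.0 psi -0.5 yz -0.004 [ 1.11  0.06 -0.97  2.27 -0.01  0.46  1.75]
d [-0.05  -0.033  0.02 ] ->p [ 0.535 -0.13   0.06 ] tilt 22.0 psi -0.5 yz -0.004 [ 1.04  0.23 -0.89  2.13  0.22  0.49  1.6 ]
```

```bash

python3 -m handwheel '[{"jaw":60,"delta_pos":[-0.031,-0.109,-0.017],"turn":0},{"jaw":60,"delta_pos":[-0.031,-0.109,-0.017],"turn":0},{"jaw":60,"delta_pos":[-0.031,-0.109,-0.017],"turn":0},{"jaw":60,"delta_pos":[-0.031,-0.109,-0.017],"turn":0}]' >/dev/null
python3 -c "
from h import *
to([.453,-.097,.115]);snap('scene','s14',(190,100,350,220),5);snap('top','t14',(200,130,400,280),4)"
```

```text
t 31.1167 q [ 1.038 -0.33  -0.743  2.316 -0.486  0.744  2.156] p [ 0.4217 -0.0942  0.1415] f [-1.   0.8 -0.3] g 0.706
toolz [ 0.378 -0.004 -0.926] tooly [ 0.002  1.    -0.003] tilt 22.2
tool delta [-0.0189 -0.0027  0.0364]
```

View pics/s14.png

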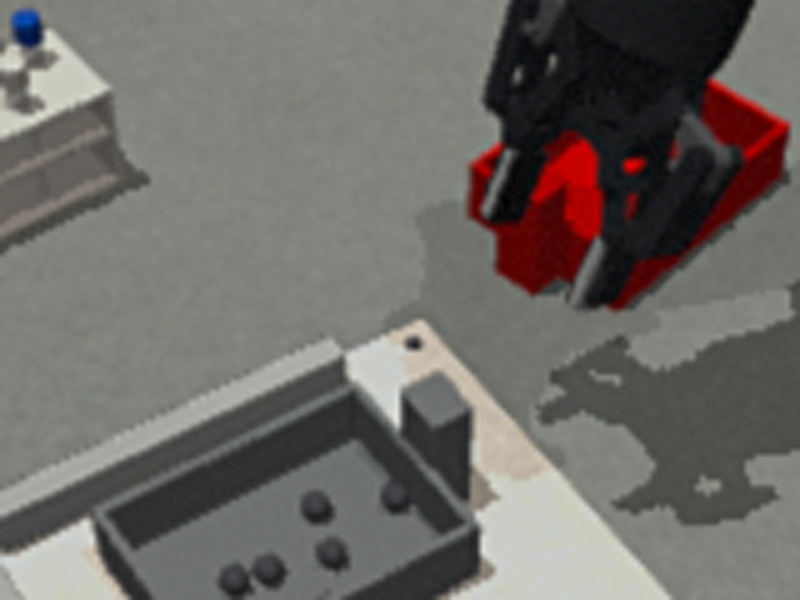

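```bash
python3 -c "
from h import *
print(ray('scene',277.2,179.6,.082)); print([proj('scene',[.472+a,-.097+b,.082]) for a in(-.012,.012) for b in(-.015,.015)])"
python3 -m handwheel '[{"jaw":60,"delta_pos":[-0.019,-0.003,0.036],"turn":0},{"jaw":60,"delta_pos":[-0.019,-0.003,0.036],"turn":0},{"jaw":60,"delta_pos":[-0.019,-0.003,0.036],"turn":0}]' >/dev/null
python3 -c "
from h import *
to([.478,-.0965,.054])"
```

```text
[ 0.47349219 -0.09761164  0.082     ]
[array([[278.53467324, 173.5341565 ]]), array([[285.58412782, 181.39531687]]), array([[270.19632714, 177.62414866]]), array([[277.17654004, 185.61699133]])]
t 31.4667 q [ 1.092 -0.186 -0.867  2.285 -0.379  0.629  2.052] p [ 0.452  -0.0905  0.1131] f [-0.3  0.7  0.3] g 0.702
toolz [ 0.375  0.001 -0.927] tooly [-0.006  1.    -0.001] tilt 22.0
tool delta [-0.0019 -0.006   0.0645]
```

```bash

python3 -m handwheel '[{"jaw":60,"delta_pos":[-0.002,-0.006,0.02],"turn":0},{"jaw":60,"delta_pos":[-0.002,-0.006,0.04],"turn":0},{"jaw":60,"delta_pos":[-0.002,-0.006,0.055],"turn":0},{"jaw":60,"delta_pos":[-0.002,-0.006,0.063],"turn":0},{"jaw":60,"delta_pos":[-0.002,-0.006,0.063],"turn":0}]'
python3 -c "
from h import *
to([.478,-.0967,.054]);snap('scene','s15',(190,100,350,220),5)"
```

```text
clock: 31.88
position: [0.4769, -0.0978, 0.0562]
ee_rot: [-0.003, 0.982, -0.002, 0.191]
ft_force: [-0.5, 0.5, -0.6]
grip_width: 0.705
t 31.8833 q [ 1.116  0.06  -0.962  2.278 -0.023  0.449  1.76 ] p [ 0.4769 -0.0978  0.0562] f [-0.5  0.5 -0.6] g 0.705
toolz [ 0.375 -0.002 -0.927] tooly [-0.005  1.    -0.004] tilt 22.0
tool delta [-0.0002  0.0011  0.0024]
```

View pics/s15.png

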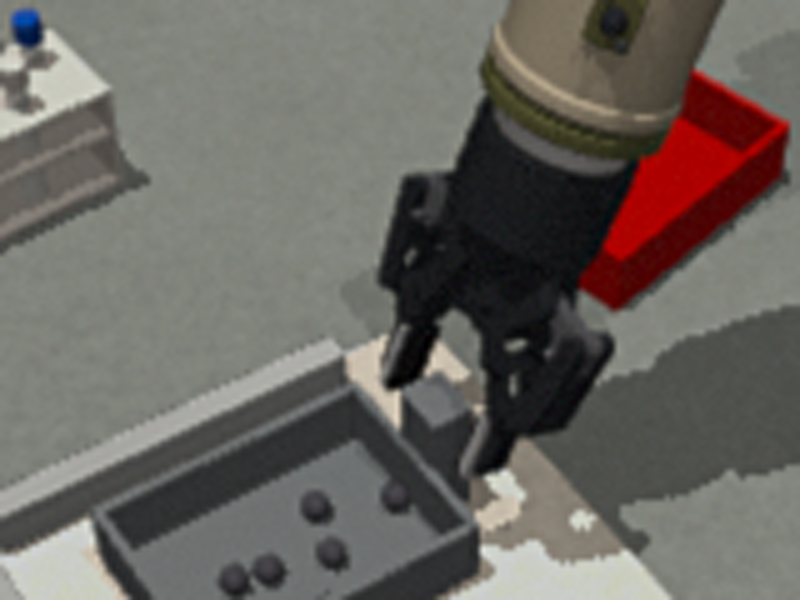

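```bash

python3 -m handwheel '[{"jaw":40,"delta_pos":[0,0.0005,0.001],"turn":0.003},{"jaw":20,"delta_pos":[0,0.0005,0.001],"turn":0.003},{"jaw":20,"delta_pos":[0,0.0005,0.001],"turn":0.003},{"jaw":20,"delta_pos":[0,0.0005,0.001],"turn":0.003},{"jaw":20,"delta_pos":[0,0.0005,0.001],"turn":0.003},{"jaw":20,"delta_pos":[0,0.0005,0.001],"turn":0.003}]' 45
python3 -c "
from h import *
st();snap('scene','s16',(190,100,350,220),5)"
```

```text
clock: 32.43
position: [0.4793, -0.0987, 0.0577]
ee_rot: [0.002, 0.981, -0.002, 0.194]
ft_force: [-2.9, -0.0, 6.6]
grip_width: 0.345
t 32.4333 q [ 1.114  0.06  -0.96   2.275 -0.019  0.446  1.745] p [ 0.4793 -0.0987  0.0577] f [-2.9 -0.   6.6] g 0.345
toolz [ 0.38  -0.005 -0.925] tooly [ 0.005  1.    -0.003] tilt 22.3
```

View pics/s16.png

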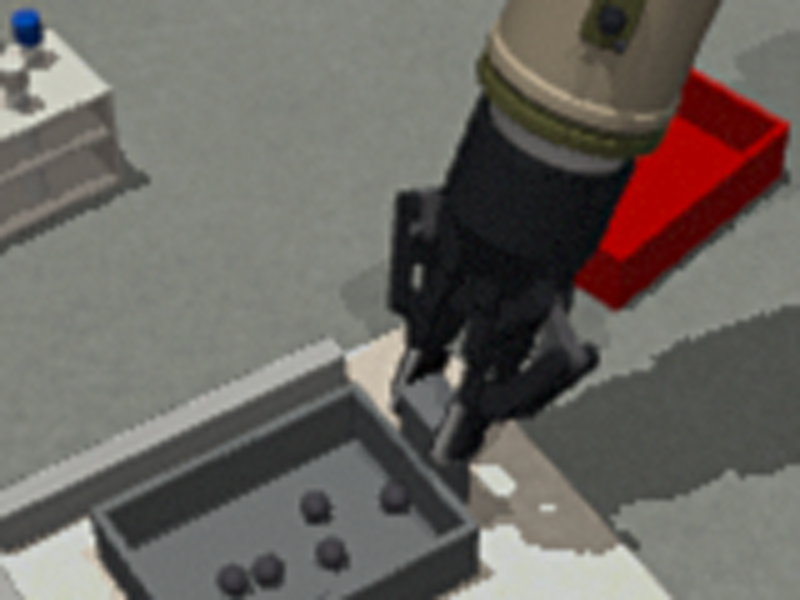

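```bash

python3 -m handwheel '[{"jaw":20,"delta_pos":[-0.002,-0.001,0],"turn":0},{"jaw":20,"delta_pos":[-0.006,-0.003,0.0015],"turn":0},{"jaw":20,"delta_pos":[-0.010,-0.0055,0.003],"turn":0},{"jaw":20,"delta_pos":[-0.014,-0.008,0.005],"turn":0},{"jaw":20,"delta_pos":[-0.018,-0.010,0.0065],"turn":0},{"jaw":20,"delta_pos":[-0.022,-0.0125,0.008],"turn":0},{"jaw":20,"delta_pos":[-0.026,-0.015,0.010],"turn":0},{"jaw":20,"delta_pos":[-0.030,-0.0175,0.0115],"turn":0},{"jaw":20,"delta_pos":[-0.034,-0.020,0.013],"turn":0},{"jaw":20,"delta_pos":[-0.036,-0.021,0.014],"turn":0}]'
python3 -c "
from h import *
st();snap('scene','s17',(170,130,330,250),5);snap('top','t17',(240,140,350,222),7)"
```

```text
clock: 33.32
position: [0.5181, -0.1201, 0.0578]
ee_rot: [0.003, 0.981, -0.001, 0.193]
ft_force: [-2.5, 0.8, 4.6]
grip_width: 0.341
t 33.3167 q [ 1.043  0.181 -0.889  2.179  0.16   0.468  1.626] p [ 0.5181 -0.1201  0.0578] f [-2.5  0.8  4.6] g 0.341
toolz [ 0.379 -0.004 -0.925] tooly [ 0.006  1.    -0.002] tilt 22.3
```

View pics/s17.png

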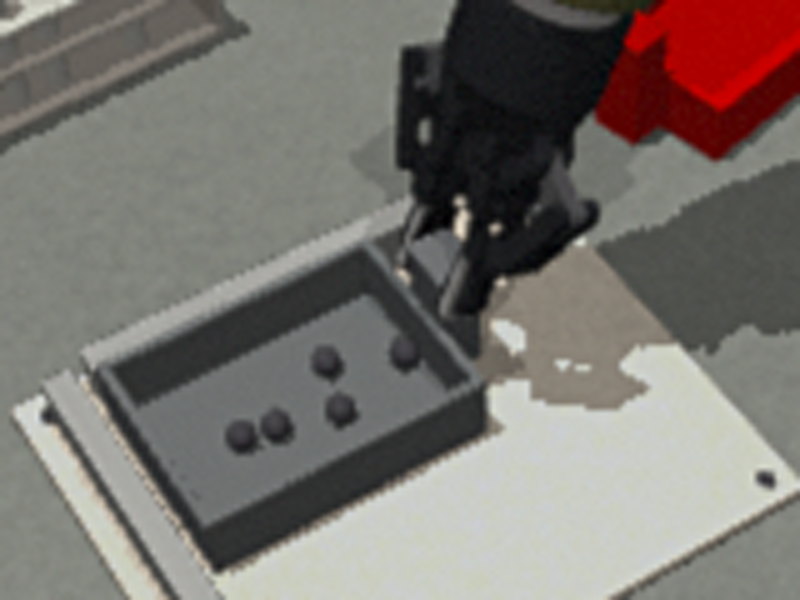

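View pics/t17.png

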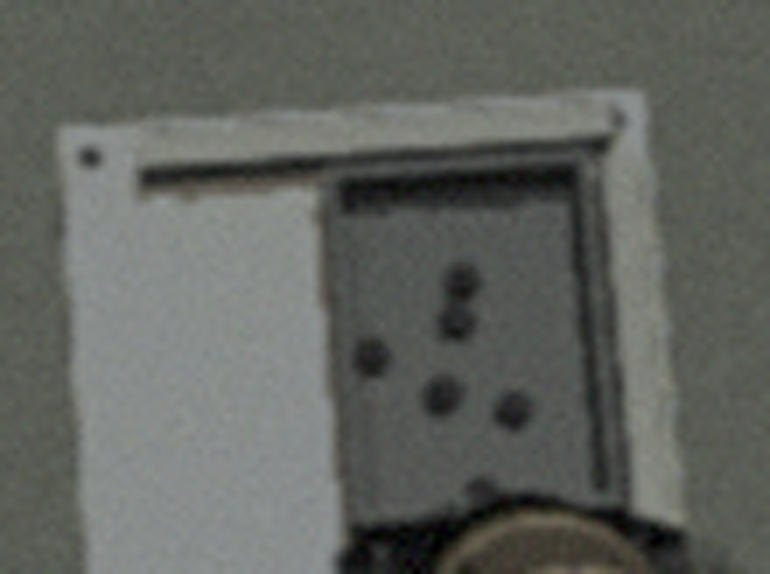

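```bash

python3 -m handwheel '[{"jaw":20,"delta_pos":[-0.001,-0.0007,0.0004],"turn":0},{"jaw":20,"delta_pos":[-0.002,-0.0013,0.0008],"turn":0},{"jaw":20,"delta_pos":[-0.003,-0.002,0.0012],"turn":0},{"jaw":20,"delta_pos":[-0.004,-0.0027,0.0016],"turn":0},{"jaw":20,"delta_pos":[-0.004,-0.0027,0.0016],"turn":0}]'; python3 s.py
python3 -m handwheel '[{"jaw":20,"delta_pos":[-0.0005,-0.0004,0.0002],"turn":0},{"jaw":20,"delta_pos":[-0.001,-0.0008,0.0004],"turn":0},{"jaw":20,"delta_pos":[-0.001,-0.0008,0.0004],"turn":0}]'; python3 s.py
python3 -m handwheel '[{"jaw":20,"delta_pos":[-0.0005,-0.0004,0.0002],"turn":0},{"jaw":20,"delta_pos":[-0.001,-0.0008,0.0004],"turn":0},{"jaw":20,"delta_pos":[-0.001,-0.0008,0.0004],"turn":0}]'; python3 s.py
```

```text
clock: 33.83
position: [0.5219, -0.1226, 0.0578]
ee_rot: [0.002, 0.981, -0.001, 0.193]
ft_force: [1.0, -0.1, -1.4]
grip_width: 0.345
t 33.8333 q [ 1.037  0.191 -0.881  2.169  0.173  0.471  1.619] p [ 0.5219 -0.1226  0.0578] f [ 1.  -0.1 -1.4] g 0.345
toolz [ 0.379 -0.004 -0.925] tooly [ 0.005  1.    -0.002] tilt 22.3
clock: 34.08
position: [0.5229, -0.1233, 0.0578]
ee_rot: [0.002, 0.981, -0.001, 0.193]
ft_force: [-0.1, -0.3, 0.1]
grip_width: 0.342
t 34.0833 q [ 1.035  0.194 -0.879  2.166  0.176  0.472  1.618] p [ 0.5229 -0.1233  0.0578] f [-0.1 -0.3  0.1] g 0.342
toolz [ 0.379 -0.004 -0.925] tooly [ 0.005  1.    -0.002] tilt 22.3
clock: 34.33
position: [0.524, -0.1241, 0.0578]
ee_rot: [0.002, 0.981, -0.001, 0.193]
ft_force: [-0.2, 0.1, -0.3]
grip_width: 0.34
t 34.3333 q [ 1.033  0.197 -0.877  2.163  0.18   0.473  1.617] p [ 0.524  -0.1241  0.0578] f [-0.2  0.1 -0.3] g 0.34
toolz [ 0.379 -0.004 -0.925] tooly [ 0.005  1.    -0.002] tilt 22.3
```

```bash

python3 -m handwheel '[{"jaw":20,"delta_pos":[-0.0005,-0.0004,0.0002],"turn":0},{"jaw":20,"delta_pos":[-0.001,-0.0007,0.0004],"turn":0},{"jaw":20,"delta_pos":[-0.001,-0.0007,0.0004],"turn":0}]'|tail -2; 
python3 -m handwheel '[{"jaw":20,"delta_pos":[-0.0005,-0.0004,0.0002],"turn":0},{"jaw":20,"delta_pos":[-0.001,-0.0007,0.0004],"turn":0},{"jaw":20,"delta_pos":[-0.001,-0.0007,0.0004],"turn":0}]' |tail -2; python3 s.py
python3 -m handwheel '[{"jaw":20,"delta_pos":[-0.0005,-0.0004,0.0002],"turn":0},{"jaw":20,"delta_pos":[-0.001,-0.0007,0.0004],"turn":0},{"jaw":20,"delta_pos":[-0.001,-0.0007,0.0004],"turn":0}]' |tail -2; python3 s.py
```

```text
ft_force: [0.1, 0.2, -0.3]
grip_width: 0.343
ft_force: [-0.3, 1.7, 1.4]
grip_width: 0.341
t 34.8333 q [ 1.03   0.203 -0.873  2.158  0.186  0.474  1.614] p [ 0.5261 -0.1253  0.0578] f [-0.3  1.7  1.4] g 0.341
toolz [ 0.379 -0.004 -0.925] tooly [ 0.005  1.    -0.002] tilt 22.3
ft_force: [-16.1, 5.8, 19.4]
grip_width: 0.339
t 35.0833 q [ 1.028  0.205 -0.872  2.155  0.188  0.478  1.612] p [ 0.5264 -0.1254  0.0577] f [-16.1   5.8  19.4] g 0.339
toolz [ 0.377 -0.003 -0.926] tooly [ 0.005  1.    -0.002] tilt 22.1
```

```bash

python3 -m handwheel '[{"jaw":20,"delta_pos":[-0.0001,-0.0004,-0.0002],"turn":0},{"jaw":20,"delta_pos":[-0.0002,-0.0008,-0.0004],"turn":0},{"jaw":20,"delta_pos":[-0.0002,-0.0008,-0.0004],"turn":0},{"jaw":20,"delta_pos":[-0.0002,-0.0008,-0.0004],"turn":0}]'; python3 s.py
```

```text
clock: 35.42
position: [0.5263, -0.1254, 0.0577]
ee_rot: [0.002, 0.981, -0.001, 0.192]
ft_force: [-8.9, 8.8, 10.1]
grip_width: 0.343
t 35.4167 q [ 1.03   0.205 -0.873  2.155  0.186  0.478  1.615] p [ 0.5263 -0.1254  0.0577] f [-8.9  8.8 10.1] g 0.343
toolz [ 0.377 -0.002 -0.926] tooly [ 0.004  1.    -0.001] tilt 22.1
```

```bash

python3 -m handwheel '[{"jaw":20,"delta_pos":[-0.0002,-0.0005,0.0001],"turn":0},{"jaw":20,"delta_pos":[-0.0004,-0.001,0.0001],"turn":0},{"jaw":20,"delta_pos":[-0.0004,-0.001,0.0001],"turn":0},{"jaw":20,"delta_pos":[-0.0004,-0.001,0.0001],"turn":0}]'; python3 s.py
python3 -c "
from h import *
snap('scene','s18',(170,130,330,250),5);snap('top','t18',(240,140,350,222),7)"
```

```text
clock: 35.75
position: [0.5263, -0.1254, 0.0577]
ee_rot: [0.001, 0.982, -0.0, 0.191]
ft_force: [-17.9, 12.0, 19.9]
grip_width: 0.344
t 35.75 q [ 1.031  0.206 -0.874  2.154  0.186  0.48   1.617] p [ 0.5263 -0.1254  0.0577] f [-17.9  12.   19.9] g 0.344
toolz [ 0.376 -0.001 -0.927] tooly [ 0.003  1.    -0.   ] tilt 22.1
```

View pics/s18.png

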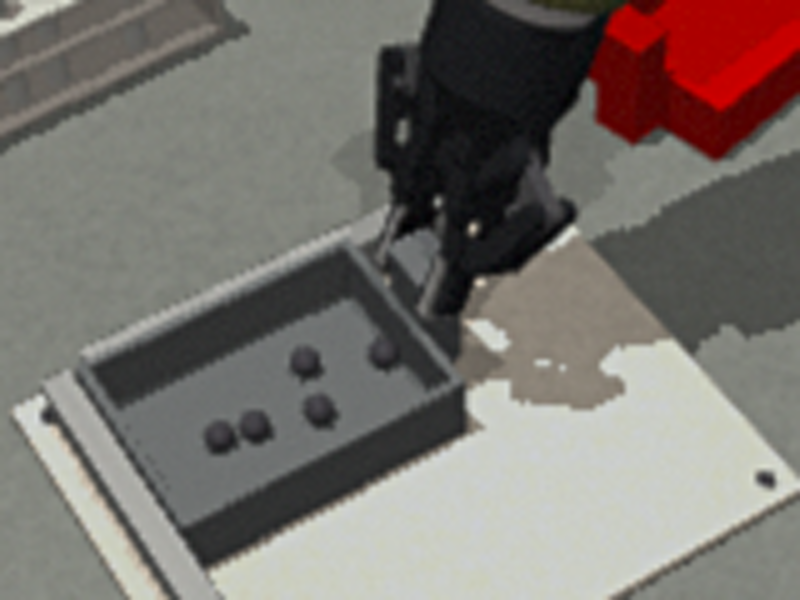

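View pics/t18.png

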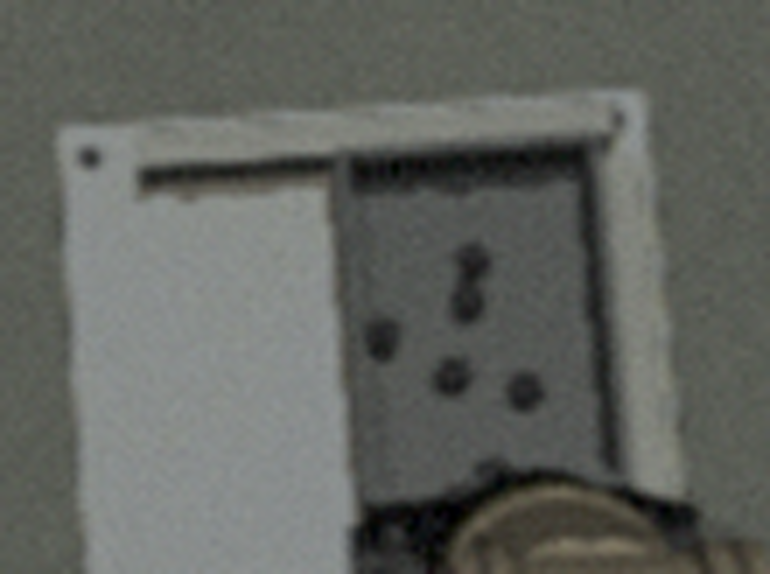

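```bash

python3 -m handwheel '[{"jaw":20,"delta_pos":[-0.0001,-0.0006,-0.0002],"turn":0},{"jaw":20,"delta_pos":[-0.0002,-0.0012,-0.0004],"turn":0},{"jaw":20,"delta_pos":[-0.0002,-0.0018,-0.0004],"turn":0},{"jaw":20,"delta_pos":[-0.0002,-0.0018,-0.0004],"turn":0},{"jaw":20,"delta_pos":[-0.0002,-0.0018,-0.0004],"turn":0}]'; python3 s.py
python3 -m handwheel '[{"jaw":20,"delta_pos":[0,0,0],"turn":0},{"jaw":20,"delta_pos":[0,0,0],"turn":0},{"jaw":20,"delta_pos":[0,0,0],"turn":0},{"jaw":20,"delta_pos":[0,0,0],"turn":0},{"jaw":20,"delta_pos":[0,0,0],"turn":0},{"jaw":20,"delta_pos":[0,0,0],"turn":0}]'; python3 s.py
```

```text
clock: 36.27
position: [0.5263, -0.1256, 0.0578]
ee_rot: [0.001, 0.982, 0.0, 0.191]
ft_force: [-15.1, 18.5, 15.6]
grip_width: 0.34
t 36.2667 q [ 1.034  0.207 -0.876  2.153  0.182  0.481  1.623] p [ 0.5263 -0.1256  0.0578] f [-15.1  18.5  15.6] g 0.34
toolz [ 0.375  0.001 -0.927] tooly [0.001 1.    0.001] tilt 22.0
clock: 36.77
position: [0.5263, -0.1256, 0.0578]
ee_rot: [0.001, 0.982, 0.0, 0.191]
ft_force: [-15.3, 18.0, 15.1]
grip_width: 0.34
t 36.7667 q [ 1.034  0.208 -0.876  2.153  0.182  0.481  1.623] p [ 0.5263 -0.1256  0.0578] f [-15.3  18.   15.1] g 0.34
toolz [ 0.375  0.001 -0.927] tooly [0.001 1.    0.001] tilt 22.0
```

```bash
python3 -c "
from h import *
snap('scene','s19');snap('top','t19',(130,130,350,295),3.6);st()"
```

```text
t 36.8667 q [ 1.034  0.207 -0.876  2.153  0.182  0.481  1.623] p [ 0.5263 -0.1256  0.0578] f [-14.7  19.1  15.5] g 0.347
toolz [ 0.375  0.001 -0.927] tooly [0.001 1.    0.001] tilt 22.1
```

View pics/s19.png

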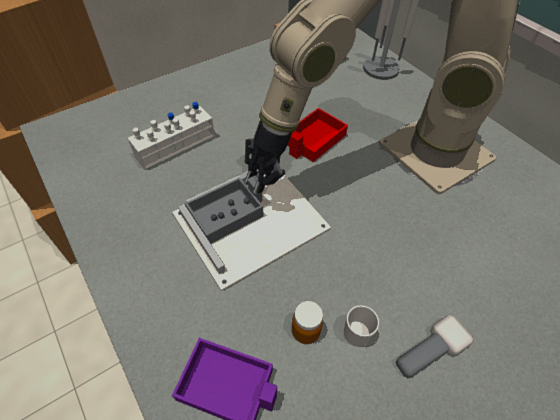

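View pics/t19.png

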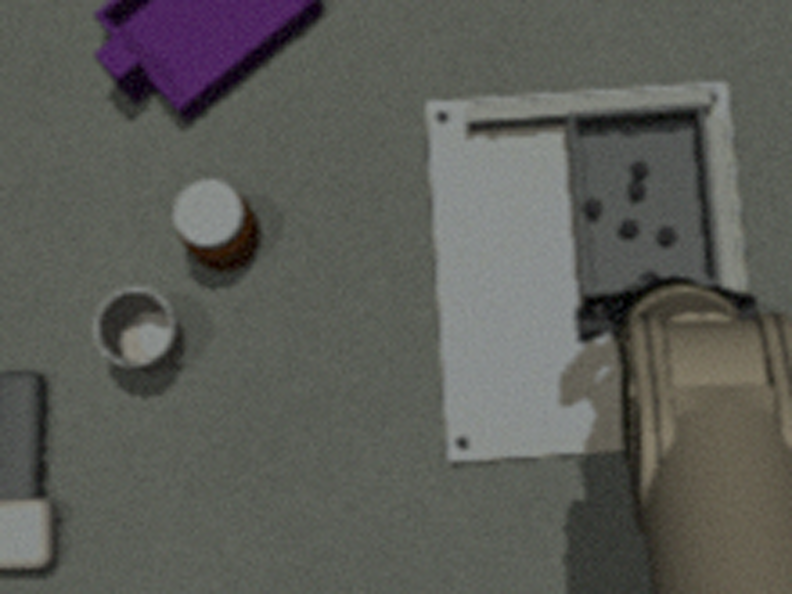

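The tray sits in the corner with six balls visible at crop (639,170), (636,190), (593,210), (628,230), (666,237) and (650,277). The beaker stands empty at (135,328). The jar, rack and scanner are where they started. Handing in.

```bash
python3 -c "
from workcell import hand_in
print(hand_in())"
```

```text
the job is handed in; nothing more can be done
None
```

The job is handed in at about 37 s of the 72 s limit. All six balls are in the grey tray, and the tray is held pressed against both stops. No verdict was reported, so the checks below are my own readings.

**How it was done:** the moves only shift the tool or turn it about its own axis, so I tilted the gripper to about 49° by driving the arm against its joint limits. I gripped the beaker at that tilt and turned it half round over the tray, which tipped it to roughly 97° and emptied it. I then stood the beaker back on the bench at a new spot, about x 0.53, y 0.28, and let go. After bringing the gripper back to about 22° of tilt, I pinched the grip block and slid the tray into the corner in small steps.

**Last checks:**
- **Push:** steady at about 15 N towards the far stop and 18–19 N towards the side stop, as read at the wrist. The highest wrist push I read towards either stop was about 19 N.
- **Tray:** it looks flush on both stops in both camera views. The gripper is within about 0.5° of square with the deck.
- **Balls:** the top view shows six. The one nearest the grip block is partly hidden by the gripper.
- **Other objects:** the beaker looks upright and empty, and the jar, rack and scanner look unmoved.

**Not confirmed:**
- **Stop forces:** I could not read the force on each stop directly; deck friction takes part of the push.
- **Downward push:** the wrist also shows about 15 N of downward push on the tray.
- **Corner gap:** I judged it by eye and did not measure it in millimetres.

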